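Set up the test station for the next batch of modules

TASK

First swing the red isolator handle anticlockwise to off, so that its padlock hole sits right over the hole in the steel hasp; then move the red dust cap from the spigot of the rotary stage into the blue bin and fit the index plate there, turned so that its four holes go over the studs and it sits flat on the hub face. Put every gold module upright into a pocket of the carrier tray, one to a pocket, and slide the loaded tray into the blue bay until it stops, fully home. Leave the other things on the bench where they are.

Things in the scene. Friction and masses are not known exactly. Their poses are not given: they have to be found in the camera images.
- handle (a joint): Isolator handle on a vertical axis; 0 = on (it points along the isolator's +x, to the green mark), grows anticlockwise seen from above; off = 1.571 (points along the isolator's +y, its padlock hole over the hasp hole); it can overshoot, to a stop at 1.85. Stiff (0.2 N m, 4 N at the grip), stays where it is left.
- isolator_axis (a point): Point on the handle's axis at grip height, 82 above the bench; its axes are the isolator's: x where the handle points at on, y where it points at off. The isolator is a fixed grey box 110 x 110 x 58 tall with a yellow disc on top.
- handle_grip (a point): Grip point of the red handle, 50 out from its axis: a bar 18 wide, its top at 97 above the bench and its underside at 67, running from the axis to 76 out; x points outward along the bar. The box top is at 58 and the yellow disc's at 62.
- handle_hole (a point): Centre of the 13 dia padlock hole in the flat red lug at the handle's end, 88 out from the axis, at height 70.
- hasp_hole (a point): Centre of the 13 dia hole in the steel hasp lug fixed to the isolator box, 88 from the axis, top of the lug at height 58.
- hub_face (a point): Centre of the flat aluminium hub face, 124 dia, 50 above the bench, of the fixed rotary stage (dark foot 148 dia). On the face stand a centre spigot 28 dia, 28 tall, its top 5 tapered, and four brass studs 9 dia, 17 tall with tapered tips, at (+-31, +-31) along this point's x and y.
- cap_centre (a point): Middle of the red dust cap that covers the spigot at the start, a hollow box open at the bottom, 40 x 40 (x, y), 50 tall, walls 3, 50 g; this point is 25 above its lower edge. It stands on the hub face, turned up to 0.2 rad from the stage's axes.
- bin_in (a point): Middle of the inner floor, 4 above the bench, of the open blue bin, 120 x 120 outside, walls 4, 45 tall; it does not move.
- plate_grip (a point): Centre of the black grip bar of the index plate (0.4 kg, round, 130 dia, 12 thick; 31 dia bore, four 12 dia holes at (+-31, +-31) along its x and y). The bar runs along x over the centre: 70 long, 22 wide (y), 20 tall, on two feet at x +-29. This point is 46 above the plate's underside, so 46 above the hub face when seated. It starts flat on the bench; any of four quarter turns fits.
- tray_centre (a point): Steel carrier tray, 0.35 kg, sliding on the bench: body 201 (x) x 80 (y); this point is on its 6 thick floor, mid-body. Rim 14 above the bench, dividers 12. Four pockets 46 (x) x 72 (y), centred at x = -73.5, -24.5, 24.5, 73.5 from here, each take one module, its 66 length across the tray, either way round. The +x end goes into the bay first.
- tray_fin (a point): Middle of the grip fin at the tray's -x end, 142 before the tray's centre and 44 above its underside: a black upright fin 50 long (x), 12 thick (y), its top at 58.
- bay_mouth (a point): Middle of the mouth of the fixed blue tunnel-like bay, at bench level; x points inward along the slide. Slot 88 wide, 64 high (roof top 74), bench as floor, end stop 202 in: fully home, the tray's centre is 101.5 past the mouth and the -x edge of its body level with it. Steel guides flare outward for 17 before the mouth.
- module0_centre (a point): Gold-coloured metal module, 0.12 kg, half-way up (18 above its underside): base flange 40 (x) x 66 (y) x 6, above it a case 36 (x) x 50 (y) up to 34 with a thin steel lid to 36. Best gripped across y (50 wide). None if absent in this run.
- module1_centre (a point): Gold-coloured metal module, 0.12 kg, half-way up (18 above its underside): base flange 40 (x) x 66 (y) x 6, above it a case 36 (x) x 50 (y) up to 34 with a thin steel lid to 36. Best gripped across y (50 wide). None if absent in this run.
- module2_centre (a point): Gold-coloured metal module, 0.12 kg, half-way up (18 above its underside): base flange 40 (x) x 66 (y) x 6, above it a case 36 (x) x 50 (y) up to 34 with a thin steel lid to 36. Best gripped across y (50 wide). None if absent in this run.
- module3_centre (a point): Gold-coloured metal module, 0.12 kg, half-way up (18 above its underside): base flange 40 (x) x 66 (y) x 6, above it a case 36 (x) x 50 (y) up to 34 with a thin steel lid to 36. Best gripped across y (50 wide). None if absent in this run.
- pot: Bystander: turned aluminium pot, 60 dia, 48 tall; to be left alone.
- ringbox: Bystander: white plastic box 50 x 45 x 28; to be left alone.
- beaker: Bystander: glass beaker 60 dia, 75 tall; to be left alone.
- jar: Bystander: amber glass jar, 56 dia, 75 tall; to be left alone.
- block: Bystander: stepped wooden block 70 x 45 x 42; to be left alone.
- tape: Bystander: orange tape roll, 52 dia, 18 tall; to be left alone.
- driver: Bystander: screwdriver, 150 long, lying; to be left alone.

How it is judged:
On the way, in this order (a step that is already met when the one before it is completed fails the run):
1. the isolator handle is at off, its padlock hole over the hasp hole (horizontal distance between handle_hole and hasp_hole below 0.006 m), for 0.3 s.
2. the dust cap lies in the blue bin (x of cap_centre in the frame of bin_in between -0.056 and 0.056 m and y of cap_centre in the frame of bin_in between -0.056 and 0.056 m and z of cap_centre in the frame of bin_in below 0.045 m), for 0.3 s.
3. the index plate is on the hub with its holes over the studs, flat on the face (horizontal distance between plate_grip and hub_face below 0.004 m and z of plate_grip in the frame of hub_face below 0.0485 m and angle between plate_grip's own z axis and vertical below 0.05 rad and (angle between the x axis of plate_grip and the x axis of hub_face, either way round below 0.07 rad or angle between the x axis of plate_grip and the y axis of hub_face, either way round below 0.07 rad)), for 0.3 s.
At the end, for the whole second after the job is handed in: Handle hole within 6 mm of the hasp hole; cap in the bin; plate within 4 mm of the hub centre, holes over studs, flat and within 2.5 mm of the face; modules upright on pocket floors, within 6 mm of the tray's middle line; tray level, within 7.5 mm of the stop (all of step 2 and all of step 3 and horizontal distance between handle_hole and hasp_hole below 0.006 m and x of module0_centre in the frame of tray_centre between -0.085 and 0.085 m and y of module0_centre in the frame of tray_centre between -0.006 and 0.006 m and z of each of module0_centre, module1_centre, module2_centre, module3_centre in the frame of tray_centre below 0.021 m and angle between each of module0_centre, module1_centre, module2_centre, module3_centre's own z axis and vertical below 0.08 rad and x of module1_centre in the frame of tray_centre between -0.085 and 0.085 m and y of module1_centre in the frame of tray_centre between -0.006 and 0.006 m and x of module2_centre in the frame of tray_centre between -0.085 and 0.085 m and y of module2_centre in the frame of tray_centre between -0.006 and 0.006 m and x of module3_centre in the frame of tray_centre between -0.085 and 0.085 m and y of module3_centre in the frame of tray_centre between -0.006 and 0.006 m and x of tray_centre in the frame of bay_mouth above 0.094 m and angle between tray_centre's own z axis and vertical below 0.05 rad and y of tray_centre in the frame of bay_mouth between -0.008 and 0.008 m and height (world z) of tray_centre below 0.01 m); the robot touches nothing.
It fails at once if a bystander is disturbed: moved more than 3 cm (distance of any of pot, ringbox, beaker, jar, block, tape, driver from where it was at the start of the episode above 0.03 m).
Of module0, module1, module2, module3 only 2 to 4 are there at a start; the rules pass over those that are not, and their reading is None.
At some moment in a run one of module0, module1, module2, module3 may be knocked a few centimetres aside while the robot is not near it.
Once in a run the grip may slacken for a moment while it holds something.
It also fails if it takes over 208 s, if anything falls off the work surface, if the arm or the gripper's body presses on something with over 40 N, if the wrist force passes 120 N, or if a joint passes its speed limit or range.

ROBOT

A 6-joint arm with a two-finger parallel gripper is mounted at the origin on the work surface. World frame = base frame: x ahead of the robot, y to its left, z up, the work surface at z = 0. Lengths are in m, angles in rad, forces in N, time in s.
With the tool pointing down it reaches from about 0.25 to 0.775 m from the base axis. Payload 4 kg.
Tool frame: the origin (TCP) lies where the fingers leave the gripper's body, on its centre line; the fingertips stand 97 mm ahead of it and the grasp point (between the pads) lies 78 mm ahead of it; y points along the fingers, x is the direction in which the jaws open and shut, and the axes are right-handed (so a half turn about y gives the same grasp; the last joint's range is limited). The gripper opens to 94 mm and grips with 3 to 60 N. Pads are 16 mm wide; open, the fingers measure 119 mm over their backs; the gripper's body (75 mm by 177 mm) begins 78 mm behind the grasp point.
Start: joints at [-1.257, 0.087, 1.371, -0, 1.684, -0.103], TCP at [0.223, -0.503, 0.303] pointing down, gripper open.
Joint ranges: [-3.1, 3.1], [-0.76, 2.03], [0.27, 2.55], [-1.08, 4.22], [0.17, 2.65], [-2.57, 2.57]. Speed limits (rad/s): [2.79, 2.79, 3.14, 3.14, 3.14, 3.14].

INTERFACE

Orientations are given as a rotation vector (axis times angle).
In Python, from workcell import env gives the robot as it stands.
- The arm moves only by the tool jog_arm, never from a script. Its argument "deltas" is a list of rows, each an object with "claw": the opening, from 0 (shut) to 1 (fully open); "translation": the shift along the tool's x, y, z in mm, a list of three; "twist": the turn about the tool's y in rad. A call has 1 to 5 rows; each row shifts and turns the pose as measured when the row begins, along the tool's axes as they then stand; what a row does not reach is not made up. A row lasts 1/10 s, in which the tool goes at most 50 mm and 8.59 degrees, less where a joint would pass 70% of its speed; a pose out of reach is approached as far as the arm can. A call is refused whole if a number of a shift passes 50 or a number of a turn 0.15, either way. A call with a gripper value outside its range is refused whole. The fingers move at their own pace and stop on an object; "grip_force" is the grip in N (left out, the last holds). Time passes only in rows, so rows that do not move let the fingers close. It gives the time, the measured TCP pose, the force and the opening at its end, in the units of the state.
- env.sense(): the state, without advancing time (a new reading comes with each control period).
- env.camera(name): name is "scene" or "top"; returns (picture, depth): 420x560x3 uint8, red, green, blue; 420x560 float32, m along the optical axis (not along the pixel's ray), 0 where there is no reading.
- env.get_calibration(name): a dict with "camera_matrix" (3x3 intrinsics, pixels), "cam_to_world" (4x4, takes a point from camera to world coordinates). Camera axes: x right, y up, looking along -z (the intrinsics and any distortion apply to the point x, -y, -z); pixel columns grow to the right and rows downward; lengths in m; the calibration is good to about 2 mm. A picture is of the moment at which its call begins. get_calibration takes no time and is no camera call.
- env.sign_off(): hands the job in, once; it reports no verdict.
The state is a dict: "t": time; "qpos": joint angles; "qd": joint speeds; "effort": joint torques, N m; "tool_pos": TCP position; "tcp_rot": TCP orientation; "force": force on the tool from outside, world axes, zero at the start; "wrist_torque": the same for the moment, N m; "width": opening from 0.0 (shut) to 1.0 (fully open).
Only numpy, scipy, OpenCV 4.12 (cv2) and the standard library are available. Lean on these libraries where they do the work, as an engineer would, in place of code of your own. Each camera call takes 0.05 s, during which the arm holds its last target.

## Working session

There is one attempt and no reset: what is moved stays moved. The work goes in short steps, Python scripts to look and compute and a tool call to move; the robot and the scene stay as the last step left them, time stands still between calls to the robot, and variables do not carry over. Pictures are saved under pics/ and viewed, and the job is handed in when it is done.

Besides the shell and the picture viewer there is one more tool, called as name([rows], argument=value, ...), one row to a line, values as JSON. jog_arm: Moves the arm, as the interface text tells. Its arguments: {"type":"object","properties":{"deltas":{"type":"array"},"grip_force":{"type":"number"}},"required":["deltas"]}

```bash
ls; mkdir -p pics; python3 - <<'E'
from workcell import env
import cv2,numpy as np
s=env.sense();print(s)
for n in("scene","top"):
    p,d=env.camera(n);np.savez(f"pics/{n}0.npz",p=p,d=d)
    cv2.imwrite(f"pics/{n}0.png",cv2.resize(p[:,:,::-1],(800,600),interpolation=cv2.INTER_CUBIC))
    c=env.get_calibration(n);print(n,c)
E
```

```text
pics
{'t': 0.0, 'qpos': array([-1.25711163e+00,  8.79456306e-02,  1.37224570e+00, -1.95313808e-05,
        1.68358091e+00, -1.03105447e-01]), 'qd': array([-0.00056643, -0.00106922,  0.00036614, -0.0006705 , -0.00016056,
       -0.00058782]), 'effort': array([-1.04257986e-03, -3.40181994e+01, -3.02428615e+01,  7.17528211e-02,
        3.27805371e-02, -1.74672628e-04]), 'tool_pos': array([ 0.22254028, -0.50260272,  0.3015134 ]), 'tcp_rot': array([-1.37663627,  0.89817394, -0.89536806]), 'force': array([-0.23426031, -0.39471746,  1.10153034]), 'wrist_torque': array([-0.0426134 , -0.00484133,  0.01663381]), 'width': 1.0013539898833663}
scene {'camera_matrix': array([[520.19992526,   0.        , 272.88768136],
       [  0.        , 520.19992526, 213.97375463],
       [  0.        ,   0.        ,   1.        ]]), 'cam_to_world': array([[-0.774482  , -0.50095201,  0.38629614,  1.09955006],
       [ 0.63249845, -0.62393753,  0.45896369,  0.65938749],
       [ 0.01110588,  0.59979083,  0.80007976,  1.20224543],
       [ 0.        ,  0.        ,  0.        ,  1.        ]])}
top {'camera_matrix': array([[449.71962558,   0.        , 277.5578903 ],
       [  0.        , 449.71962558, 211.77080546],
       [  0.        ,   0.        ,   1.        ]]), 'cam_to_world': array([[ 0.02932937,  0.99466956, -0.09885472,  0.45798168],
       [-0.99946802,  0.02777131, -0.01710079,  0.00664388],
       [-0.01426431,  0.09930369,  0.99495493,  1.29162433],
       [ 0.        ,  0.        ,  0.        ,  1.        ]])}
```

```bash
cat > h.py <<'E'
import numpy as np,cv2
from workcell import env
def cal(n):
    c=env.get_calibration(n);return c["camera_matrix"],c["cam_to_world"]
def px2w(n,u,v,z):
    K,T=cal(n);r=T[:3,:3]@np.array([(u-K[0,2])/K[0,0],-(v-K[1,2])/K[1,1],-1]);o=T[:3,3]
    return o+r*(z-o[2])/r[2]
def w2px(n,p):
    K,T=cal(n);q=T[:3,:3].T@(np.asarray(p)-T[:3,3]);return K[0,0]*q[0]/-q[2]+K[0,2],K[1,1]*q[1]/q[2]+K[1,2]
def crop(p,x,y,w,h,s,out):
    c=cv2.resize(p[y:y+h,x:x+w,::-1],(w*s,h*s),interpolation=cv2.INTER_CUBIC)
    for i in range(0,w,10):
        cv2.putText(c,str(x+i),(i*s,8),0,.3,(255,0,255),1);cv2.line(c,(i*s,10),(i*s,14),(255,0,255),1)
    for j in range(0,h,10):
        cv2.putText(c,str(y+j),(0,j*s+3),0,.3,(255,0,255),1)
    cv2.imwrite(out,c)
def dep(n,d,u,v):
    K,T=cal(n);z=d[v,u];return T[:3,:3]@np.array([(u-K[0,2])/K[0,0]*z,-(v-K[1,2])/K[1,1]*z,-z])+T[:3,3]
E
python3 - <<'E'
from h import *
f=np.load("pics/top0.npz");p=f["p"];p=np.clip(p.astype(float)*1.6,0,255).astype(np.uint8)
crop(p,120,180,115,130,6-1,"pics/a.png") 
crop(p,355,195,135,130,5,"pics/b.png")
crop(p,250,140,120,145,4,"pics/c.png")
f=np.load("pics/scene0.npz");p=f["p"];p=np.clip(p.astype(float)*1.6,0,255).astype(np.uint8)
crop(p,165,95,145,105,5,"pics/d.png")
crop(p,320,220,100,135,4,"pics/e.png")
E
cat >> h.py <<'E'
def cloud(n,d):
    K,T=cal(n);v,u=np.mgrid[0:420,0:560].astype(float)
    c=np.stack([(u-K[0,2])/K[0,0]*d,-(v-K[1,2])/K[1,1]*d,-d],-1)
    return c@T[:3,:3].T+T[:3,3]
def blob(n,p,W,xy,r,zlo,zhi,col=None,lab=''):
    m=(np.hypot(W[...,0]-xy[0],W[...,1]-xy[1])<r)&(W[...,2]>zlo)&(W[...,2]<zhi)
    if col is not None:
        m&=col(p.astype(int))
    nn,l,st,ce=cv2.connectedComponentsWithStats(m.astype(np.uint8))
    if nn<2: print(lab,n,'none');return
    k=1+np.argmax(st[1:,4]);m=l==k
    q=W[m];pt=(q[:,:2]*1000).astype(np.float32);rc=cv2.minAreaRect(pt)
    print(lab,n,m.sum(),'mean',(q.mean(0)*1000).round(1),'rect',np.round(rc[0],1),np.round(rc[1],1),round(rc[2],1))
    return m
E
python3 - <<'E'
from h import *
P={'a':lambda u,v,z:px2w('top',120+(u+.5)/5-.5,180+(v+.5)/5-.5,z),'b':lambda u,v,z:px2w('top',355+(u+.5)/5-.5,195+(v+.5)/5-.5,z),'c':lambda u,v,z:px2w('top',250+(u+.5)/4-.5,140+(v+.5)/4-.5,z),
'd':lambda u,v,z:px2w('scene',165+(u+.5)/5-.5,95+(v+.5)/5-.5,z),'e':lambda u,v,z:px2w('scene',320+(u+.5)/4-.5,220+(v+.5)/4-.5,z)}
def s(l,k,u,v,z):print(l,(P[k](u,v,z)*1000).round(1))
s('hub','a',181,182,.05)
for q in[(180,103),(99,183),(260,180),(180,261)]:s('stud','a',*q,.06)
s('cap','a',157,174,.1);s('plate','a',381,513,.012);s('bar','a',372.5,514.5,.056);s('bar','a',319.5,560,.056);s('bar','a',425.5,469,.056)
s('axis','b',254.5,498,.062);s('hole','b',257,332,.07);s('hasp','b',92,465,.058);s('bin','b',499,275,.045);s('modA','b',248.5,119,.036);s('modB','c',393,387,.036)
for q in [(126,173),(235,174),(235,453),(124,453)]:s('tray','c',*q,.014)
s('fin','c',178,513,.058);s('roof','c',38,65,.074);s('roof','c',197,67,.074)
s('axis d','d',447,128,.062);s('hole d','d',322,185,.07);s('hasp d','d',503,223,.058)
f=np.load("pics/top0.npz");p,d=f['p'],f['d'];W=cloud('top',d)
f=np.load("pics/scene0.npz");p2,d2=f['p'],f['d'];W2=cloud('scene',d2)
print('bench z',np.percentile(W[250:280,320:380,2],[5,50,95]),np.percentile(W2[250:280,200:230,2],[5,50,95]), (d==0).mean())
mA=P['b'](248.5,119,.036);mB=P['c'](393,387,.036);cap=P['a'](157,174,.1);bar=P['a'](372.5,514.5,.056)
fin=P['c'](178,513,.058);roof=P['c'](117,40,.074);hub=P['a'](181,182,.05);ax=P['b'](254.5,498,.062)
for n,pp,w in(('top',p,W),('scene',p2,W2)):
    blob(n,pp,w,mA,.06,.031,.045,lab='A');blob(n,pp,w,mB,.06,.031,.045,lab='B')
    blob(n,pp,w,cap,.06,.093,.11,lab='cap');blob(n,pp,w,bar,.06,.05,.065,lab='bar')
    blob(n,pp,w,fin,.05,.05,.07,lab='fin');blob(n,pp,w,roof+[.09,0,0],.14,.068,.082,lab='roof')
    blob(n,pp,w,hub,.09,.045,.055,lab='hub');blob(n,pp,w,ax,.09,.09,.105,lab='handle')
    blob(n,pp,w,P['b'](499,275,.045),.09,.04,.05,lab='binrim')
    blob(n,pp,w,P['c'](180,313,.01),.13,.0065,.02,lab='tray')
E
```

```text
hub [560.1 366.4  50. ]
stud [603.1 366.5  60. ]
stud [557.4 408.9  60. ]
stud [561.6 319.8  60. ]
stud [515.6 361.6  60. ]
cap [559.9 365.  100. ]
plate [379.  253.5  12. ]
bar [380.7 249.6  56. ]
bar [355.4 277.4  56. ]
bar [406.2 221.8  56. ]
axis [ 367.2 -322.6   62. ]
hole [ 456.  -321.6   70. ]
hasp [ 381.8 -236.1   58. ]
bin [ 491.  -460.7   45. ]
modA [ 574.  -325.9   36. ]
modB [ 519.4 -169.6   36. ]
tray [668.6  20.8  14. ]
tray [670.  -57.4  14. ]
tray [470.6 -61.9  14. ]
tray [468.3  16.5  14. ]
fin [428.4 -21.7  58. ]
roof [732.3  82.9  74. ]
roof [733.8 -26.6  74. ]
axis d [ 361.  -319.5   62. ]
hole d [ 457.6 -320.6   70. ]
hasp d [ 383.5 -234.8   58. ]
bench z [-0.00321529  0.00094439  0.0053859 ] [0.00273353 0.07489503 0.07943851] 0.0040178571428571425
A top 220 mean [ 576.4 -324.8   36.5] rect [ 576.4 -325.2] [48.8 37.5] 40.7
B top 227 mean [ 519.5 -169.    36.3] rect [ 519.6 -169.1] [36.5 49.4] 86.7
cap top 233 mean [559.9 365.5 100.4] rect [560.5 366.3] [41.1 40.2] 39.1
bar top 207 mean [380.3 253.2  56.3] rect [379.9 254.1] [22.  70.3] 43.8
fin top 87 mean [428.7
[... 519 characters left out ...]
cene 157 mean [ 522.7 -167.5   35.9] rect [ 521.9 -168.9] [40.3 52.2] 86.3
cap scene 278 mean [562.8 366.8 100.2] rect [561.5 365.9] [43.9 39.8] 39.0
bar scene 197 mean [383.9 253.5  55.9] rect [382.6 252.3] [24.6 68.8] 44.4
fin scene 75 mean [433.  -20.1  56.9] rect [431.1 -21.5] [51.2 13.9] 1.0
roof scene 3475 mean [847.4  27.6  75.3] rect [842.2  25.8] [116.6 218.8] 87.8
hub scene 1357 mean [568.1 370.2  50.2] rect [561.5 366.7] [122.8 122.7] 48.3
handle scene 136 mean [ 407.3 -320.1   95.8] rect [ 406.4 -320.9] [22.  81.7] 88.8
binrim scene 203 mean [ 497.4 -456.1   44.3] rect [ 494.7 -459.9] [128.2 120.1] 72.8
tray scene 1160 mean [571.1 -19.1  10.5] rect [557.9 -22.3] [232.3  90.8] 1.7
```

```bash
cat >> h.py <<'E'
from scipy.spatial.transform import Rotation as R_
def st():
    s=env.sense();return s,R_.from_rotvec(s['tcp_rot']).as_matrix(),s['tool_pos']
def go(x,y,z,yaw=None,sym=True):
    """mm TCP target, yaw deg of tool x. Prints total tool-frame delta and twist."""
    s,R,p=st();cy=np.degrees(np.arctan2(R[1,0],R[0,0]))
    D=np.array([x,y,z])-p*1000
    tw=0
    if yaw is not None:
        dy=yaw-cy
        dy=(dy+90)%180-90 if sym else (dy+180)%360-180
        tw=-np.radians(dy)
    print('t',round(s['t'],2),'pos',(p*1000).round(1),'yaw',round(cy,2),'down',R[:,1].round(3),'q6',round(s['qpos'][5],2),'F',s['force'].round(1),'w',round(s['width']*94,1))
    n=int(max(np.ceil(np.abs(D).max()/45),np.ceil(abs(tw)/.14),1))
    cur=0;rows=[]
    # each row in its own then-current frame (twist about y as we go)
    for i in range(n):
        Ri=R@R_.from_rotvec([0,tw*i/n,0]).as_matrix()
        rows.append((Ri.T@(D/n)).round(1).tolist())
    print('twist total',round(tw,3),'per',round(tw/n,3),'n',n)
    for r in rows: print(r)
E
python3 -c "
from h import *
go(418,-321.3,200,91)"
```

```text
t 0.1 pos [ 222.6 -502.6  301.6] yaw -66.12 down [-0.001  0.002 -1.   ] q6 -0.1 F [-0.2  0.3 -1.5] w 93.8
twist total 0.399 per 0.08 n 5
[-17.3, 20.4, 50.4]
[-21.3, 20.4, 48.9]
[-25.1, 20.4, 47.0]
[-28.8, 20.4, 44.9]
[-32.3, 20.4, 42.4]
```

jog_arm([
  {"claw":1,"translation":[-17,20,49],"twist":0.08},
  {"claw":1,"translation":[-21,20,49],"twist":0.08},
  {"claw":1,"translation":[-25,20,47],"twist":0.08},
  {"claw":1,"translation":[-29,20,45],"twist":0.08},
  {"claw":1,"translation":[-32,20,42],"twist":0.08},
])

```text
t: 0.6
tool_pos: [0.3965, -0.3455, 0.2106]
tcp_rot: [-1.206, 1.218, -1.22]
force: [1.4, -0.8, 0.2]
width: 1.003
```

```bash
python3 -c "
from h import *
go(418,-321.3,164,91)"
```

```text
t 0.6 pos [ 396.5 -345.5  210.6] yaw -90.71 down [-0.001 -0.003 -1.   ] q6 0.76 F [ 1.4 -0.8  0.2] w 94.3
twist total -0.03 per -0.015 n 2
[-12.3, 23.3, 10.6]
[-12.1, 23.3, 10.8]
```

jog_arm([
  {"claw":1,"translation":[-24,10,21],"twist":-0.03},
  {"claw":1,"translation":[0,30,0],"twist":0},
  {"claw":1,"translation":[0,0,0],"twist":0},
])

```text
t: 0.9
tool_pos: [0.4207, -0.3141, 0.1647]
tcp_rot: [-1.222, 1.196, -1.183]
force: [-1.7, -0.3, -0.3]
width: 0.998
```

```bash
python3 -c "
from h import *
go(418,-321.3,164,91)"
```

```text
t 0.9 pos [ 420.7 -314.1  164.7] yaw -88.48 down [-0.006  0.005 -1.   ] q6 0.8 F [-1.7 -0.3 -0.3] w 93.8
twist total 0.009 per 0.009 n 1
[7.1, 0.7, -2.9]
```

jog_arm([
  {"claw":1,"translation":[7,0,-3],"twist":0.009},
  {"claw":1,"translation":[0,0,0],"twist":0},
])

```text
t: 1.1
tool_pos: [0.4177, -0.3221, 0.1656]
tcp_rot: [-1.218, 1.203, -1.191]
force: [0.1, 0.8, -0.7]
width: 0.999
```

```bash
python3 -c "
from h import *
go(418,-321.3,164,91)"
```

```text
t 1.1 pos [ 417.7 -322.1  165.6] yaw -89.03 down [-0.006  0.004 -1.   ] q6 0.79 F [ 0.1  0.8 -0.7] w 93.9
twist total -0.001 per -0.001 n 1
[-0.8, 1.6, 0.3]
```

Close onto the handle.

jog_arm([
  {"claw":0,"translation":[0,1,0],"twist":0},
  {"claw":0,"translation":[0,0,0],"twist":0},
  {"claw":0,"translation":[0,0,0],"twist":0},
  {"claw":0,"translation":[0,0,0],"twist":0},
  {"claw":0,"translation":[0,0,0],"twist":0},
], grip_force=15)

```text
t: 1.6
tool_pos: [0.4174, -0.326, 0.1693]
tcp_rot: [-1.216, 1.2, -1.202]
force: [-0.1, -0.5, 0.0]
width: 0.611
```

```bash
python3 -c "
from h import *
go(418,-321.3,164,91)"
```

```text
t 1.6 pos [ 417.4 -326.   169.3] yaw -89.35 down [-0.    -0.002 -1.   ] q6 0.79 F [-0.1 -0.5  0. ] w 57.4
twist total -0.006 per -0.006 n 1
[-4.7, 5.3, 0.6]
```

jog_arm([
  {"claw":0,"translation":[-4,5,0],"twist":-0.006},
  {"claw":0,"translation":[0,0,0],"twist":0},
  {"claw":0,"translation":[0,0,0],"twist":0},
])

```text
t: 1.9
tool_pos: [0.4174, -0.3215, 0.164]
tcp_rot: [-1.219, 1.195, -1.197]
force: [0.2, -1.3, 0.1]
width: 0.355
```

```bash
python3 -c "
from h import *
go(418,-321.3,164,91)"
```

```text
t 1.9 pos [ 417.4 -321.5  164. ] yaw -88.97 down [ 0.    -0.001 -1.   ] q6 0.79 F [ 0.2 -1.3  0.1] w 33.4
twist total 0.0 per 0.0 n 1
[-0.2, -0.0, 0.6]
```

jog_arm([
  {"claw":0,"translation":[0,0,0],"twist":0},
  {"claw":0,"translation":[0,0,0],"twist":0},
  {"claw":0,"translation":[0,0,0],"twist":0},
  {"claw":0,"translation":[0,0,0],"twist":0},
])

```text
t: 2.3
tool_pos: [0.4174, -0.321, 0.1637]
tcp_rot: [-1.218, 1.196, -1.196]
force: [-0.9, 0.7, -0.8]
width: 0.192
```

```bash
python3 -c "
from h import *
go(418,-321.3,164,91)
print(2*50*np.sin(np.radians(3.6)))"
```

```text
t 2.3 pos [ 417.4 -321.   163.7] yaw -88.99 down [-0. -0. -1.] q6 0.79 F [-0.9  0.7 -0.8] w 18.1
twist total 0.0 per 0.0 n 1
[0.4, -0.3, 0.6]
6.279051952931337
```

jog_arm([
  {"claw":0,"translation":[-6,0,-0.4],"twist":-0.12},
  {"claw":0,"translation":[-6,0,-0.4],"twist":-0.12},
  {"claw":0,"translation":[-6,0,-0.4],"twist":-0.12},
  {"claw":0,"translation":[-6,0,-0.4],"twist":-0.12},
  {"claw":0,"translation":[0,0,0],"twist":0},
])

```text
t: 2.8
tool_pos: [0.411, -0.2971, 0.1637]
tcp_rot: [-1.408, 0.824, -0.823]
force: [-2.3, 1.6, 0.7]
width: 0.194
```

```bash
cat >> h.py <<'E'
def arc(goal,ax=(367.4,-322)):
    s,R,p=st();v=p[:2]*1000-ax;a=np.degrees(np.arctan2(v[1],v[0]));print('ang',a.round(1),'rad',np.hypot(*v).round(1))
    g=np.radians(goal);go(ax[0]+50*np.cos(g),ax[1]+50*np.sin(g),164,goal-90)
E
python3 -c "
from h import *
arc(28);arc(50)"
```

```text
ang 29.8 rad 50.2
t 2.8 pos [ 411.  -297.1  163.7] yaw -60.61 down [ 0.     0.002 -1.   ] q6 0.32 F [-2.3  1.6  0.7] w 18.2
twist total 0.024 per 0.024 n 1
[1.6, -0.3, -0.2]
ang 29.8 rad 50.2
t 2.8 pos [ 411.  -297.1  163.7] yaw -60.61 down [ 0.     0.002 -1.   ] q6 0.32 F [-2.3  1.6  0.7] w 18.2
twist total -0.36 per -0.12 n 3
[-5.8, -0.1, -1.1]
[-5.8, -0.1, -0.4]
[-5.9, -0.1, 0.3]
```

Excellent. Another 51°.

jog_arm([
  {"claw":0,"translation":[-6,0,-0.4],"twist":-0.12},
  {"claw":0,"translation":[-6,0,-0.4],"twist":-0.12},
  {"claw":0,"translation":[-6,0,-0.4],"twist":-0.12},
  {"claw":0,"translation":[-6,0,-0.4],"twist":-0.12},
  {"claw":0,"translation":[0,0,0],"twist":0},
])

```text
t: 3.3
tool_pos: [0.3945, -0.2796, 0.1637]
tcp_rot: [-1.521, 0.451, -0.45]
force: [-2.6, 2.0, 1.4]
width: 0.19
```

```bash
python3 -c "
from h import *
arc(81)"
```

```text
ang 57.4 rad 50.3
t 3.3 pos [ 394.5 -279.6  163.7] yaw -32.96 down [ 0.001  0.003 -1.   ] q6 -0.16 F [-2.6  2.   1.4] w 17.9
twist total -0.418 per -0.139 n 3
[-6.7, -0.1, -1.5]
[-6.8, -0.1, -0.6]
[-6.8, -0.1, 0.4]
```

jog_arm([
  {"claw":0,"translation":[-6,0,-0.8],"twist":-0.12},
  {"claw":0,"translation":[-6,0,-0.6],"twist":-0.12},
  {"claw":0,"translation":[-6,0,-0.5],"twist":-0.12},
  {"claw":0,"translation":[-2.4,0,0],"twist":-0.05},
  {"claw":0,"translation":[0,0,0],"twist":0},
])

```text
t: 3.8
tool_pos: [0.3761, -0.2726, 0.1637]
tcp_rot: [-1.561, 0.134, -0.137]
force: [-1.8, 2.4, 2.1]
width: 0.193
```

```bash
python3 -c "
from h import *
arc(81)
p,d=env.camera('top');crop(np.clip(p.astype(float)*1.6,0,255).astype(np.uint8),355,255,80,70,8,'pics/h1.png')
p,d=env.camera('scene');crop(np.clip(p.astype(float)*1.6,0,255).astype(np.uint8),205,85,90,75,8,'pics/h2.png')
"
```

```text
ang 80.0 rad 50.1
t 3.8 pos [ 376.1 -272.6  163.7] yaw -9.92 down [ 0.002  0.006 -1.   ] q6 -0.58 F [-1.8  2.4  2.1] w 18.1
twist total -0.016 per -0.016 n 1
[-0.9, -0.3, -0.1]
```

```bash
python3 -c "
from h import *
print(px2w('top',373.8,287.4,.07)*1000, px2w('scene',205+483.5/8-.5,85+412/8-.5,.07)*1000)"
```

```text
[ 383.16795294 -235.89781846   70.        ] [ 382.99872812 -236.64877189   70.        ]
```

jog_arm([
  {"claw":0.5,"translation":[0,0,0],"twist":0},
  {"claw":0.5,"translation":[0,0,0],"twist":0},
  {"claw":0.5,"translation":[0,0,0],"twist":0},
  {"claw":0.5,"translation":[0,-30,0],"twist":0},
  {"claw":0.8,"translation":[0,-50,0],"twist":0},
])

```text
t: 4.4
tool_pos: [0.3746, -0.272, 0.2376]
tcp_rot: [-1.553, 0.146, -0.132]
force: [0.7, 0.3, -0.1]
width: 0.55
```

```bash
python3 -c "
from h import *
go(540,0,290,39)
go(560.5,366,290,39)
"
```

```text
t 4.4 pos [ 374.6 -272.   237.6] yaw -10.19 down [-0.008  0.014 -1.   ] q6 -0.58 F [ 0.7  0.3 -0.1] w 51.7
twist total -0.858 per -0.123 n 7
[16.3, -7.1, 42.5]
[21.4, -7.1, 40.2]
[26.1, -7.1, 37.3]
[30.5, -7.1, 33.8]
[34.4, -7.1, 29.8]
[37.8, -7.1, 25.4]
[40.6, -7.1, 20.6]
t 4.4 pos [ 374.6 -272.   237.6] yaw -10.19 down [-0.008  0.014 -1.   ] q6 -0.58 F [ 0.7  0.3 -0.1] w 51.7
twist total -0.858 per -0.057 n 15
[4.6, -3.0, 44.1]
[7.2, -3.0, 43.8]
[9.6, -3.0, 43.3]
[12.1, -3.0, 42.7]
[14.5, -3.0, 41.9]
[16.9, -3.0, 41.0]
[19.2, -3.0, 40.0]
[21.5, -3.0, 38.8]
[23.7, -3.0, 37.5]
[25.8, -3.0, 36.1]
[27.8, -3.0, 34.6]
[29.7, -3.0, 32.9]
[31.5, -3.0, 31.2]
[33.3, -3.0, 29.3]
[34.9, -3.0, 27.4]
```

jog_arm([
  {"claw":0.85,"translation":[5,-3,44],"twist":-0.057},
  {"claw":0.85,"translation":[7,-3,44],"twist":-0.057},
  {"claw":0.85,"translation":[10,-3,43],"twist":-0.057},
  {"claw":0.85,"translation":[12,-3,43],"twist":-0.057},
  {"claw":0.85,"translation":[15,-3,42],"twist":-0.057},
])

```text
t: 4.9
tool_pos: [0.4427, -0.0604, 0.2642]
tcp_rot: [-1.569, -0.088, 0.071]
force: [0.4, -0.2, 0.3]
width: 0.846
```

jog_arm([
  {"claw":0.85,"translation":[17,-3,41],"twist":-0.057},
  {"claw":0.85,"translation":[19,-3,40],"twist":-0.057},
  {"claw":0.85,"translation":[22,-3,39],"twist":-0.057},
  {"claw":0.85,"translation":[24,-3,38],"twist":-0.057},
  {"claw":0.85,"translation":[26,-3,36],"twist":-0.057},
])

```text
t: 5.4
tool_pos: [0.5084, 0.1628, 0.2824]
tcp_rot: [-1.552, -0.325, 0.296]
force: [0.1, -1.6, 0.0]
width: 0.848
```

```bash
python3 -c "
from h import *
go(560.5,366,270,39)
p,d=env.camera('top');crop(np.clip(p.astype(float)*1.6,0,255).astype(np.uint8),355,195,130,120,6,'pics/h3.png')
"
```

```text
t 5.4 pos [508.4 162.8 282.4] yaw 22.69 down [ 0.019  0.    -1.   ] q6 -0.19 F [ 0.1 -1.6  0. ] w 79.7
twist total -0.285 per -0.057 n 5
[25.3, 2.7, 33.5]
[27.1, 2.7, 32.0]
[28.9, 2.7, 30.4]
[30.6, 2.7, 28.7]
[32.2, 2.7, 26.9]
```

jog_arm([
  {"claw":0.85,"translation":[25,2,33],"twist":-0.057},
  {"claw":0.85,"translation":[27,2,32],"twist":-0.057},
  {"claw":0.85,"translation":[29,2,30],"twist":-0.057},
  {"claw":0.85,"translation":[31,2,29],"twist":-0.057},
  {"claw":0.85,"translation":[16,2,13],"twist":-0.04},
])

```text
t: 5.95
tool_pos: [0.5576, 0.3589, 0.274]
tcp_rot: [-1.506, -0.552, 0.512]
force: [1.2, 0.4, -0.2]
width: 0.851
```

```bash
python3 -c "
from h import *
go(560.5,366,200,39)"
```

```text
t 5.95 pos [557.6 358.9 274. ] yaw 38.93 down [ 0.025  0.007 -1.   ] q6 -0.19 F [ 1.2  0.4 -0.2] w 80.0
twist total -0.001 per -0.001 n 2
[2.5, 37.0, 2.2]
[2.5, 37.0, 2.2]
```

jog_arm([
  {"claw":0.85,"translation":[0,20,0],"twist":0},
  {"claw":0.85,"translation":[0,0,0],"twist":0},
])

```text
t: 6.15
tool_pos: [0.5585, 0.3627, 0.2517]
tcp_rot: [-1.505, -0.555, 0.515]
force: [-0.1, -0.8, 0.1]
width: 0.847
```

```bash
python3 -c "
from h import *
go(560.5,366,163,39)"
```

```text
t 6.15 pos [558.5 362.7 251.7] yaw 39.15 down [ 0.024  0.007 -1.   ] q6 -0.19 F [-0.1 -0.8  0.1] w 79.7
twist total 0.003 per 0.001 n 2
[0.8, 44.4, 1.1]
[0.8, 44.4, 1.1]
```

```bash
cat >> h.py <<'E'
def gg(x,y,z,yaw=None,sym=True):
    """grasp point target (78 ahead along tool y)"""
    s,R,p=st();d=R[:,1]*78;print('grasp',(p*1000+d).round(1))
    go(x-d[0],y-d[1],z-d[2],yaw,sym)
E
python3 -c "
from h import *
gg(560.5,366,86,39)"
```

```text
grasp [560.4 363.3 173.8]
t 6.15 pos [558.5 362.7 251.7] yaw 39.15 down [ 0.024  0.007 -1.   ] q6 -0.19 F [-0.1 -0.8  0.1] w 79.7
twist total 0.003 per 0.001 n 2
[-0.1, 43.9, 1.4]
[-0.1, 43.9, 1.4]
```

jog_arm([
  {"claw":0.85,"translation":[0,30,1.5],"twist":0},
  {"claw":0.85,"translation":[0,30,1],"twist":0},
  {"claw":0.85,"translation":[0,15,0],"twist":0},
  {"claw":0.85,"translation":[0,0,0],"twist":0},
])

```text
t: 6.55
tool_pos: [0.5609, 0.3645, 0.1785]
tcp_rot: [-1.505, -0.557, 0.507]
force: [-0.0, -0.2, -0.7]
width: 0.849
```

```bash
python3 -c "
from h import *
gg(560.5,366,86,39)"
```

```text
grasp [563.2 365.3 100.5]
t 6.55 pos [560.9 364.5 178.5] yaw 38.96 down [ 0.03  0.01 -1.  ] q6 -0.19 F [-0.  -0.2 -0.7] w 79.8
twist total -0.001 per -0.001 n 1
[-2.1, 14.5, 2.4]
```

jog_arm([
  {"claw":0.85,"translation":[-2,14,2],"twist":0},
  {"claw":0.3,"translation":[0,0,0],"twist":0},
  {"claw":0,"translation":[0,0,0],"twist":0},
  {"claw":0,"translation":[0,0,0],"twist":0},
  {"claw":0,"translation":[0,0,0],"twist":0},
], grip_force=15)

```text
t: 7.05
tool_pos: [0.5606, 0.3651, 0.1696]
tcp_rot: [-1.504, -0.563, 0.498]
force: [-0.7, 0.2, 0.0]
width: 0.544
```

jog_arm([
  {"claw":0,"translation":[0,0,0],"twist":0},
  {"claw":0,"translation":[0,0,0],"twist":0},
  {"claw":0,"translation":[0,0,0],"twist":0},
])

```text
t: 7.35
tool_pos: [0.5609, 0.3652, 0.171]
tcp_rot: [-1.504, -0.564, 0.497]
force: [-0.7, 0.5, -0.8]
width: 0.431
```

```bash
python3 -c "
from h import *
gg(560.5,366,86,39)"
```

```text
grasp [563.9 366.4  93. ]
t 7.35 pos [560.9 365.2 171. ] yaw 38.87 down [ 0.039  0.015 -0.999] q6 -0.18 F [-0.7  0.5 -0.8] w 40.5
twist total -0.002 per -0.002 n 1
[-3.2, 6.9, 2.0]
```

jog_arm([
  {"claw":0,"translation":[0,-10,0],"twist":0},
  {"claw":0,"translation":[0,-40,0],"twist":0},
  {"claw":0,"translation":[0,-40,0],"twist":0},
  {"claw":0,"translation":[0,-40,0],"twist":0},
], grip_force=20)

```text
t: 7.75
tool_pos: [0.5534, 0.3621, 0.2958]
tcp_rot: [-1.507, -0.549, 0.512]
force: [0.4, -0.4, -0.2]
width: 0.432
```

```bash
python3 -c "
from h import *
gg(491.8,-460.7,215,17)
gg(491.8,-460.7,215,-73)"
```

```text
grasp [555.2 362.5 217.8]
t 7.75 pos [553.4 362.1 295.8] yaw 38.86 down [ 0.023  0.006 -1.   ] q6 -0.18 F [ 0.4 -0.4 -0.2] w 40.6
twist total 0.382 per 0.02 n 19
[-29.8, -0.2, -31.6]
[-29.1, -0.2, -32.2]
[-28.5, -0.2, -32.8]
[-27.8, -0.2, -33.4]
[-27.1, -0.2, -33.9]
[-26.5, -0.2, -34.5]
[-25.8, -0.2, -35.0]
[-25.1, -0.2, -35.5]
[-24.3, -0.2, -36.0]
[-23.6, -0.2, -36.5]
[-22.9, -0.2, -37.0]
[-22.1, -0.2, -37.4]
[-21.4, -0.2, -37.8]
[-20.6, -0.2, -38.3]
[-19.8, -0.2, -38.7]
[-19.0, -0.2, -39.1]
[-18.3, -0.2, -39.4]
[-17.5, -0.2, -39.8]
[-16.7, -0.2, -40.1]
grasp [555.2 362.5 217.8]
t 7.75 pos [553.4 362.1 295.8] yaw 38.86 down [ 0.023  0.006 -1.   ] q6 -0.18 F [ 0.4 -0.4 -0.2] w 40.6
twist total -1.189 per -0.063 n 19
[-29.8, -0.2, -31.6]
[-31.7, -0.2, -29.7]
[-33.5, -0.2, -27.7]
[-35.2, -0.2, -25.5]
[-36.7, -0.2, -23.3]
[-38.1, -0.2, -20.9]
[-39.3, -0.2, -18.5]
[-40.4, -0.2, -16.0]
[-41.3, -0.2, -13.5]
[-42.1, -0.2, -10.9]
[-42.7, -0.2, -8.2]
[-43.1, -0.2, -5.5]
[-43.4, -0.2, -2.8]
[-43.5, -0.2, -0.1]
[-43.4, -0.2, 2.6]
[-43.1, -0.2, 5.3]
[-42.7, -0.2, 8.0]
[-42.1, -0.2, 10.7]
[-41.4, -0.2, 13.3]
```

jog_arm([
  {"claw":0,"translation":[-30,0,-32],"twist":0.02},
  {"claw":0,"translation":[-29,0,-32],"twist":0.02},
  {"claw":0,"translation":[-28,0,-33],"twist":0.02},
  {"claw":0,"translation":[-28,0,-33],"twist":0.02},
  {"claw":0,"translation":[-27,0,-34],"twist":0.02},
])

```text
t: 8.25
tool_pos: [0.5391, 0.1461, 0.308]
tcp_rot: [-1.518, -0.498, 0.418]
force: [0.5, -0.3, -0.2]
width: 0.431
```

jog_arm([
  {"claw":0,"translation":[-26,0,-34],"twist":0.02},
  {"claw":0,"translation":[-26,0,-35],"twist":0.02},
  {"claw":0,"translation":[-25,0,-35],"twist":0.02},
  {"claw":0,"translation":[-24,0,-36],"twist":0.02},
  {"claw":0,"translation":[-23,0,-36],"twist":0.02},
])

```text
t: 8.75
tool_pos: [0.522, -0.077, 0.3092]
tcp_rot: [-1.534, -0.425, 0.332]
force: [0.2, 0.2, 0.3]
width: 0.43
```

```bash
python3 -c "
from h import *
gg(491.8,-460.7,215,17)"
```

```text
grasp [526.4 -75.7 231.4]
t 8.75 pos [522.  -77.  309.2] yaw 27.68 down [ 0.057  0.017 -0.998] q6 -0.75 F [0.2 0.2 0.3] w 40.4
twist total 0.186 per 0.021 n 9
[-23.3, 0.9, -36.1]
[-22.6, 0.9, -36.6]
[-21.8, 0.9, -37.0]
[-21.1, 0.9, -37.5]
[-20.3, 0.9, -37.9]
[-19.5, 0.9, -38.3]
[-18.7, 0.9, -38.7]
[-17.9, 0.9, -39.1]
[-17.1, 0.9, -39.4]
```

jog_arm([
  {"claw":0,"translation":[-11,1,-18],"twist":0.01},
  {"claw":0,"translation":[-11,1,-18],"twist":0.01},
  {"claw":0,"translation":[-11,1,-18],"twist":0.01},
  {"claw":0,"translation":[-11,1,-18],"twist":0.01},
  {"claw":0,"translation":[-11,1,-18],"twist":0.01},
])

```text
t: 9.25
tool_pos: [0.5111, -0.1901, 0.3071]
tcp_rot: [-1.545, -0.384, 0.282]
force: [0.6, -0.1, 0.3]
width: 0.429
```

```bash
python3 -c "
from h import *
gg(491.8,-460.7,215,17)"
```

```text
grasp [ 516.  -189.2  229.3]
t 9.25 pos [ 511.1 -190.1  307.1] yaw 24.35 down [ 0.063  0.013 -0.998] q6 -0.9 F [ 0.6 -0.1  0.3] w 40.3
twist total 0.128 per 0.018 n 7
[-19.2, 1.3, -33.9]
[-18.6, 1.3, -34.2]
[-18.0, 1.3, -34.6]
[-17.3, 1.3, -34.9]
[-16.7, 1.3, -35.2]
[-16.1, 1.3, -35.5]
[-15.4, 1.3, -35.8]
```

jog_arm([
  {"claw":0,"translation":[0,0,0],"twist":0},
  {"claw":0,"translation":[0,0,0],"twist":0},
  {"claw":0,"translation":[0,0,0],"twist":0},
])

```text
t: 9.55
tool_pos: [0.5107, -0.1917, 0.3087]
tcp_rot: [-1.547, -0.382, 0.278]
force: [-0.2, -0.5, -0.7]
width: 0.429
```

```bash
python3 -c "
from h import *
gg(491.8,-460.7,215,17);s=env.sense();print(s['qpos'].round(4),s['qd'].round(3),s['effort'].round(2))"
```

```text
grasp [ 515.7 -190.7  230.9]
t 9.55 pos [ 510.7 -191.7  308.7] yaw 24.16 down [ 0.065  0.012 -0.998] q6 -0.9 F [-0.2 -0.5 -0.7] w 40.4
twist total 0.125 per 0.021 n 6
[-22.2, 1.9, -39.4]
[-21.4, 1.9, -39.8]
[-20.5, 1.9, -40.3]
[-19.7, 1.9, -40.7]
[-18.8, 1.9, -41.1]
[-18.0, 1.9, -41.5]
[-0.4819  0.0443  1.4053  0.0406  1.6399 -0.8992] [ 0.007 -0.007 -0.003  0.009  0.005  0.003] [ -0.38 -32.49 -30.74   0.15  -0.17  -0.  ]
```

jog_arm([
  {"claw":0,"translation":[0,0,0],"twist":0},
  {"claw":0,"translation":[0,0,0],"twist":0},
  {"claw":0,"translation":[0,0,0],"twist":0},
  {"claw":0,"translation":[0,0,0],"twist":0},
  {"claw":0,"translation":[0,0,0],"twist":0},
])

```text
t: 10.05
tool_pos: [0.5113, -0.1886, 0.3096]
tcp_rot: [-1.546, -0.387, 0.281]
force: [0.7, 0.1, 0.1]
width: 0.429
```

```bash
python3 -c "
from h import *
gg(491.8,-460.7,215,17);s=env.sense();print(s['qpos'].round(4),s['qd'].round(3),s['effort'].round(2))"
```

```text
grasp [ 516.4 -187.6  231.8]
t 10.05 pos [ 511.3 -188.6  309.6] yaw 24.43 down [ 0.066  0.012 -0.998] q6 -0.9 F [0.7 0.1 0.1] w 40.3
twist total 0.13 per 0.019 n 7
[-19.5, 1.7, -34.0]
[-18.8, 1.7, -34.4]
[-18.2, 1.7, -34.7]
[-17.5, 1.7, -35.1]
[-16.9, 1.7, -35.4]
[-16.2, 1.7, -35.7]
[-15.6, 1.7, -36.0]
[-0.4767  0.0424  1.4056  0.0414  1.6405 -0.8986] [ 0.006  0.     0.001  0.002 -0.001  0.001] [ 2.000e-02 -3.257e+01 -3.072e+01  2.100e-01 -1.500e-01  0.000e+00]
```

jog_arm([
  {"claw":0,"translation":[-19,2,-34],"twist":0.02},
  {"claw":0,"translation":[-19,2,-34],"twist":0.02},
  {"claw":0,"translation":[-18,2,-34],"twist":0.02},
  {"claw":0,"translation":[-18,2,-34],"twist":0.02},
  {"claw":0,"translation":[-17,2,-35],"twist":0.02},
])

```text
t: 10.55
tool_pos: [0.4941, -0.3817, 0.2971]
tcp_rot: [-1.552, -0.318, 0.205]
force: [-0.5, -0.5, -0.6]
width: 0.433
```

```bash
python3 -c "
from h import *
gg(491.8,-460.7,180,17)"
```

```text
grasp [ 499.5 -380.7  219.3]
t 10.55 pos [ 494.1 -381.7  297.1] yaw 19.12 down [ 0.07   0.014 -0.997] q6 -1.1 F [-0.5 -0.5 -0.6] w 40.7
twist total 0.037 per 0.019 n 2
[-18.1, 18.8, -36.4]
[-17.4, 18.8, -36.7]
```

jog_arm([
  {"claw":0,"translation":[-18,18,-36],"twist":0.019},
  {"claw":0,"translation":[-16,15,-30],"twist":0.018},
  {"claw":0,"translation":[0,10,0],"twist":0},
])

```text
t: 10.85
tool_pos: [0.4843, -0.4627, 0.2517]
tcp_rot: [-1.559, -0.284, 0.17]
force: [-0.0, -0.1, -1.0]
width: 0.429
```

```bash
python3 -c "
from h import *
gg(491.8,-460.7,60,17)"
```

```text
grasp [ 489.9 -462.   173.9]
t 10.85 pos [ 484.3 -462.7  251.7] yaw 16.6 down [ 0.072  0.009 -0.997] q6 -1.16 F [-0.  -0.1 -1. ] w 40.3
twist total -0.007 per -0.002 n 3
[-2.0, 37.9, 0.7]
[-2.0, 37.9, 0.7]
[-2.0, 37.9, 0.7]
```

jog_arm([
  {"claw":0,"translation":[-1,24,0],"twist":0},
  {"claw":0,"translation":[-1,24,0],"twist":0},
  {"claw":0,"translation":[-1,24,0],"twist":0},
  {"claw":0,"translation":[-1,24,0],"twist":0},
])

```text
t: 11.25
tool_pos: [0.4888, -0.4631, 0.1548]
tcp_rot: [-1.562, -0.287, 0.166]
force: [0.7, -0.2, -0.5]
width: 0.427
```

```bash
python3 -c "
from h import *
gg(491.8,-460.7,57,17)"
```

```text
grasp [ 494.7 -462.5   77. ]
t 11.25 pos [ 488.8 -463.1  154.8] yaw 16.58 down [ 0.076  0.007 -0.997] q6 -1.16 F [ 0.7 -0.2 -0.5] w 40.2
twist total -0.007 per -0.007 n 1
[-3.8, 19.8, 2.9]
```

jog_arm([
  {"claw":0,"translation":[-3,12,2],"twist":0},
  {"claw":0,"translation":[0,6,0],"twist":0},
  {"claw":0,"translation":[0,0,0],"twist":0},
])

```text
t: 11.55
tool_pos: [0.4861, -0.4581, 0.1315]
tcp_rot: [-1.554, -0.285, 0.171]
force: [-0.3, 0.1, -0.8]
width: 0.429
```

```bash
python3 -c "
from h import *
gg(491.8,-460.7,57,17)"
```

```text
grasp [ 491.7 -457.    53.7]
t 11.55 pos [ 486.1 -458.1  131.5] yaw 16.68 down [ 0.071  0.014 -0.997] q6 -1.17 F [-0.3  0.1 -0.8] w 40.3
twist total -0.006 per -0.006 n 1
[-0.7, -3.3, -3.6]
```

Near floor; release (opening 62 mm stays within the bin) and rise.

jog_arm([
  {"claw":0.66,"translation":[0,0,0],"twist":0},
  {"claw":0.66,"translation":[0,0,0],"twist":0},
  {"claw":0.66,"translation":[0,0,0],"twist":0},
  {"claw":0.66,"translation":[0,-2,0],"twist":0},
  {"claw":0.66,"translation":[0,-30,0],"twist":0},
])

```text
t: 12.05
tool_pos: [0.4841, -0.458, 0.1649]
tcp_rot: [-1.554, -0.286, 0.171]
force: [0.1, 0.0, -0.8]
width: 0.656
```

jog_arm([
  {"claw":0.66,"translation":[0,-45,0],"twist":0},
  {"claw":0.66,"translation":[0,-45,0],"twist":0},
  {"claw":0.66,"translation":[0,-45,0],"twist":0},
])

```text
t: 12.35
tool_pos: [0.4732, -0.4591, 0.3006]
tcp_rot: [-1.547, -0.282, 0.174]
force: [0.9, -1.1, 0.1]
width: 0.66
```

```bash
python3 -c "
from h import *
gg(491.8,-460.7,240,17)
p,d=env.camera('scene');crop(np.clip(p.astype(float)*1.6,0,255).astype(np.uint8),150,60,150,110,5,'pics/i1.png')
"
```

```text
grasp [ 478.4 -457.5  222.8]
t 12.35 pos [ 473.2 -459.1  300.6] yaw 16.69 down [ 0.067  0.02  -0.998] q6 -1.16 F [ 0.9 -1.1  0.1] w 62.1
twist total -0.005 per -0.005 n 1
[13.0, -16.3, -6.9]
```

jog_arm([
  {"claw":0.66,"translation":[0,-45,0],"twist":0},
  {"claw":0.66,"translation":[0,-45,0],"twist":0},
  {"claw":0.66,"translation":[0,-45,0],"twist":0},
  {"claw":0.66,"translation":[0,-45,0],"twist":0},
])

```text
t: 12.8
tool_pos: [0.459, -0.4608, 0.4874]
tcp_rot: [-1.559, -0.288, 0.168]
force: [1.1, -1.5, 0.6]
width: 0.663
```

```bash
python3 -c "
from h import *
gg(491.8,-460.7,240,17);print(env.sense()['qpos'].round(3))"
```

```text
grasp [ 464.9 -460.   409.7]
t 12.8 pos [ 459.  -460.8  487.4] yaw 16.7 down [ 0.075  0.01  -0.997] q6 -1.15 F [ 1.1 -1.5  0.6] w 62.3
twist total -0.005 per -0.001 n 4
[3.2, 42.8, -1.6]
[3.2, 42.8, -1.6]
[3.2, 42.8, -1.6]
[3.2, 42.8, -1.6]
[-0.9    0.351  0.69   0.074  2.06  -1.155]
```

jog_arm([
  {"claw":0.66,"translation":[0,50,0],"twist":0},
  {"claw":0.66,"translation":[0,50,0],"twist":0},
  {"claw":0.66,"translation":[0,50,0],"twist":0},
  {"claw":0.66,"translation":[0,50,0],"twist":0},
])

```text
t: 13.2
tool_pos: [0.4818, -0.4697, 0.3248]
tcp_rot: [-1.624, -0.322, 0.139]
force: [-0.1, -0.4, -0.6]
width: 0.664
```

```bash
python3 -c "
from h import *
gg(491.8,-460.7,240,17);print(env.sense()['qpos'].round(3))"
```

```text
grasp [ 491.4 -473.6  247.5]
t 13.2 pos [ 481.8 -469.7  324.8] yaw 16.96 down [ 0.123 -0.05  -0.991] q6 -1.16 F [-0.1 -0.4 -0.6] w 62.4
twist total -0.001 per -0.001 n 1
[3.3, 6.9, 12.8]
[-0.881  0.292  1.092  0.064  1.639 -1.164]
```

jog_arm([
  {"claw":0.66,"translation":[0,0,0],"twist":0},
  {"claw":0.66,"translation":[0,0,0],"twist":0},
])

```text
t: 13.4
tool_pos: [0.4801, -0.4674, 0.3157]
tcp_rot: [-1.61, -0.314, 0.146]
force: [0.6, -0.6, 1.3]
width: 0.659
```

```bash
python3 -c "
from h import *
gg(491.8,-460.7,240,17);print(env.sense()['qpos'].round(3))"
```

```text
grasp [ 488.8 -470.3  238.3]
t 13.4 pos [ 480.1 -467.4  315.7] yaw 16.89 down [ 0.112 -0.037 -0.993] q6 -1.16 F [ 0.6 -0.6  1.3] w 62.0
twist total -0.002 per -0.002 n 1
[5.8, -1.7, 8.2]
[-0.881  0.296  1.104  0.064  1.64  -1.164]
```

jog_arm([
  {"claw":0.66,"translation":[0,-50,0],"twist":0},
  {"claw":0.66,"translation":[0,-50,0],"twist":0},
  {"claw":0.66,"translation":[0,-50,0],"twist":0},
  {"claw":0.66,"translation":[0,-50,0],"twist":0},
])

```text
t: 13.8
tool_pos: [0.4567, -0.4591, 0.5075]
tcp_rot: [-1.599, -0.308, 0.151]
force: [0.2, -1.6, -0.6]
width: 0.661
```

```bash
python3 -c "
from h import *
gg(491.8,-460.7,240,17);print(env.sense()['qpos'].round(3))"
```

```text
grasp [ 464.8 -461.2  429.9]
t 13.8 pos [ 456.7 -459.1  507.5] yaw 16.82 down [ 0.104 -0.027 -0.994] q6 -1.16 F [ 0.2 -1.6 -0.6] w 62.1
twist total -0.003 per -0.001 n 5
[1.7, 38.3, 0.7]
[1.7, 38.3, 0.7]
[1.7, 38.3, 0.7]
[1.7, 38.3, 0.7]
[1.7, 38.3, 0.7]
[-0.901  0.33   0.677  0.073  2.047 -1.156]
```

jog_arm([
  {"claw":0.66,"translation":[0,25,0],"twist":0},
  {"claw":0.66,"translation":[0,0,0],"twist":0},
  {"claw":0.66,"translation":[0,25,0],"twist":0},
  {"claw":0.66,"translation":[0,0,0],"twist":0},
])

```text
t: 14.2
tool_pos: [0.4599, -0.4602, 0.4932]
tcp_rot: [-1.649, -0.333, 0.128]
force: [0.8, -0.6, -0.7]
width: 0.661
```

```bash
python3 -c "
from h import *
gg(491.8,-460.7,240,17);print(env.sense()['qpos'].round(3))"
```

```text
grasp [ 470.9 -465.9  416.1]
t 14.2 pos [ 459.9 -460.2  493.2] yaw 17.04 down [ 0.14  -0.073 -0.987] q6 -1.16 F [ 0.8 -0.6 -0.7] w 62.1
twist total 0.001 per 0.0 n 4
[0.4, 44.1, 4.6]
[0.4, 44.1, 4.6]
[0.4, 44.1, 4.6]
[0.4, 44.1, 4.6]
[-0.898  0.284  0.769  0.069  1.943 -1.159]
```

jog_arm([
  {"claw":0.66,"translation":[0,-25,0],"twist":0},
  {"claw":0.66,"translation":[0,0,0],"twist":0},
  {"claw":0.66,"translation":[0,-25,0],"twist":0},
  {"claw":0.66,"translation":[0,0,0],"twist":0},
])

```text
t: 14.6
tool_pos: [0.4506, -0.4544, 0.5568]
tcp_rot: [-1.665, -0.342, 0.121]
force: [-0.2, 0.2, 1.2]
width: 0.66
```

```bash
cat >>h.py <<'E'
def tilt():
    s,R,p=st();q=s['qpos'];d=R[:,1];r=np.hypot(p[0],p[1]);e=p[:2]/r
    print('t',round(s['t'],2),'pos',(p*1000).round(1),'rad tilt',round(d[:2]@e,4),'tan tilt',round(d[1]*e[0]-d[0]*e[1],4),'q',q.round(3),'qd',s['qd'].round(2))
E
python3 -c "
from h import *
tilt()"
```

```text
t 14.6 pos [ 450.6 -454.4  556.8] rad tilt 0.1691 tan tilt 0.046 q [-0.904  0.312  0.6    0.074  2.065 -1.155] qd [ 0.    0.02  0.09 -0.   -0.03 -0.  ]
```

jog_arm([
  {"claw":0.66,"translation":[0,0,0],"twist":0},
  {"claw":0.66,"translation":[0,0,0],"twist":0},
  {"claw":0.66,"translation":[0,0,0],"twist":0},
  {"claw":0.66,"translation":[0,0,0],"twist":0},
  {"claw":0.66,"translation":[0,0,0],"twist":0},
])

```text
t: 15.1
tool_pos: [0.4511, -0.4548, 0.5551]
tcp_rot: [-1.665, -0.342, 0.122]
force: [-0.5, -0.1, 0.1]
width: 0.661
```

```bash
python3 -c "
from h import *
tilt()"
```

```text
t 15.1 pos [ 451.1 -454.8  555.1] rad tilt 0.1681 tan tilt 0.046 q [-0.904  0.312  0.604  0.074  2.062 -1.155] qd [ 0.    0.    0.01 -0.   -0.   -0.  ]
```

jog_arm([
  {"claw":0.66,"translation":[0,30,0],"twist":0},
])

```text
t: 15.2
tool_pos: [0.4553, -0.4572, 0.5299]
tcp_rot: [-1.672, -0.346, 0.118]
force: [0.5, -0.3, 0.3]
width: 0.662
```

```bash
python3 -c "
from h import *
tilt()"
```

```text
t 15.2 pos [ 455.3 -457.2  529.9] rad tilt 0.1771 tan tilt 0.0447 q [-0.901  0.287  0.691  0.071  1.991 -1.158] qd [ 0.04 -0.21  1.02 -0.03 -0.75 -0.03]
```

jog_arm([
  {"claw":0.66,"translation":[0,0,0],"twist":0},
])

```text
t: 15.3
tool_pos: [0.4559, -0.4577, 0.5219]
tcp_rot: [-1.661, -0.339, 0.123]
force: [-0.0, -0.7, -1.7]
width: 0.659
```

```bash
python3 -c "
from h import *
tilt()"
```

```text
t 15.3 pos [ 455.9 -457.7  521.9] rad tilt 0.1634 tan tilt 0.0462 q [-0.9    0.29   0.702  0.071  1.99  -1.158] qd [-0.01 -0.02 -0.15  0.    0.03 -0.  ]
```

jog_arm([
  {"claw":0.66,"translation":[0,0,0],"twist":0},
  {"claw":0.66,"translation":[0,0,0],"twist":0},
  {"claw":0.66,"translation":[0,0,0],"twist":0},
])

```text
t: 15.6
tool_pos: [0.4557, -0.4576, 0.525]
tcp_rot: [-1.664, -0.341, 0.122]
force: [-0.9, -0.7, 0.5]
width: 0.659
```

```bash
python3 -c "
from h import *
tilt()"
```

```text
t 15.6 pos [ 455.7 -457.6  525. ] rad tilt 0.167 tan tilt 0.0458 q [-0.901  0.29   0.696  0.071  1.993 -1.158] qd [-0.    0.   -0.02 -0.    0.    0.  ]
```

jog_arm([
  {"claw":0.66,"translation":[0,-30,0],"twist":0},
  {"claw":0.66,"translation":[0,-30,0],"twist":0},
  {"claw":0.66,"translation":[0,-30,0],"twist":0},
  {"claw":0.66,"translation":[0,0,0],"twist":0},
  {"claw":0.66,"translation":[0,0,0],"twist":0},
])

```text
t: 16.1
tool_pos: [0.4411, -0.449, 0.6194]
tcp_rot: [-1.669, -0.344, 0.12]
force: [-0.4, -0.2, -0.7]
width: 0.661
```

```bash
python3 -c "
from h import *
tilt()"
```

```text
t 16.1 pos [ 441.1 -449.   619.4] rad tilt 0.1728 tan tilt 0.0461 q [-0.911  0.393  0.347  0.084  2.233 -1.146] qd [-0.   -0.01 -0.06  0.    0.01  0.  ]
```

jog_arm([
  {"claw":0.66,"translation":[0,30,0],"twist":0},
  {"claw":0.66,"translation":[0,30,0],"twist":0},
  {"claw":0.66,"translation":[0,30,0],"twist":0},
  {"claw":0.66,"translation":[0,0,0],"twist":0},
  {"claw":0.66,"translation":[0,0,0],"twist":0},
])

```text
t: 16.6
tool_pos: [0.4552, -0.4569, 0.5241]
tcp_rot: [-1.667, -0.343, 0.121]
force: [0.5, -0.1, 1.5]
width: 0.661
```

```bash
python3 -c "
from h import *
tilt()"
```

```text
t 16.6 pos [ 455.2 -456.9  524.1] rad tilt 0.171 tan tilt 0.0449 q [-0.9    0.284  0.706  0.07   1.985 -1.159] qd [ 0.    0.01  0.08 -0.   -0.01 -0.  ]
```

jog_arm([
  {"claw":0.66,"translation":[0,40,0],"twist":0},
  {"claw":0.66,"translation":[0,40,0],"twist":0},
  {"claw":0.66,"translation":[0,-40,0],"twist":0},
  {"claw":0.66,"translation":[0,-20,0],"twist":0},
  {"claw":0.66,"translation":[0,-8,0],"twist":0},
])

```text
t: 17.1
tool_pos: [0.4535, -0.4538, 0.4806]
tcp_rot: [-1.614, -0.313, 0.144]
force: [-0.7, -0.2, -1.1]
width: 0.662
```

```bash
python3 -c "
from h import *
tilt()"
```

```text
t 17.1 pos [ 453.5 -453.8  480.6] rad tilt 0.1091 tan tilt 0.0514 q [-0.899  0.279  0.799  0.069  1.96  -1.159] qd [-0.01  0.01 -0.23  0.01  0.18  0.01]
```

jog_arm([
  {"claw":0.66,"translation":[0,0,0],"twist":0},
  {"claw":0.66,"translation":[0,0,0],"twist":0},
])

```text
t: 17.3
tool_pos: [0.454, -0.4545, 0.4869]
tcp_rot: [-1.624, -0.319, 0.14]
force: [-0.9, -0.2, 0.5]
width: 0.662
```

```bash
python3 -c "
from h import *
tilt()"
```

```text
t 17.3 pos [ 454.  -454.5  486.9] rad tilt 0.1211 tan tilt 0.0501 q [-0.899  0.278  0.788  0.069  1.96  -1.16 ] qd [-0.   -0.01 -0.06  0.    0.   -0.  ]
```

jog_arm([
  {"claw":0.66,"translation":[0,40,0],"twist":0},
  {"claw":0.66,"translation":[0,45,0],"twist":0},
  {"claw":0.66,"translation":[0,-45,0],"twist":0},
  {"claw":0.66,"translation":[0,-20,0],"twist":0},
  {"claw":0.66,"translation":[0,-8,0],"twist":0},
])

```text
t: 17.8
tool_pos: [0.4495, -0.4473, 0.4342]
tcp_rot: [-1.561, -0.285, 0.167]
force: [0.2, -0.9, 0.0]
width: 0.657
```

jog_arm([
  {"claw":0.66,"translation":[0,0,0],"twist":0},
  {"claw":0.66,"translation":[0,0,0],"twist":0},
  {"claw":0.66,"translation":[0,0,0],"twist":0},
])

```text
t: 18.1
tool_pos: [0.4512, -0.4494, 0.4441]
tcp_rot: [-1.579, -0.294, 0.159]
force: [0.7, 0.3, -0.1]
width: 0.658
```

```bash
python3 -c "
from h import *
tilt()"
```

```text
t 18.1 pos [ 451.2 -449.4  444.1] rad tilt 0.0679 tan tilt 0.0558 q [-0.898  0.27   0.882  0.067  1.927 -1.16 ] qd [-0.    0.   -0.05 -0.   -0.01  0.  ]
```

jog_arm([
  {"claw":0.66,"translation":[0,40,0],"twist":0},
  {"claw":0.66,"translation":[0,45,0],"twist":0},
  {"claw":0.66,"translation":[0,-45,0],"twist":0},
  {"claw":0.66,"translation":[0,-20,0],"twist":0},
  {"claw":0.66,"translation":[0,-8,0],"twist":0},
])

```text
t: 18.6
tool_pos: [0.4448, -0.4396, 0.3937]
tcp_rot: [-1.519, -0.262, 0.185]
force: [-0.1, -0.6, 0.0]
width: 0.66
```

jog_arm([
  {"claw":0.66,"translation":[0,0,0],"twist":0},
  {"claw":0.66,"translation":[0,0,0],"twist":0},
  {"claw":0.66,"translation":[0,0,0],"twist":0},
])

```text
t: 18.9
tool_pos: [0.447, -0.4422, 0.4031]
tcp_rot: [-1.536, -0.272, 0.178]
force: [-0.7, -1.2, -0.2]
width: 0.657
```

```bash
python3 -c "
from h import *
tilt()"
```

```text
t 18.9 pos [ 447.  -442.2  403.1] rad tilt 0.018 tan tilt 0.0613 q [-0.896  0.263  0.971  0.067  1.896 -1.161] qd [ 0.    0.   -0.04  0.   -0.01  0.  ]
```

```bash
python3 -c "
from h import *
go(376,250,330,43.8)"
```

```text
t 18.9 pos [ 447.  -442.2  403.1] yaw 16.43 down [ 0.056  0.031 -0.998] q6 -1.16 F [-0.7 -1.2 -0.2] w 61.8
twist total -0.478 per -0.03 n 16
[7.7, 5.7, 42.7]
[8.9, 5.7, 42.4]
[10.2, 5.7, 42.1]
[11.5, 5.7, 41.8]
[12.7, 5.7, 41.5]
[13.9, 5.7, 41.1]
[15.2, 5.7, 40.6]
[16.4, 5.7, 40.2]
[17.6, 5.7, 39.6]
[18.7, 5.7, 39.1]
[19.9, 5.7, 38.5]
[21.0, 5.7, 37.9]
[22.2, 5.7, 37.3]
[23.3, 5.7, 36.6]
[24.3, 5.7, 35.9]
[25.4, 5.7, 35.1]
```

jog_arm([
  {"claw":0.6,"translation":[4,3,20],"twist":-0.015},
  {"claw":0.6,"translation":[8,6,40],"twist":-0.03},
  {"claw":0.6,"translation":[9,6,42],"twist":-0.03},
  {"claw":0.6,"translation":[10,6,42],"twist":-0.03},
  {"claw":0.6,"translation":[11,6,42],"twist":-0.03},
])

```text
t: 19.4
tool_pos: [0.4285, -0.2549, 0.3867]
tcp_rot: [-1.546, -0.388, 0.271]
force: [-0.2, 0.1, 1.2]
width: 0.596
```

jog_arm([
  {"claw":0.6,"translation":[12,6,42],"twist":-0.03},
  {"claw":0.6,"translation":[14,6,41],"twist":-0.03},
  {"claw":0.6,"translation":[15,6,41],"twist":-0.03},
  {"claw":0.6,"translation":[16,6,40],"twist":-0.03},
  {"claw":0.6,"translation":[17,6,40],"twist":-0.03},
])

```text
t: 19.9
tool_pos: [0.4029, -0.033, 0.3669]
tcp_rot: [-1.546, -0.527, 0.376]
force: [1.2, 0.7, 0.7]
width: 0.6
```

```bash
python3 -c "
from h import *
tilt();go(376,250,330,43.8)"
```

```text
t 19.9 pos [402.9 -33.  366.9] rad tilt 0.0968 tan tilt 0.0118 q [-0.239 -0.301  1.599  0.027  1.75  -0.807] qd [ 1.08 -0.31  0.32 -0.09 -0.1   0.74]
t 19.9 pos [402.9 -33.  366.9] yaw 33.02 down [ 0.097  0.004 -0.995] q6 -0.81 F [1.2 0.7 0.7] w 56.4
twist total -0.188 per -0.027 n 7
[18.3, 5.0, 36.3]
[19.3, 5.0, 35.8]
[20.2, 5.0, 35.2]
[21.2, 5.0, 34.7]
[22.1, 5.0, 34.1]
[23.0, 5.0, 33.5]
[23.9, 5.0, 32.9]
```

jog_arm([
  {"claw":0.6,"translation":[18,3,36],"twist":-0.03},
  {"claw":0.6,"translation":[19,3,36],"twist":-0.03},
  {"claw":0.6,"translation":[20,3,35],"twist":-0.03},
  {"claw":0.6,"translation":[21,3,34],"twist":-0.03},
  {"claw":0.6,"translation":[20,3,30],"twist":-0.03},
])

```text
t: 20.4
tool_pos: [0.3825, 0.172, 0.362]
tcp_rot: [-1.531, -0.671, 0.477]
force: [-0.3, -0.1, -0.1]
width: 0.6
```

```bash
python3 -c "
from h import *
tilt();go(376,250,330,43.8)"
```

```text
t 20.4 pos [382.5 172.  362. ] rad tilt 0.1179 tan tilt -0.045 q [ 0.306 -0.278  1.593 -0.031  1.704 -0.431] qd [ 0.97  0.24 -0.16 -0.13 -0.12  0.64]
t 20.4 pos [382.5 172.  362. ] yaw 42.1 down [ 0.126  0.007 -0.992] q6 -0.43 F [-0.3 -0.1 -0.1] w 56.4
twist total -0.03 per -0.015 n 2
[22.0, 15.7, 32.5]
[22.5, 15.7, 32.2]
```

jog_arm([
  {"claw":0.6,"translation":[22,8,32],"twist":-0.015},
  {"claw":0.6,"translation":[12,4,14],"twist":-0.01},
  {"claw":0.6,"translation":[0,0,0],"twist":0},
  {"claw":0.6,"translation":[0,0,0],"twist":0},
])

```text
t: 20.8
tool_pos: [0.379, 0.2367, 0.3575]
tcp_rot: [-1.522, -0.712, 0.491]
force: [-0.8, -0.4, 0.4]
width: 0.601
```

```bash
python3 -c "
from h import *
tilt();gg(380.5,253.5,240,43.8)"
```

```text
t 20.8 pos [379.  236.7 357.5] rad tilt 0.1281 tan tilt -0.061 q [ 0.459 -0.222  1.559 -0.048  1.67  -0.316] qd [ 0.02  0.   -0.02  0.   -0.01  0.  ]
grasp [390.  237.9 280.3]
t 20.8 pos [379.  236.7 357.5] yaw 44.18 down [ 0.141  0.016 -0.99 ] q6 -0.32 F [-0.8 -0.4  0.4] w 56.5
twist total 0.007 per 0.007 n 1
[-0.5, 38.8, 21.2]
```

jog_arm([
  {"claw":0.6,"translation":[-5,0,-19],"twist":0.045},
  {"claw":0.6,"translation":[-10,0,-39],"twist":0.089},
  {"claw":0.6,"translation":[-10,0,-39],"twist":0.089},
  {"claw":0.6,"translation":[-10,0,-39],"twist":0.089},
  {"claw":0.6,"translation":[-5,0,-19],"twist":0.045},
])

```text
t: 21.3
tool_pos: [0.4391, 0.0805, 0.37]
tcp_rot: [-1.559, -0.432, 0.187]
force: [0.3, -0.7, -0.1]
width: 0.597
```

jog_arm([
  {"claw":0.6,"translation":[0,0,0],"twist":0},
  {"claw":0.6,"translation":[0,0,0],"twist":0},
])

```text
t: 21.5
tool_pos: [0.4397, 0.0759, 0.3722]
tcp_rot: [-1.561, -0.427, 0.176]
force: [-0.2, 1.1, -0.3]
width: 0.598
```

```bash
python3 -c "
from h import *
tilt();gg(380.5,253.5,240,43.8)"
```

```text
t 21.5 pos [439.7  75.9 372.2] rad tilt 0.1583 tan tilt -0.0119 q [ 0.039 -0.24   1.546  0.009  1.676 -0.345] qd [-0.04 -0.01 -0.01 -0.01  0.   -0.  ]
grasp [452.1  77.1 295.2]
t 21.5 pos [439.7  75.9 372.2] yaw 22.26 down [ 0.158  0.015 -0.987] q6 -0.34 F [-0.2  1.1 -0.3] w 56.2
twist total -0.376 per -0.094 n 4
[-2.0, 11.5, 48.2]
[2.6, 11.5, 48.1]
[7.1, 11.5, 47.7]
[11.5, 11.5, 46.8]
```

jog_arm([
  {"claw":0.6,"translation":[0,40,0],"twist":0},
  {"claw":0.6,"translation":[0,45,0],"twist":0},
  {"claw":0.6,"translation":[0,-45,0],"twist":0},
  {"claw":0.6,"translation":[0,-20,0],"twist":0},
  {"claw":0.6,"translation":[0,-8,0],"twist":0},
])

```text
t: 22.0
tool_pos: [0.4248, 0.0781, 0.3261]
tcp_rot: [-1.552, -0.383, 0.231]
force: [-0.4, 0.4, 0.1]
width: 0.601
```

jog_arm([
  {"claw":0.6,"translation":[0,0,0],"twist":0},
  {"claw":0.6,"translation":[0,0,0],"twist":0},
  {"claw":0.6,"translation":[0,0,0],"twist":0},
])

```text
t: 22.3
tool_pos: [0.4269, 0.0796, 0.3314]
tcp_rot: [-1.552, -0.395, 0.224]
force: [0.8, 0.8, 0.5]
width: 0.6
```

```bash
python3 -c "
from h import *
tilt()"
```

```text
t 22.3 pos [426.9  79.6 331.4] rad tilt 0.1083 tan tilt -0.0042 q [ 0.047 -0.241  1.623  0.011  1.651 -0.346] qd [ 0.01 -0.   -0.02 -0.   -0.   -0.  ]
```

jog_arm([
  {"claw":0.6,"translation":[0,40,0],"twist":0},
  {"claw":0.6,"translation":[0,45,0],"twist":0},
  {"claw":0.6,"translation":[0,-45,0],"twist":0},
  {"claw":0.6,"translation":[0,-20,0],"twist":0},
  {"claw":0.6,"translation":[0,-8,0],"twist":0},
])

```text
t: 22.8
tool_pos: [0.4149, 0.0795, 0.2913]
tcp_rot: [-1.546, -0.356, 0.264]
force: [0.5, 0.5, -0.1]
width: 0.602
```

jog_arm([
  {"claw":0.6,"translation":[0,0,0],"twist":0},
  {"claw":0.6,"translation":[0,0,0],"twist":0},
  {"claw":0.6,"translation":[0,0,0],"twist":0},
])

```text
t: 23.1
tool_pos: [0.4186, 0.0797, 0.297]
tcp_rot: [-1.548, -0.367, 0.254]
force: [0.2, -0.1, -0.7]
width: 0.601
```

jog_arm([
  {"claw":0.6,"translation":[0,40,0],"twist":0},
  {"claw":0.6,"translation":[0,45,0],"twist":0},
  {"claw":0.6,"translation":[0,-45,0],"twist":0},
  {"claw":0.6,"translation":[0,-20,0],"twist":0},
  {"claw":0.6,"translation":[0,-8,0],"twist":0},
])

```text
t: 23.6
tool_pos: [0.4062, 0.0792, 0.2598]
tcp_rot: [-1.542, -0.33, 0.289]
force: [0.5, 0.6, -0.5]
width: 0.601
```

jog_arm([
  {"claw":0.6,"translation":[0,0,0],"twist":0},
  {"claw":0.6,"translation":[0,0,0],"twist":0},
  {"claw":0.6,"translation":[0,0,0],"twist":0},
])

```text
t: 23.9
tool_pos: [0.4098, 0.0793, 0.2647]
tcp_rot: [-1.543, -0.34, 0.28]
force: [0.4, -1.0, 0.7]
width: 0.599
```

```bash
python3 -c "
from h import *
tilt()"
```

```text
t 23.9 pos [409.8  79.3 264.7] rad tilt 0.0378 tan tilt 0.0053 q [ 0.049 -0.226  1.74   0.011  1.591 -0.346] qd [-0.    0.   -0.02 -0.   -0.01 -0.  ]
```

jog_arm([
  {"claw":0.6,"translation":[1.8,0,10],"twist":-0.025},
  {"claw":0.6,"translation":[3.6,0,20],"twist":-0.05},
  {"claw":0.6,"translation":[3.6,0,20],"twist":-0.05},
  {"claw":0.6,"translation":[3.6,0,20],"twist":-0.05},
  {"claw":0.6,"translation":[3.6,0,20],"twist":-0.05},
])

```text
t: 24.4
tool_pos: [0.3836, 0.1699, 0.2671]
tcp_rot: [-1.514, -0.527, 0.456]
force: [0.9, 0.9, -0.9]
width: 0.6
```

```bash
python3 -c "
from h import *
tilt();gg(380.5,253.5,187,43.8)"
```

```text
t 24.4 pos [383.6 169.9 267.1] rad tilt 0.0443 tan tilt -0.0043 q [ 0.281 -0.226  1.736  0.002  1.588 -0.348] qd [ 0.53  0.   -0.01 -0.02 -0.   -0.  ]
grasp [386.9 171.  189.2]
t 24.4 pos [383.6 169.9 267.1] yaw 36.01 down [ 0.042  0.014 -0.999] q6 -0.35 F [ 0.9  0.9 -0.9] w 56.4
twist total -0.136 per -0.068 n 2
[21.6, 1.5, 35.3]
[23.9, 1.5, 33.7]
```

jog_arm([
  {"claw":0.6,"translation":[9,0,18],"twist":-0.035},
  {"claw":0.6,"translation":[10,0,18],"twist":-0.035},
  {"claw":0.6,"translation":[11,0,16],"twist":-0.03},
  {"claw":0.6,"translation":[5,0,8],"twist":-0.015},
  {"claw":0.6,"translation":[0,0,0],"twist":0},
])

```text
t: 24.9
tool_pos: [0.3715, 0.2464, 0.2692]
tcp_rot: [-1.488, -0.632, 0.554]
force: [0.2, 0.7, -0.2]
width: 0.6
```

```bash
python3 -c "
from h import *
tilt();gg(380.5,253.5,187,43.8)"
```

```text
t 24.9 pos [371.5 246.4 269.2] rad tilt 0.0472 tan tilt -0.0103 q [ 0.461 -0.167  1.683 -0.004  1.578 -0.298] qd [ 0.01  0.   -0.   -0.01  0.   -0.  ]
grasp [375.  247.7 191.3]
t 24.9 pos [371.5 246.4 269.2] yaw 43.49 down [ 0.045  0.018 -0.999] q6 -0.3 F [ 0.2  0.7 -0.2] w 56.4
twist total -0.005 per -0.005 n 1
[7.8, 4.6, 0.5]
```

jog_arm([
  {"claw":0.6,"translation":[4,40,0],"twist":0},
  {"claw":0.6,"translation":[4,40,0],"twist":0},
  {"claw":0.6,"translation":[0,-45,0],"twist":0},
  {"claw":0.6,"translation":[0,-20,0],"twist":0},
  {"claw":0.6,"translation":[0,-8,0],"twist":0},
])

```text
t: 25.4
tool_pos: [0.369, 0.2458, 0.2454]
tcp_rot: [-1.494, -0.604, 0.581]
force: [0.5, 0.3, 0.4]
width: 0.6
```

jog_arm([
  {"claw":0.6,"translation":[0,0,0],"twist":0},
  {"claw":0.6,"translation":[0,0,0],"twist":0},
  {"claw":0.6,"translation":[0,0,0],"twist":0},
])

```text
t: 25.7
tool_pos: [0.3708, 0.2456, 0.2477]
tcp_rot: [-1.495, -0.608, 0.575]
force: [0.6, -0.4, 1.2]
width: 0.598
```

```bash
python3 -c "
from h import *
tilt();gg(380.5,253.5,100,43.8)"
```

```text
t 25.7 pos [370.8 245.6 247.7] rad tilt 0.0192 tan tilt -0.0098 q [ 0.462 -0.144  1.705 -0.007  1.56  -0.294] qd [-0.  0. -0.  0. -0. -0.]
grasp [372.5 245.8 169.7]
t 25.7 pos [370.8 245.6 247.7] yaw 43.29 down [ 0.021  0.002 -1.   ] q6 -0.29 F [ 0.6 -0.4  1.2] w 56.2
twist total -0.009 per -0.004 n 2
[4.9, 34.9, 0.5]
[5.0, 34.9, 0.5]
```

jog_arm([
  {"claw":0.6,"translation":[3,10,0],"twist":0},
  {"claw":0.6,"translation":[4,20,0],"twist":0},
  {"claw":0.6,"translation":[3,20,0],"twist":0},
  {"claw":0.6,"translation":[0,15,0],"twist":-0.009},
  {"claw":0.6,"translation":[0,5,0],"twist":0},
])

```text
t: 26.2
tool_pos: [0.3813, 0.2536, 0.1739]
tcp_rot: [-1.492, -0.617, 0.579]
force: [-0.1, 0.3, 0.5]
width: 0.6
```

```bash
python3 -c "
from h import *
tilt();gg(380.5,253.5,46,43.8)"
```

```text
t 26.2 pos [381.3 253.6 173.9] rad tilt 0.0221 tan tilt -0.0102 q [ 0.467 -0.068  1.787 -0.008  1.4   -0.296] qd [ 0.    0.05  0.06  0.   -0.12  0.01]
grasp [383.2 253.9  96. ]
t 26.2 pos [381.3 253.6 173.9] yaw 43.8 down [ 0.024  0.004 -1.   ] q6 -0.3 F [-0.1  0.3  0.5] w 56.4
twist total 0.0 per 0.0 n 2
[-1.6, 24.9, 1.1]
[-1.6, 24.9, 1.1]
```

jog_arm([
  {"claw":0.6,"translation":[-1,15,1],"twist":0},
  {"claw":0.6,"translation":[-1,18,1],"twist":0},
  {"claw":0.6,"translation":[-1,10,0],"twist":0},
  {"claw":0.6,"translation":[0,3,0],"twist":0},
  {"claw":0.6,"translation":[0,0,0],"twist":0},
])

```text
t: 26.7
tool_pos: [0.379, 0.2533, 0.1247]
tcp_rot: [-1.493, -0.616, 0.58]
force: [0.1, 0.1, -0.5]
width: 0.598
```

```bash
python3 -c "
from h import *
tilt();gg(380.5,253.5,46,43.8)"
```

```text
t 26.7 pos [379.  253.3 124.7] rad tilt 0.0206 tan tilt -0.0101 q [ 0.469 -0.025  1.85  -0.008  1.294 -0.293] qd [-0.    0.   -0.01  0.   -0.    0.  ]
grasp [380.8 253.6  46.7]
t 26.7 pos [379.  253.3 124.7] yaw 43.77 down [ 0.023  0.003 -1.   ] q6 -0.29 F [ 0.1  0.1 -0.5] w 56.2
twist total -0.0 per -0.0 n 1
[-0.3, 0.7, 0.2]
```

jog_arm([
  {"claw":0,"translation":[0,0,0],"twist":0},
  {"claw":0,"translation":[0,0,0],"twist":0},
  {"claw":0,"translation":[0,0,0],"twist":0},
  {"claw":0,"translation":[0,0,0],"twist":0},
  {"claw":0,"translation":[0,0,0],"twist":0},
], grip_force=40)

```text
t: 27.2
tool_pos: [0.3803, 0.2538, 0.1276]
tcp_rot: [-1.493, -0.619, 0.576]
force: [-1.2, -0.0, -0.2]
width: 0.227
```

jog_arm([
  {"claw":0,"translation":[0,0,0],"twist":0},
])

```text
t: 27.3
tool_pos: [0.3802, 0.2537, 0.1277]
tcp_rot: [-1.493, -0.619, 0.577]
force: [-0.2, 0.7, -0.9]
width: 0.231
```

```bash
python3 -c "
from h import *
tilt();gg(380.5,253.5,46,43.8)"
```

```text
t 27.3 pos [380.2 253.7 127.7] rad tilt 0.0245 tan tilt -0.0111 q [ 0.469 -0.028  1.847 -0.008  1.297 -0.293] qd [ 0. -0.  0.  0.  0.  0.]
grasp [382.3 254.1  49.7]
t 27.3 pos [380.2 253.7 127.7] yaw 43.77 down [ 0.026  0.004 -1.   ] q6 -0.29 F [-0.2  0.7 -0.9] w 21.7
twist total -0.001 per -0.001 n 1
[-1.7, 3.6, 0.9]
```

jog_arm([
  {"claw":0,"translation":[0,-8,0],"twist":0},
  {"claw":0,"translation":[0,-20,0],"twist":0},
  {"claw":0,"translation":[0,-25,0],"twist":0},
  {"claw":0,"translation":[0,-25,0],"twist":0},
  {"claw":0,"translation":[0,-20,0],"twist":0},
])

```text
t: 27.8
tool_pos: [0.3734, 0.2514, 0.2211]
tcp_rot: [-1.494, -0.604, 0.592]
force: [1.2, 0.2, -4.5]
width: 0.233
```

jog_arm([
  {"claw":0,"translation":[0,-15,0],"twist":0},
  {"claw":0,"translation":[5,-5,-1],"twist":-0.01},
  {"claw":0,"translation":[10,0,-2],"twist":-0.01},
  {"claw":0,"translation":[20,0,-4],"twist":-0.01},
  {"claw":0,"translation":[25,0,-5],"twist":-0.01},
])

```text
t: 28.3
tool_pos: [0.4246, 0.2863, 0.2422]
tcp_rot: [-1.484, -0.637, 0.625]
force: [0.2, 0.6, -3.6]
width: 0.23
```

```bash
python3 -c "
from h import *
tilt();gg(560.5,366,165,48)"
```

```text
t 28.3 pos [424.6 286.3 242.2] rad tilt 0.0063 tan tilt -0.0075 q [ 0.486  0.019  1.562 -0.007  1.553 -0.321] qd [ 0.06  0.6  -0.58  0.   -0.02 -0.04]
grasp [425.4 286.1 164.2]
t 28.3 pos [424.6 286.3 242.2] yaw 46.23 down [ 0.009 -0.003 -1.   ] q6 -0.32 F [ 0.2  0.6 -3.6] w 21.7
twist total -0.031 per -0.008 n 4
[37.8, 0.1, -10.6]
[37.7, 0.1, -10.9]
[37.6, 0.1, -11.2]
[37.5, 0.1, -11.4]
```

jog_arm([
  {"claw":0,"translation":[25,0,-6],"twist":-0.006},
  {"claw":0,"translation":[25,0,-7],"twist":-0.006},
  {"claw":0,"translation":[25,0,-8],"twist":-0.006},
  {"claw":0,"translation":[25,0,-8],"twist":-0.006},
  {"claw":0,"translation":[22,0,-7],"twist":-0.003},
])

```text
t: 28.8
tool_pos: [0.5392, 0.3548, 0.2302]
tcp_rot: [-1.477, -0.65, 0.661]
force: [0.9, -0.4, -4.5]
width: 0.231
```

```bash
python3 -c "
from h import *
tilt();gg(560.5,366,155,48)"
```

```text
t 28.8 pos [539.2 354.8 230.2] rad tilt -0.0081 tan tilt -0.0056 q [ 0.497  0.326  1.232 -0.006  1.591 -0.341] qd [ 0.01  0.56 -0.66  0.    0.13 -0.02]
grasp [538.9 354.  152.2]
t 28.8 pos [539.2 354.8 230.2] yaw 48.01 down [-0.004 -0.009 -1.   ] q6 -0.34 F [ 0.9 -0.4 -4.5] w 21.7
twist total 0.0 per 0.0 n 1
[23.3, -3.0, -8.1]
```

jog_arm([
  {"claw":0,"translation":[14,-3,-5],"twist":0},
  {"claw":0,"translation":[4,0,-2],"twist":0},
  {"claw":0,"translation":[0,0,0],"twist":0},
])

```text
t: 29.1
tool_pos: [0.5595, 0.3652, 0.2234]
tcp_rot: [-1.477, -0.642, 0.67]
force: [0.3, -0.6, -4.6]
width: 0.231
```

```bash
python3 -c "
from h import *
tilt();gg(560.5,366,155,48)
p,d=env.camera('top');np.savez('pics/j1.npz',p=p,d=d);crop(np.clip(p.astype(float)*1.6,0,255).astype(np.uint8),115,160,110,100,6,'pics/j1.png')
p,d=env.camera('scene');np.savez('pics/j2.npz',p=p,d=d);crop(np.clip(p.astype(float)*1.6,0,255).astype(np.uint8),310,260,120,95,6,'pics/j2.png')
"
```

```text
t 29.1 pos [559.5 365.2 223.4] rad tilt -0.0185 tan tilt -0.0046 q [ 0.496  0.386  1.168 -0.006  1.607 -0.343] qd [ 0.    0.03  0.    0.    0.   -0.  ]
grasp [558.4 364.1 145.4]
t 29.1 pos [559.5 365.2 223.4] yaw 48.07 down [-0.013 -0.014 -1.   ] q6 -0.34 F [ 0.3 -0.6 -4.6] w 21.7
twist total 0.001 per 0.001 n 1
[2.6, -9.7, -0.2]
```

```bash
python3 -c "
from h import *
f=lambda n,x,y,s,u,v,z:px2w(n,x+(u+.5)/s-.5,y+(v+.5)/s-.5,z)*1000
for q in [(122,317),(224,322),(126,411),(230,416)]: print('stud scene',f('scene',320,220,4,*q,.061).round(1))
z=.1077
for q in [(218,241),(323,333)]: print('hole top',f('top',115,160,6,*q,z).round(1))
for q in [(271,314),(433,318),(262,170)]: print('hole scene',f('scene',310,260,6,*q,z).round(1))
F=np.load('pics/j1.npz');W=cloud('top',F['d']);c=np.array([.5584,.3641]);
m=(np.hypot(*(W[...,:2]-c).transpose(2,0,1))<.075)&(W[...,2]>.1)&(W[...,2]<.116);q=W[m]
print(m.sum());A=np.c_[q[:,:2]-c,np.ones(len(q))];print(np.linalg.lstsq(A,q[:,2],rcond=None)[0])
F=np.load('pics/j2.npz');W2=cloud('scene',F['d'])
m2=(np.hypot(*(W2[...,:2]-c).transpose(2,0,1))<.075)&(W2[...,2]>.1)&(W2[...,2]<.116);q2=W2[m2]
print(m2.sum());A=np.c_[q2[:,:2]-c,np.ones(len(q2))];print(np.linalg.lstsq(A,q2[:,2],rcond=None)[0])
# rim points fit circle r=65
from scipy.optimize import least_squares
for Q in (q,q2):
    a=np.arctan2(Q[:,1]-c[1],Q[:,0]-c[0]);r=np.hypot(Q[:,0]-c[0],Q[:,1]-c[1]);P=[]
    for k in range(-36,36):
        s=(a>=k*np.pi/36)&(a<(k+1)*np.pi/36)
        if s.sum()>3 and r[s].max()>.058: i=np.argmax(np.where(s,r,0));P.append(Q[i,:2])
    P=np.array(P);res=least_squares(lambda v:np.hypot(P[:,0]-v[0],P[:,1]-v[1])-.0643,c,loss='soft_l1',f_scale=.001);print(len(P),res.x*1000)
"

```

```text
stud scene [565.4 324.2  61. ]
stud scene [519.2 365.9  61. ]
stud scene [607.2 370.4  61. ]
stud scene [561.3 411.6  61. ]
hole top [598.4 365.2 107.7]
hole top [558.7 316.2 107.7]
hole scene [602.5 368.8 107.7]
hole scene [555.1 409.2 107.7]
hole scene [561.  321.8 107.7]
613
[-0.02416134 -0.01040687  0.1081491 ]
1060
[-0.02481683 -0.01589443  0.10755103]
39 [555.45238503 363.76578352]
47 [557.2402696  363.89409013]
```

jog_arm([
  {"claw":0,"translation":[1,-20,0],"twist":0},
  {"claw":0,"translation":[1,-25,0],"twist":0},
  {"claw":0,"translation":[1,25,0],"twist":0},
  {"claw":0,"translation":[0,15,0],"twist":0},
  {"claw":0,"translation":[0,5,0],"twist":0},
])

```text
t: 29.7
tool_pos: [0.5575, 0.3658, 0.2253]
tcp_rot: [-1.477, -0.642, 0.671]
force: [-0.4, 0.6, -4.0]
width: 0.227
```

jog_arm([
  {"claw":0,"translation":[0,0,0],"twist":0},
  {"claw":0,"translation":[0,0,0],"twist":0},
])

```text
t: 29.9
tool_pos: [0.5562, 0.3651, 0.2236]
tcp_rot: [-1.477, -0.639, 0.675]
force: [0.6, 0.2, -4.7]
width: 0.232
```

```bash
python3 -c "
from h import *
tilt();gg(562.6,366.6,155,47.8)"
```

```text
t 29.9 pos [556.2 365.1 223.6] rad tilt -0.023 tan tilt -0.0039 q [ 0.498  0.382  1.172 -0.006  1.61  -0.342] qd [-0.   -0.    0.02 -0.    0.    0.  ]
grasp [554.9 363.9 145.6]
t 29.9 pos [556.2 365.1 223.6] yaw 48.13 down [-0.017 -0.016 -1.   ] q6 -0.34 F [ 0.6  0.2 -4.7] w 21.8
twist total 0.006 per 0.006 n 1
[7.0, -9.6, -3.9]
```

jog_arm([
  {"claw":0,"translation":[2,-35,0],"twist":0},
  {"claw":0,"translation":[2,-40,0],"twist":0},
  {"claw":0,"translation":[2,40,0],"twist":0},
  {"claw":0,"translation":[0,18,0],"twist":0},
  {"claw":0,"translation":[0,5,0],"twist":0},
])

```text
t: 30.4
tool_pos: [0.5614, 0.3704, 0.2413]
tcp_rot: [-1.476, -0.645, 0.668]
force: [0.5, 0.6, -3.7]
width: 0.235
```

jog_arm([
  {"claw":0,"translation":[0,0,0],"twist":0},
  {"claw":0,"translation":[0,0,0],"twist":0},
])

```text
t: 30.6
tool_pos: [0.5611, 0.3702, 0.241]
tcp_rot: [-1.476, -0.644, 0.67]
force: [-0.5, 0.2, -4.7]
width: 0.228
```

```bash
python3 -c "
from h import *
tilt();gg(562.6,366.6,155,47.8)"
```

```text
t 30.6 pos [561.1 370.2 241. ] rad tilt -0.0173 tan tilt -0.0043 q [ 0.501  0.388  1.13  -0.006  1.641 -0.339] qd [-0.    0.    0.    0.    0.01 -0.  ]
grasp [560.2 369.1 163. ]
t 30.6 pos [561.1 370.2 241. ] yaw 48.12 down [-0.012 -0.013 -1.   ] q6 -0.34 F [-0.5  0.2 -4.7] w 21.4
twist total 0.006 per 0.006 n 1
[-0.1, 8.0, -3.5]
```

jog_arm([
  {"claw":0,"translation":[0,8,-2],"twist":0.005},
  {"claw":0,"translation":[0,10,-1.5],"twist":0},
  {"claw":0,"translation":[0,7,0],"twist":0},
  {"claw":0,"translation":[0,0,0],"twist":0},
  {"claw":0,"translation":[0,0,0],"twist":0},
])

```text
t: 31.1
tool_pos: [0.5642, 0.3673, 0.2155]
tcp_rot: [-1.478, -0.641, 0.664]
force: [-0.2, -0.3, -4.5]
width: 0.228
```

```bash
python3 -c "
from h import *
tilt();gg(562.6,366.6,135,47.8)"
```

```text
t 31.1 pos [564.2 367.3 215.5] rad tilt -0.0151 tan tilt -0.0046 q [ 0.495  0.398  1.166 -0.006  1.592 -0.339] qd [-0.    0.01  0.01 -0.   -0.    0.  ]
grasp [563.4 366.4 137.5]
t 31.1 pos [564.2 367.3 215.5] yaw 47.79 down [-0.01  -0.012 -1.   ] q6 -0.34 F [-0.2 -0.3 -4.5] w 21.5
twist total -0.0 per -0.0 n 1
[-0.3, 2.5, 0.7]
```

Check relative alignment by camera.

```bash
cat > plate.py <<'E'
from h import *
from scipy.optimize import least_squares
def run(tag):
    s,R,p=st();g=p+R[:,1]*.078;zt=g[2]-.0497+.012;c=g[:2]+[-.0019,-.0003]
    for n in('top','scene'):
        pp,d=env.camera(n);np.savez(f'pics/{tag}{n}.npz',p=pp,d=d);W=cloud(n,d)
        m=(np.hypot(*(W[...,:2]-c).transpose(2,0,1))<.075)&(abs(W[...,2]-zt)<.008);Q=W[m]
        a=np.arctan2(Q[:,1]-c[1],Q[:,0]-c[0]);r=np.hypot(Q[:,0]-c[0],Q[:,1]-c[1]);P=[]
        for k in range(-36,36):
            t=(a>=k*np.pi/36)&(a<(k+1)*np.pi/36)
            if t.sum()>3 and r[t].max()>.058: i=np.argmax(np.where(t,r,0));P.append(Q[i,:2])
        P=np.array(P);res=least_squares(lambda v:np.hypot(P[:,0]-v[0],P[:,1]-v[1])-.0643,c,loss='soft_l1',f_scale=.001)
        A=np.c_[Q[:,:2]-c,np.ones(len(Q))]
        print(n,len(P),'centre',(res.x*1000).round(1),'plane',np.linalg.lstsq(A,Q[:,2],rcond=None)[0].round(4))
        if n=='top': crop(np.clip(pp.astype(float)*1.6,0,255).astype(np.uint8),115,160,110,100,7,f'pics/{tag}t.png')
        else: crop(np.clip(pp.astype(float)*1.6,0,255).astype(np.uint8),315,260,110,95,7,f'pics/{tag}s.png')
    print('hub top',(559.7,365.2),'scene',(562.3,367.3), 'z',zt)
E
python3 -c "
import plate;plate.run('k')"
```

```text
top 39 centre [560.4 366.1] plane [-0.0165 -0.0136  0.0998]
scene 47 centre [563.1 366.7] plane [-0.0273 -0.0128  0.0999]
hub top (559.7, 365.2) scene (562.3, 367.3) z 0.09982942969404775
```

```bash
python3 -c "
from h import *
f=lambda n,x,y,s,u,v,z:px2w(n,x+(u+.5)/s-.5,y+(v+.5)/s-.5,z)*1000
a=lambda v:np.degrees(np.arctan2(v[1],v[0])).round(2)
z=.0998
A,B,C=[f('scene',315,260,7,*q,z) for q in [(272,389),(463,393),(262,222)]]
print(a(B-A),a(A-C),np.hypot(*(B-A)[:2]),np.hypot(*(A-C)[:2]))
D,E=[f('top',115,160,7,*q,z) for q in [(257,270),(367,380)]]
print(D,E,a(D-E),np.hypot(*(D-E)[:2]))
print('studs scene',a([561.3-607.2,411.6-370.4]),a([607.2-565.4,370.4-324.2]),'top',a([603.1-561.6,366.5-319.8]))
"
```

```text
139.76 48.58 63.18979534949646 62.1952402040334
[603.66480076 366.83383705  99.8       ] [562.55224133 322.26426794  99.8       ] 47.31 60.635707580430655
studs scene 138.09 47.86 top 48.37
```

jog_arm([
  {"claw":0,"translation":[-0.5,4,0.5],"twist":0.005},
  {"claw":0,"translation":[0,5,0],"twist":0},
  {"claw":0,"translation":[0,4,0],"twist":0},
  {"claw":0,"translation":[0,0,0],"twist":0},
])

```text
t: 31.6
tool_pos: [0.5634, 0.3675, 0.2025]
tcp_rot: [-1.479, -0.638, 0.658]
force: [-0.1, 0.2, -4.7]
width: 0.229
```

```bash
python3 -c "
from h import *
tilt();gg(562.6,366.5,120,47.5)"
```

```text
t 31.6 pos [563.4 367.5 202.5] rad tilt -0.0134 tan tilt -0.0047 q [ 0.496  0.402  1.187 -0.006  1.565 -0.333] qd [-0. -0. -0. -0. -0.  0.]
grasp [562.7 366.6 124.5]
t 31.6 pos [563.4 367.5 202.5] yaw 47.5 down [-0.009 -0.011 -1.   ] q6 -0.33 F [-0.1  0.2 -4.7] w 21.5
twist total -0.0 per -0.0 n 1
[-0.1, 4.5, 0.0]
```

jog_arm([
  {"claw":0,"translation":[0,3,0],"twist":0},
  {"claw":0,"translation":[0,3,0],"twist":0},
  {"claw":0,"translation":[0,2,0],"twist":0},
  {"claw":0,"translation":[0,0,0],"twist":0},
])

```text
t: 32.0
tool_pos: [0.5633, 0.3674, 0.1937]
tcp_rot: [-1.479, -0.638, 0.658]
force: [-0.1, -0.4, -4.9]
width: 0.23
```

```bash
python3 -c "
from h import *
tilt();gg(562.6,366.5,110,47.5);print(env.sense()['wrist_torque'])"
```

```text
t 32.0 pos [563.3 367.4 193.7] rad tilt -0.0136 tan tilt -0.0046 q [ 0.496  0.407  1.199 -0.006  1.549 -0.333] qd [ 0.  0. -0.  0.  0. -0.]
grasp [562.6 366.5 115.7]
t 32.0 pos [563.3 367.4 193.7] yaw 47.5 down [-0.009 -0.011 -1.   ] q6 -0.33 F [-0.1 -0.4 -4.9] w 21.6
twist total 0.0 per 0.0 n 1
[0.1, 5.7, 0.0]
[ 0.03583868 -0.17802035  0.00119973]
```

jog_arm([
  {"claw":0,"translation":[0,2,0],"twist":0},
  {"claw":0,"translation":[0,2,0],"twist":0},
  {"claw":0,"translation":[0,0,0],"twist":0},
])

```text
t: 32.3
tool_pos: [0.5634, 0.3674, 0.1895]
tcp_rot: [-1.479, -0.639, 0.658]
force: [0.2, -1.1, -4.5]
width: 0.231
```

```bash
python3 -c "
from h import *
tilt();gg(562.6,366.5,110,47.5);print(env.sense()['wrist_torque'])"
```

```text
t 32.3 pos [563.4 367.4 189.5] rad tilt -0.0131 tan tilt -0.0047 q [ 0.496  0.409  1.204 -0.006  1.541 -0.333] qd [-0. -0. -0.  0.  0. -0.]
grasp [562.7 366.5 111.5]
t 32.3 pos [563.4 367.4 189.5] yaw 47.5 down [-0.008 -0.011 -1.   ] q6 -0.33 F [ 0.2 -1.1 -4.5] w 21.7
twist total 0.0 per 0.0 n 1
[-0.1, 1.5, 0.1]
[-0.01292146 -0.10723119  0.00858856]
```

jog_arm([
  {"claw":0,"translation":[0,2,0],"twist":0},
  {"claw":0,"translation":[0,2,0],"twist":0},
  {"claw":0,"translation":[0,2,0],"twist":0},
  {"claw":0,"translation":[0,0,0],"twist":0},
])

```text
t: 32.7
tool_pos: [0.5634, 0.3673, 0.1831]
tcp_rot: [-1.479, -0.639, 0.658]
force: [-0.3, 0.2, -5.2]
width: 0.231
```

```bash
python3 -c "
from h import *
tilt();gg(562.6,366.5,100,47.5);print(env.sense()['wrist_torque'])"
```

```text
t 32.7 pos [563.4 367.3 183.1] rad tilt -0.0128 tan tilt -0.0047 q [ 0.496  0.412  1.213 -0.006  1.529 -0.333] qd [-0. -0. -0. -0.  0.  0.]
grasp [562.7 366.5 105.1]
t 32.7 pos [563.4 367.3 183.1] yaw 47.5 down [-0.008 -0.011 -1.   ] q6 -0.33 F [-0.3  0.2 -5.2] w 21.7
twist total -0.0 per -0.0 n 1
[0.0, 5.1, 0.1]
[-0.06028648 -0.15030729  0.02813737]
```

jog_arm([
  {"claw":0,"translation":[0,2,0],"twist":0},
  {"claw":0,"translation":[0,2,0],"twist":0},
  {"claw":0,"translation":[0,1,0],"twist":0},
  {"claw":0,"translation":[0,0,0],"twist":0},
])

```text
t: 33.1
tool_pos: [0.5635, 0.3674, 0.1793]
tcp_rot: [-1.479, -0.64, 0.657]
force: [1.1, 0.3, -4.0]
width: 0.231
```

```bash
python3 -c "
from h import *
tilt();gg(562.6,366.5,100,47.5);print(env.sense()['wrist_torque'])"
```

```text
t 33.1 pos [563.5 367.4 179.3] rad tilt -0.0111 tan tilt -0.0049 q [ 0.496  0.414  1.218 -0.006  1.52  -0.333] qd [ 0. -0. -0. -0.  0. -0.]
grasp [563.  366.6 101.3]
t 33.1 pos [563.5 367.4 179.3] yaw 47.5 down [-0.007 -0.01  -1.   ] q6 -0.33 F [ 1.1  0.3 -4. ] w 21.7
twist total 0.0 per 0.0 n 1
[-0.3, 1.3, 0.2]
[ 0.05405501 -0.16334821  0.03170008]
```

Contact of one edge starts; release.

jog_arm([
  {"claw":0.45,"translation":[0,0,0],"twist":0},
  {"claw":0.45,"translation":[0,0,0],"twist":0},
  {"claw":0.45,"translation":[0,0,0],"twist":0},
  {"claw":0.45,"translation":[0,0,0],"twist":0},
])

```text
t: 33.5
tool_pos: [0.5652, 0.3683, 0.1835]
tcp_rot: [-1.478, -0.647, 0.65]
force: [0.2, -0.1, -1.1]
width: 0.447
```

jog_arm([
  {"claw":0.45,"translation":[0,-8,0],"twist":0},
  {"claw":0.45,"translation":[0,-20,0],"twist":0},
  {"claw":0.45,"translation":[0,-25,0],"twist":0},
  {"claw":0.45,"translation":[0,-25,0],"twist":0},
  {"claw":0.45,"translation":[0,-25,0],"twist":0},
])

```text
t: 34.0
tool_pos: [0.5641, 0.3683, 0.2875]
tcp_rot: [-1.479, -0.641, 0.655]
force: [0.4, 0.3, 0.2]
width: 0.45
```

```bash
cat > chk.py <<'E'
from h import *
def run(tag):
    tilt()
    for n in('top','scene'):
        p,d=env.camera(n);np.savez(f'pics/{tag}{n}.npz',p=p,d=d);W=cloud(n,d)
        blob(n,p,W,(.5605,.366),.06,.09,.11,lab='bar');
        for c,l in(((.577,-.325),'A'),((.520,-.169),'B')): blob(n,p,W,c,.07,.031,.045,lab=l)
        blob(n,p,W,(.4295,-.0215),.05,.05,.07,lab='fin')
        m=(np.hypot(W[...,0]-.5605,W[...,1]-.366)<.06)&(W[...,2]>.055)&(W[...,2]<.07);q=W[m]
        if len(q)>30: print('plate plane',len(q),np.linalg.lstsq(np.c_[q[:,:2]-[.5605,.366],np.ones(len(q))],q[:,2],rcond=None)[0].round(4))
        cv2.imwrite(f'pics/{tag}{n}.png',cv2.resize(np.clip(p[:,:,::-1].astype(float)*1.6,0,255).astype(np.uint8),(800,600),interpolation=cv2.INTER_CUBIC))
E
python3 -c "
import chk;chk.run('m')"
```

```text
t 34.0 pos [564.1 368.3 287.5] rad tilt -0.0099 tan tilt -0.005 q [ 0.497  0.376  1.053 -0.006  1.722 -0.333] qd [ 0.   -0.05 -0.46  0.    0.5  -0.  ]
bar top 108 mean [575.3 352.1 104.4] rect [575.6 353.8] [22.6 30.7] 49.6
A top 230 mean [ 576.5 -324.6   36.6] rect [ 576.3 -325.1] [50.  36.2] 41.4
B top 224 mean [ 498.9 -129.9   36.3] rect [ 498.5 -130.3] [47.7 36.3] 0.7
fin top 88 mean [429.  -21.3  58.2] rect [429.4 -21.4] [46.1 11.1] 1.5
plate plane 768 [ 0.0034 -0.0055  0.0626]
bar scene 325 mean [565.1 368.6 103.8] rect [562.6 367.4] [25.1 70.4] 45.6
A scene 148 mean [ 579.3 -323.6   35.8] rect [ 579.  -324.7] [56.5 36.4] 40.7
B scene 167 mean [ 502.1 -128.7   35.7] rect [ 501.  -129.4] [36.5 50.9] 85.8
fin scene 75 mean [432.3 -19.9  57.1] rect [431.4 -19.2] [12.6 53.7] 89.6
plate plane 1236 [-0.0011 -0.0016  0.0623]
```

jog_arm([
  {"claw":0.75,"translation":[-5,0,-19],"twist":0.03},
  {"claw":0.75,"translation":[-11,0,-38],"twist":0.06},
  {"claw":0.75,"translation":[-11,0,-38],"twist":0.06},
  {"claw":0.75,"translation":[-11,0,-38],"twist":0.06},
  {"claw":0.75,"translation":[-11,0,-38],"twist":0.06},
])

```text
t: 34.6
tool_pos: [0.6421, 0.2041, 0.2861]
tcp_rot: [-1.534, -0.428, 0.437]
force: [0.0, 0.3, 0.6]
width: 0.75
```

jog_arm([
  {"claw":0.75,"translation":[-11,0,-38],"twist":0.06},
  {"claw":0.75,"translation":[-11,0,-38],"twist":0.06},
  {"claw":0.75,"translation":[-11,0,-38],"twist":0.06},
  {"claw":0.75,"translation":[-11,0,-38],"twist":0.06},
  {"claw":0.75,"translation":[-11,0,-38],"twist":0.06},
])

```text
t: 35.1
tool_pos: [0.6699, -0.0074, 0.2751]
tcp_rot: [-1.573, -0.162, 0.196]
force: [0.5, -0.3, 0.0]
width: 0.753
```

```bash
python3 - <<'E'
from h import *
tilt();gg(500,-130,190,0)
for n,f in(('top','mtop'),('scene','mscene')):
    z=np.load(f'pics/{f}.npz');p,W=z['p'],cloud(n,z['d'])
    m=(W[...,0]>.46)&(W[...,0]<.69)&(W[...,1]>-.075)&(W[...,1]<.035)&(W[...,2]>.0045)&(W[...,2]<.025)
    m=cv2.morphologyEx(m.astype(np.uint8),cv2.MORPH_OPEN,np.ones((5,5)));nn,l,s,c=cv2.connectedComponentsWithStats(m);k=1+np.argmax(s[1:,4]);q=W[l==k]
    print(n,cv2.minAreaRect((q[:,:2]*1000).astype(np.float32)),(q.mean(0)*1000).round(1))
p=np.clip(np.load('pics/mtop.npz')['p'].astype(float)*1.6,0,255).astype(np.uint8);crop(p,270,170,90,110,7,'pics/n.png')
crop(p,240,60,90,125,6,'pics/n2.png')
E
```

```text
t 35.1 pos [669.9  -7.4 275.1] rad tilt -0.0202 tan tilt -0.0121 q [-0.09   0.375  1.079 -0.014  1.707 -0.32 ] qd [-0.63 -0.    0.04 -0.02 -0.02  0.01]
grasp [668.4  -8.3 197.2]
t 35.1 pos [669.9  -7.4 275.1] yaw 13.04 down [-0.02  -0.012 -1.   ] q6 -0.32 F [ 0.5 -0.3  0. ] w 70.7
twist total 0.228 per 0.057 n 4
[-47.8, 3.0, -20.1]
[-46.6, 3.0, -22.8]
[-45.2, 3.0, -25.4]
[-43.7, 3.0, -27.9]
top ((528.2796020507812, -52.80696105957031), (20.36732292175293, 14.759278297424316), 0.05467711389064789) [528.2 -52.6  10.4]
scene ((631.6455078125, 8.044588088989258), (81.64566040039062, 30.245996475219727), 0.760457456111908) [637.9  11.1   9.9]
```

```bash
python3 -c "
from h import *
f=lambda x,y,s,u,v,z:px2w('top',x+(u+.5)/s-.5,y+(v+.5)/s-.5,z)*1000
an=lambda a,b:round(np.degrees(np.arctan2((b-a)[1],(b-a)[0])),2)
T=[f(270,170,7,*q,.014) for q in [(80,94),(275,96),(271,587),(76,585)]]
print('tray',np.round(T,1)[:,:2].tolist(),np.mean(T,0).round(1),an(T[3],T[0]),an(T[2],T[1]),an(T[2],T[3])-90,an(T[1],T[0])-90)
M=[f(270,170,7,*q,.036) for q in [(412,464),(490,463),(484,577),(408,573)]];print('B lid',np.mean(M,0).round(1),an(M[3],M[0]),an(M[2],M[1]))
M=[f(270,170,7,*q,.006) for q in [(397,438),(495,442),(488,600),(390,598)]];print('B fl',np.mean(M,0).round(1),an(M[3],M[0]),an(M[2],M[1]))
B=[f(240,60,6,*q,.074) for q in [(150,124),(385,131),(354,584),(116,570)]]
print('roof',np.round(B,1)[:,:2].tolist(),an(B[3],B[0]),an(B[2],B[1]),'front mid',((B[2]+B[3])/2).round(1),an(B[2],B[3])-90)
S=[f(240,60,6,*q,.074) for q in [(222,172),(306,178),(285,516),(196,511)]];print('slot',an(S[3],S[0]),an(S[2],S[1]),np.mean(S,0).round(1))
print('fin',f(270,170,7,171,690,.058).round(1), 'guide tips',f(240,60,6,112,630,.03).round(1),f(240,60,6,356,645,.03).round(1))
"
```

```text
tray [[668.2, 21.2], [669.6, -58.8], [469.1, -61.7], [467.6, 17.0]] [568.6 -20.6  14. ] 1.18 0.82 1.0900000000000034 0.9500000000000028
B lid [ 497.8 -130.3   36. ] -1.06 -2.11
B fl [ 498.6 -131.2    6. ] -1.43 -1.64
roof [[948.4, 74.8], [947.6, -35.0], [732.3, -25.8], [736.0, 83.6]] -2.37 -2.43 front mid [734.1  28.9  74. ] -1.9300000000000068
slot -2.55 -1.93 [844.5  24.   74. ]
fin [427.7 -21.4  58. ] guide tips [716.9  87.3  30. ] [712.8 -28.7  30. ]
```

jog_arm([
  {"claw":0.8,"translation":[-16,0,-8],"twist":0.02},
  {"claw":0.8,"translation":[-23,0,-11],"twist":0.03},
  {"claw":0.8,"translation":[-23,0,-11],"twist":0.03},
  {"claw":0.8,"translation":[-23,0,-12],"twist":0.03},
  {"claw":0.8,"translation":[-22,0,-13],"twist":0.03},
])

```text
t: 35.6
tool_pos: [0.5676, -0.0948, 0.2652]
tcp_rot: [-1.582, -0.017, 0.08]
force: [-0.5, -0.5, -0.2]
width: 0.797
```

```bash
python3 - <<'E'
from h import *
tilt();gg(499.8,-130.3,170,-1.6)
E
```

```text
t 35.6 pos [567.6 -94.8 265.2] rad tilt -0.0366 tan tilt -0.0198 q [-0.254  0.174  1.348 -0.023  1.654 -0.317] qd [-0.37 -0.41  0.51 -0.02 -0.07 -0.03]
grasp [564.6 -95.8 187.3]
t 35.6 pos [567.6 -94.8 265.2] yaw 3.54 down [-0.039 -0.013 -0.999] q6 -0.32 F [-0.5 -0.5 -0.2] w 74.9
twist total 0.09 per 0.045 n 2
[-33.0, 10.1, -15.1]
[-32.3, 10.1, -16.6]
```

jog_arm([
  {"claw":0.8,"translation":[-22,0,-10],"twist":0.03},
  {"claw":0.8,"translation":[-22,0,-11],"twist":0.03},
  {"claw":0.8,"translation":[-12,0,-6],"twist":0.02},
  {"claw":0.8,"translation":[-4,0,-2],"twist":0.01},
  {"claw":0.8,"translation":[0,0,0],"twist":0},
])

```text
t: 36.1
tool_pos: [0.5007, -0.1329, 0.2605]
tcp_rot: [-1.583, 0.076, 0.005]
force: [0.2, -0.2, 0.4]
width: 0.798
```

jog_arm([
  {"claw":0.8,"translation":[0,-40,0],"twist":0},
  {"claw":0.8,"translation":[0,-50,0],"twist":0},
  {"claw":0.8,"translation":[0,50,0],"twist":0},
  {"claw":0.8,"translation":[0,20,0],"twist":0},
  {"claw":0.8,"translation":[0,8,0],"twist":0},
])

```text
t: 36.6
tool_pos: [0.5049, -0.1313, 0.2744]
tcp_rot: [-1.582, 0.071, 0.006]
force: [0.7, -0.0, 0.5]
width: 0.798
```

jog_arm([
  {"claw":0.8,"translation":[0,0,0],"twist":0},
  {"claw":0.8,"translation":[0,0,0],"twist":0},
])

```text
t: 36.8
tool_pos: [0.5053, -0.1306, 0.2726]
tcp_rot: [-1.581, 0.073, 0.01]
force: [0.7, 1.2, 0.6]
width: 0.799
```

```bash
python3 - <<'E'
from h import *
tilt();gg(499.8,-130.3,130,-1.6)
E
```

```text
t 36.8 pos [ 505.3 -130.6  272.6] rad tilt -0.049 tan tilt -0.0223 q [-0.348  0.06   1.459 -0.027  1.668 -0.311] qd [ 0.01  0.01  0.    0.    0.   -0.  ]
grasp [ 501.2 -131.3  194.7]
t 36.8 pos [ 505.3 -130.6  272.6] yaw -2.3 down [-0.053 -0.009 -0.999] q6 -0.31 F [0.7 1.2 0.6] w 75.1
twist total -0.012 per -0.006 n 2
[1.0, 32.4, 0.8]
[1.0, 32.4, 0.8]
```

jog_arm([
  {"claw":0.8,"translation":[0,-40,0],"twist":0},
  {"claw":0.8,"translation":[0,-50,0],"twist":0},
  {"claw":0.8,"translation":[0,-50,0],"twist":0},
  {"claw":0.8,"translation":[0,50,0],"twist":0},
  {"claw":0.8,"translation":[0,0,0],"twist":0},
])

```text
t: 37.3
tool_pos: [0.5047, -0.1267, 0.3549]
tcp_rot: [-1.571, 0.091, 0.031]
force: [-3.4, 1.9, -11.2]
width: 0.8
```

jog_arm([
  {"claw":0.8,"translation":[0,0,0],"twist":0},
  {"claw":0.8,"translation":[0,0,0],"twist":0},
])

```text
t: 37.5
tool_pos: [0.5013, -0.1253, 0.349]
tcp_rot: [-1.567, 0.1, 0.041]
force: [0.2, 0.3, 0.0]
width: 0.8
```

```bash
python3 - <<'E'
from h import *
tilt()
E
```

```text
t 37.5 pos [ 501.3 -125.3  349. ] rad tilt -0.0877 tan tilt -0.0176 q [-0.342  0.058  1.313 -0.027  1.856 -0.311] qd [ 0.   -0.03 -0.02  0.   -0.01 -0.  ]
```

jog_arm([
  {"claw":0.8,"translation":[0,0,-45],"twist":0},
  {"claw":0.8,"translation":[0,0,-45],"twist":0},
  {"claw":0.8,"translation":[0,0,-45],"twist":0},
  {"claw":0.8,"translation":[0,0,-30],"twist":0},
  {"claw":0.8,"translation":[0,0,0],"twist":0},
])

```text
t: 38.0
tool_pos: [0.5008, -0.2965, 0.3615]
tcp_rot: [-1.58, 0.078, 0.028]
force: [0.8, 0.9, -0.2]
width: 0.798
```

```bash
python3 - <<'E'
from h import *
tilt()
E
```

```text
t 38.0 pos [ 500.8 -296.5  361.5] rad tilt -0.0537 tan tilt -0.0418 q [-0.612  0.187  1.144 -0.048  1.86  -0.593] qd [ 0.02 -0.02 -0.04  0.03  0.02  0.01]
```

jog_arm([
  {"claw":0.8,"translation":[0,0,45],"twist":0},
  {"claw":0.8,"translation":[0,0,45],"twist":0},
  {"claw":0.8,"translation":[0,0,45],"twist":0},
  {"claw":0.8,"translation":[0,0,30],"twist":0},
  {"claw":0.8,"translation":[0,0,0],"twist":0},
])

```text
t: 38.5
tool_pos: [0.5108, -0.1277, 0.3708]
tcp_rot: [-1.585, 0.064, 0.008]
force: [-0.1, -0.3, 1.0]
width: 0.801
```

```bash
python3 - <<'E'
from h import *
tilt()
E
```

```text
t 38.5 pos [ 510.8 -127.7  370.8] rad tilt -0.0409 tan tilt -0.0249 q [-0.339  0.055  1.272 -0.03   1.853 -0.311] qd [-0.   -0.01 -0.04 -0.03 -0.01 -0.  ]
```

jog_arm([
  {"claw":0.8,"translation":[0,0,-45],"twist":0},
  {"claw":0.8,"translation":[0,0,-45],"twist":0},
  {"claw":0.8,"translation":[0,0,-45],"twist":0},
  {"claw":0.8,"translation":[0,0,-30],"twist":0},
  {"claw":0.8,"translation":[0,0,0],"twist":0},
])

```text
t: 39.0
tool_pos: [0.5092, -0.2958, 0.3849]
tcp_rot: [-1.596, 0.041, 0.001]
force: [-0.4, 0.4, 0.3]
width: 0.8
```

jog_arm([
  {"claw":0.8,"translation":[0,0,45],"twist":0},
  {"claw":0.8,"translation":[0,0,45],"twist":0},
  {"claw":0.8,"translation":[0,0,45],"twist":0},
  {"claw":0.8,"translation":[0,0,30],"twist":0},
  {"claw":0.8,"translation":[0,0,0],"twist":0},
])

```text
t: 39.5
tool_pos: [0.5152, -0.1271, 0.3863]
tcp_rot: [-1.598, 0.036, -0.012]
force: [0.2, -0.7, 0.7]
width: 0.799
```

```bash
python3 - <<'E'
from h import *
tilt();gg(499.8,-130.3,150,-1.6)
E
```

```text
t 39.5 pos [ 515.2 -127.1  386.3] rad tilt -0.0087 tan tilt -0.0302 q [-0.334  0.048  1.248 -0.032  1.851 -0.313] qd [-0.01 -0.01 -0.02 -0.04 -0.01 -0.  ]
grasp [ 513.9 -129.2  308.4]
t 39.5 pos [ 515.2 -127.1  386.3] yaw -1.73 down [-0.016 -0.027 -1.   ] q6 -0.31 F [ 0.2 -0.7  0.7] w 75.1
twist total -0.002 per -0.001 n 4
[-2.9, 39.6, 0.7]
[-2.9, 39.6, 0.7]
[-2.9, 39.6, 0.7]
[-2.9, 39.6, 0.7]
```

jog_arm([
  {"claw":0.8,"translation":[-1,12,0],"twist":0},
  {"claw":0.8,"translation":[-2,25,0],"twist":0},
  {"claw":0.8,"translation":[-2,30,0],"twist":0},
  {"claw":0.8,"translation":[-2,30,0],"twist":0},
  {"claw":0.8,"translation":[-2,30,0],"twist":0},
])

```text
t: 40.0
tool_pos: [0.5072, -0.1335, 0.2628]
tcp_rot: [-1.606, 0.022, -0.027]
force: [0.5, -0.7, -0.4]
width: 0.8
```

jog_arm([
  {"claw":0.8,"translation":[-2,30,0],"twist":0},
  {"claw":0.8,"translation":[-2,25,0],"twist":0},
  {"claw":0.8,"translation":[0,15,0],"twist":0},
  {"claw":0.8,"translation":[0,5,0],"twist":0},
  {"claw":0.8,"translation":[0,0,0],"twist":0},
])

```text
t: 40.5
tool_pos: [0.4988, -0.1404, 0.1771]
tcp_rot: [-1.604, 0.036, -0.024]
force: [-0.3, 0.0, 0.4]
width: 0.802
```

```bash
python3 - <<'E'
from h import *
tilt();gg(499.8,-130.3,70,-1.6)
E
```

```text
t 40.5 pos [ 498.8 -140.4  177.1] rad tilt 0.0008 tan tilt -0.0342 q [-0.367  0.076  1.635 -0.034  1.426 -0.324] qd [-0.01  0.    0.   -0.   -0.   -0.  ]
grasp [ 498.1 -143.    99.2]
t 40.5 pos [ 498.8 -140.4  177.1] yaw -2.2 down [-0.008 -0.033 -0.999] q6 -0.32 F [-0.3  0.   0.4] w 75.4
twist total -0.01 per -0.01 n 1
[1.4, 28.7, 13.7]
```

jog_arm([
  {"claw":0.8,"translation":[1,12,6],"twist":-0.01},
  {"claw":0.8,"translation":[0,14,6],"twist":0},
  {"claw":0.8,"translation":[0,4,1],"twist":0},
  {"claw":0.8,"translation":[0,0,0],"twist":0},
])

```text
t: 40.9
tool_pos: [0.5015, -0.1286, 0.1467]
tcp_rot: [-1.606, 0.025, -0.02]
force: [0.5, -0.7, 0.3]
width: 0.799
```

```bash
python3 - <<'E'
from h import *
tilt();gg(499.8,-130.3,31,-1.6)
p,d=env.camera('top');W=cloud('top',d);blob('top',p,W,(.500,-.130),.05,.031,.045,lab='B');blob('top',p,W,(.577,-.325),.07,.031,.045,lab='A')
p,d=env.camera('scene');W=cloud('scene',d);blob('scene',p,W,(.500,-.130),.05,.031,.045,lab='B')
crop(np.clip(p.astype(float)*1.6,0,255).astype(np.uint8),210,130,90,80,7,'pics/o.png')
E
```

```text
t 40.9 pos [ 501.5 -128.6  146.7] rad tilt 0.0051 tan tilt -0.0347 q [-0.344  0.099  1.675 -0.035  1.36  -0.308] qd [ 0.01  0.    0.    0.   -0.    0.  ]
grasp [ 501.2 -131.3   68.7]
t 40.9 pos [ 501.5 -128.6  146.7] yaw -1.63 down [-0.004 -0.035 -0.999] q6 -0.31 F [ 0.5 -0.7  0.3] w 75.1
twist total -0.001 per -0.001 n 1
[-1.3, 37.7, 2.3]
B top none
A top 227 mean [ 576.  -324.7   36.2] rect [ 576.4 -324.9] [49.2 36.6] 39.6
B scene 162 mean [ 501.5 -129.    36. ] rect [ 501.1 -129.2] [40.2 51. ] 86.8
```

jog_arm([
  {"claw":0.8,"translation":[-1,12,1],"twist":0},
  {"claw":0.8,"translation":[0,14,1],"twist":0},
  {"claw":0.8,"translation":[0,8,0],"twist":0},
  {"claw":0.8,"translation":[0,3,0],"twist":0},
  {"claw":0.8,"translation":[0,0,0],"twist":0},
])

```text
t: 41.5
tool_pos: [0.5016, -0.1284, 0.1094]
tcp_rot: [-1.607, 0.022, -0.023]
force: [0.1, -0.5, 2.0]
width: 0.8
```

```bash
python3 - <<'E'
from h import *
tilt();gg(499.8,-130.3,31,-1.6)
E
```

```text
t 41.5 pos [ 501.6 -128.4  109.4] rad tilt 0.0097 tan tilt -0.0354 q [-0.343  0.134  1.717 -0.036  1.278 -0.305] qd [-0.  0. -0. -0. -0.  0.]
grasp [ 501.6 -131.3   31.4]
t 41.5 pos [ 501.6 -128.4  109.4] yaw -1.63 down [ 0.001 -0.037 -0.999] q6 -0.3 F [ 0.1 -0.5  2. ] w 75.2
twist total -0.001 per -0.001 n 1
[-1.9, 0.4, 0.9]
```

jog_arm([
  {"claw":0,"translation":[-1.5,0,1],"twist":0},
  {"claw":0,"translation":[0,0,0],"twist":0},
  {"claw":0,"translation":[0,0,0],"twist":0},
  {"claw":0,"translation":[0,0,0],"twist":0},
  {"claw":0,"translation":[0,0,0],"twist":0},
], grip_force=25)

```text
t: 42.0
tool_pos: [0.5005, -0.1276, 0.1106]
tcp_rot: [-1.608, 0.02, -0.025]
force: [0.2, 0.1, -1.6]
width: 0.529
```

```bash
python3 - <<'E'
from h import *
tilt();gg(595.5,-19,110,91.1)
E
```

```text
t 42.0 pos [ 500.5 -127.6  110.6] rad tilt 0.0117 tan tilt -0.0356 q [-0.342  0.129  1.72  -0.036  1.278 -0.304] qd [-0. -0.  0. -0.  0.  0.]
grasp [ 500.7 -130.5   32.6]
t 42.0 pos [ 500.5 -127.6  110.6] yaw -1.64 down [ 0.003 -0.037 -0.999] q6 -0.3 F [ 0.2  0.1 -1.6] w 49.7
twist total 1.523 per 0.138 n 11
[8.3, -7.4, 10.1]
[6.9, -7.4, 11.2]
[5.3, -7.4, 12.0]
[3.6, -7.4, 12.6]
[1.8, -7.4, 13.0]
[-0.0, -7.4, 13.1]
[-1.8, -7.4, 13.0]
[-3.6, -7.4, 12.6]
[-5.3, -7.4, 12.0]
[-6.9, -7.4, 11.1]
[-8.4, -7.4, 10.1]
```

jog_arm([
  {"claw":0,"translation":[0,-10,0],"twist":0},
  {"claw":0,"translation":[0,-20,0],"twist":0},
  {"claw":0,"translation":[0,-25,0],"twist":0},
  {"claw":0,"translation":[0,-20,0],"twist":0},
  {"claw":0,"translation":[0,-8,0],"twist":0.05},
])

```text
t: 42.5
tool_pos: [0.4991, -0.1239, 0.1965]
tcp_rot: [-1.606, 0.063, -0.063]
force: [0.2, 0.1, -1.4]
width: 0.532
```

```bash
python3 - <<'E'
from h import *
tilt();gg(595.5,-19,110,91.1)
E
```

```text
t 42.5 pos [ 499.1 -123.9  196.5] rad tilt 0.0069 tan tilt -0.035 q [-0.337  0.05   1.623 -0.034  1.458 -0.253] qd [ 0.   -0.06 -0.1   0.    0.17  0.52]
grasp [ 499.  -126.7  118.5]
t 42.5 pos [ 499.1 -123.9  196.5] yaw -4.58 down [-0.002 -0.036 -0.999] q6 -0.25 F [ 0.2  0.1 -1.4] w 50.0
twist total 1.472 per 0.134 n 11
[8.0, 0.4, 10.5]
[6.5, 0.4, 11.4]
[4.9, 0.4, 12.2]
[3.2, 0.4, 12.8]
[1.5, 0.4, 13.1]
[-0.3, 0.4, 13.2]
[-2.0, 0.4, 13.0]
[-3.7, 0.4, 12.6]
[-5.4, 0.4, 12.0]
[-6.9, 0.4, 11.2]
[-8.4, 0.4, 10.2]
```

jog_arm([
  {"claw":0,"translation":[8,0,10],"twist":0.13},
  {"claw":0,"translation":[6.5,0,11],"twist":0.13},
  {"claw":0,"translation":[5,0,12],"twist":0.13},
  {"claw":0,"translation":[3,0,13],"twist":0.13},
  {"claw":0,"translation":[1.5,0,13],"twist":0.13},
])

```text
t: 43.0
tool_pos: [0.5452, -0.0758, 0.2025]
tcp_rot: [-1.522, 0.579, -0.614]
force: [-0.2, -0.8, -0.6]
width: 0.532
```

jog_arm([
  {"claw":0,"translation":[0,0,13],"twist":0.13},
  {"claw":0,"translation":[-2,0,13],"twist":0.13},
  {"claw":0,"translation":[-4,0,13],"twist":0.13},
  {"claw":0,"translation":[-5,0,12],"twist":0.13},
  {"claw":0,"translation":[-6,0,8],"twist":0.13},
])

```text
t: 43.5
tool_pos: [0.5895, -0.0269, 0.2047]
tcp_rot: [-1.293, 1.085, -1.142]
force: [0.4, 0.1, -0.5]
width: 0.533
```

```bash
python3 - <<'E'
from h import *
tilt();gg(595.5,-19,100,91.1)
E
```

```text
t 43.5 pos [589.5 -26.9 204.7] rad tilt 0.0127 tan tilt -0.0387 q [-0.125  0.207  1.431 -0.038  1.488  1.314] qd [ 0.15  0.12 -0.16 -0.    0.04  1.5 ]
grasp [590.4 -29.9 126.8]
t 43.5 pos [589.5 -26.9 204.7] yaw -82.33 down [ 0.011 -0.039 -0.999] q6 1.31 F [ 0.4  0.1 -0.5] w 50.1
twist total 0.115 per 0.115 n 1
[-11.2, 26.4, 6.4]
```

jog_arm([
  {"claw":0,"translation":[-6,10,4],"twist":0.08},
  {"claw":0,"translation":[-5,15,3],"twist":0.03},
  {"claw":0,"translation":[-1,12,1],"twist":0},
  {"claw":0,"translation":[0,4,0],"twist":0},
  {"claw":0,"translation":[0,0,0],"twist":0},
])

```text
t: 44.0
tool_pos: [0.5987, -0.0143, 0.1652]
tcp_rot: [-1.237, 1.165, -1.23]
force: [-0.1, -0.2, -1.7]
width: 0.529
```

```bash
python3 - <<'E'
from h import *
tilt();gg(595.5,-19,60,91.1)
E
```

```text
t 44.0 pos [598.7 -14.3 165.2] rad tilt 0.0157 tan tilt -0.039 q [-0.103  0.251  1.46  -0.038  1.413  1.453] qd [-0.    0.    0.   -0.    0.   -0.01]
grasp [599.9 -17.4  87.3]
t 44.0 pos [598.7 -14.3 165.2] yaw -88.84 down [ 0.015 -0.039 -0.999] q6 1.45 F [-0.1 -0.2 -1.7] w 49.7
twist total 0.001 per 0.001 n 1
[0.5, 27.2, -4.8]
```

jog_arm([
  {"claw":0,"translation":[0.5,10,-2],"twist":0},
  {"claw":0,"translation":[0,12,-2],"twist":0},
  {"claw":0,"translation":[0,5,-1],"twist":0},
  {"claw":0,"translation":[0,0,0],"twist":0},
])

```text
t: 44.4
tool_pos: [0.5937, -0.0171, 0.1371]
tcp_rot: [-1.236, 1.164, -1.231]
force: [-0.3, 0.1, -0.9]
width: 0.526
```

```bash
python3 - <<'E'
from h import *
tilt();gg(595.5,-19,45,91.1)
p,d=env.camera('scene');crop(np.clip(p.astype(float)*1.6,0,255).astype(np.uint8),220,180,90,75,8,'pics/p1.png')
p,d=env.camera('top');crop(np.clip(p.astype(float)*1.6,0,255).astype(np.uint8),265,170,70,110,6,'pics/p2.png')
E
```

```text
t 44.4 pos [593.7 -17.1 137.1] rad tilt 0.0172 tan tilt -0.0393 q [-0.108  0.262  1.505 -0.039  1.355  1.451] qd [-0.01 -0.    0.01  0.   -0.   -0.  ]
grasp [594.9 -20.2  59.2]
t 44.4 pos [593.7 -17.1 137.1] yaw -88.87 down [ 0.016 -0.04  -0.999] q6 1.45 F [-0.3  0.1 -0.9] w 49.4
twist total 0.001 per 0.001 n 1
[-1.7, 14.2, 0.4]
```

```bash
python3 -c "
from h import *
f=lambda u,v,z:(px2w('scene',220+(u+.5)/8-.5,180+(v+.5)/8-.5,z)*1000).round(1)
print('front corners',f(180,588,.014),f(40,440,.014),'rear',f(617,287,.014))
print('divider',f(280,490,.012),f(165,375,.012))
print('flange bottom front',f(285,444,.027),f(170,328,.027))
"
```

```text
front corners [674.2  27.8  14. ] [675.3 -50.8  14. ] rear [476.2  24.3  14. ]
divider [622.6  16.5  12. ] [624.1 -47.   12. ]
flange bottom front [615.6  10.8  27. ] [616.6 -53.1  27. ]
```

```bash
python3 -c "
from h import *
print('proj of model tray in scene crop8')
import itertools
for c in [(571,-19.5),(570,-20.5)]:
  a=np.radians(1.1);R=np.array([[np.cos(a),-np.sin(a)],[np.sin(a),np.cos(a)]])
  for (x,y,z) in [(100.5,40,14),(100.5,-40,14),(100.5,40,0),(-100.5,40,14),(-100.5,40,0),(49,36,12),(49,-36,12)]:
    w=np.append(np.array(c)+R@[x,y],z)/1000;u,v=w2px('scene',w);print(c,(x,y,z),round((u-220+.5)*8-.5),round((v-180+.5)*8-.5))
"
```

```text
proj of model tray in scene crop8
(571, -19.5) (100.5, 40, 14) 179 572
(571, -19.5) (100.5, -40, 14) 36 423
(571, -19.5) (100.5, 40, 0) 180 594
(571, -19.5) (-100.5, 40, 14) 620 268
(571, -19.5) (-100.5, 40, 0) 618 291
(571, -19.5) (49, 36, 12) 289 487
(571, -19.5) (49, -36, 12) 160 356
(570, -20.5) (100.5, 40, 14) 179 569
(570, -20.5) (100.5, -40, 14) 36 420
(570, -20.5) (100.5, 40, 0) 181 591
(570, -20.5) (-100.5, 40, 14) 621 265
(570, -20.5) (-100.5, 40, 0) 619 288
(570, -20.5) (49, 36, 12) 290 483
(570, -20.5) (49, -36, 12) 160 353
```

jog_arm([
  {"claw":0,"translation":[-1.5,6,0],"twist":0},
  {"claw":0,"translation":[-0.3,6,-0.2],"twist":0},
  {"claw":0,"translation":[0,4,-0.2],"twist":0},
  {"claw":0,"translation":[0,0,0],"twist":0},
])

```text
t: 44.9
tool_pos: [0.5952, -0.0158, 0.1223]
tcp_rot: [-1.233, 1.159, -1.234]
force: [-0.5, 0.5, -0.6]
width: 0.529
```

```bash
python3 - <<'E'
from h import *
tilt();gg(595.0,-19,41,91.1)
E
```

```text
t 44.9 pos [595.2 -15.8 122.3] rad tilt 0.0224 tan tilt -0.0397 q [-0.106  0.276  1.519 -0.039  1.322  1.454] qd [ 0.   -0.   -0.01 -0.    0.01 -0.  ]
grasp [596.9 -19.   44.4]
t 44.9 pos [595.2 -15.8 122.3] yaw -88.87 down [ 0.021 -0.04  -0.999] q6 1.45 F [-0.5  0.5 -0.6] w 49.8
twist total 0.001 per 0.001 n 1
[-0.1, 3.4, -1.9]
```

jog_arm([
  {"claw":0,"translation":[0,2,-1.5],"twist":0},
  {"claw":0,"translation":[0,2,-0.5],"twist":0},
  {"claw":0,"translation":[0,0,0],"twist":0},
])

```text
t: 45.2
tool_pos: [0.595, -0.0159, 0.1225]
tcp_rot: [-1.228, 1.155, -1.236]
force: [-0.4, 0.3, -0.5]
width: 0.529
```

```bash
python3 - <<'E'
from h import *
tilt();gg(595.0,-19,40,91.1)
E
```

```text
t 45.2 pos [595.  -15.9 122.5] rad tilt 0.0285 tan tilt -0.0394 q [-0.106  0.272  1.524 -0.038  1.315  1.453] qd [-0.   -0.01 -0.01 -0.    0.01 -0.  ]
grasp [597.1 -19.   44.6]
t 45.2 pos [595.  -15.9 122.5] yaw -88.87 down [ 0.027 -0.04  -0.999] q6 1.45 F [-0.4  0.3 -0.5] w 49.8
twist total 0.001 per 0.001 n 1
[-0.2, 4.5, -2.2]
```

```bash
python3 - <<'E'
from h import *
p,d=env.camera('scene');crop(np.clip(p.astype(float)*1.8,0,255).astype(np.uint8),230,195,66,54,12,'pics/p3.png')
E
python3 -c "
from h import *
f=lambda u,v,z:(px2w('scene',230+(u+.5)/12-.5,195+(v+.5)/12-.5,z)*1000).round(1)
for z in(.012,.018): print('flange front corners',z,f(297,535 if z<.015 else 510,z),f(125,358 if z<.015 else 338,z))
print('divider base/top',f(295,548,.012),f(120,378,.012))
a=np.radians(1.1);R=np.array([[np.cos(a),-np.sin(a)],[np.sin(a),np.cos(a)]]);c=np.array([571,-19.5])
for (x,y,z) in [(49,36,12),(49,-36,12),(49,40,14),(49,-40,14),(100.5,40,0),(-100.5,40,0)]:
    w=np.append(c+R@[x,y],z)/1000;u,v=w2px('scene',w);print((x,y,z),round((u-230+.5)*12-.5),round((v-195+.5)*12-.5))
"
```

```text
flange front corners 0.012 [619.7  11.6  12. ] [620.3 -53.1  12. ]
flange front corners 0.018 [617.9   9.5  18. ] [619.3 -54.1  18. ]
divider base/top [622.3  14.2  12. ] [624.7 -49.2  12. ]
(49, 36, 12) 314 550
(49, -36, 12) 120 355
(49, 40, 14) 325 557
(49, -40, 14) 109 339
(100.5, 40, 0) 150 712
(-100.5, 40, 0) 808 257
```

jog_arm([
  {"claw":0,"translation":[-1,-2,-2],"twist":0},
  {"claw":0,"translation":[-0.5,0,-1],"twist":0},
  {"claw":0,"translation":[0,0,0],"twist":0},
])

```text
t: 45.55
tool_pos: [0.5912, -0.0142, 0.1235]
tcp_rot: [-1.229, 1.156, -1.236]
force: [-0.8, -0.0, -0.8]
width: 0.526
```

```bash
python3 - <<'E'
from h import *
tilt();gg(594.5,-18,44,91.1)
E
```

```text
t 45.55 pos [591.2 -14.2 123.5] rad tilt 0.027 tan tilt -0.0396 q [-0.104  0.264  1.532 -0.039  1.316  1.456] qd [-0.  0. -0.  0. -0.  0.]
grasp [593.2 -17.4  45.5]
t 45.55 pos [591.2 -14.2 123.5] yaw -88.86 down [ 0.026 -0.04  -0.999] q6 1.46 F [-0.8 -0.  -0.8] w 49.5
twist total 0.001 per 0.001 n 1
[0.6, 1.6, 1.2]
```

jog_arm([
  {"claw":0,"translation":[0.3,2,0.5],"twist":0},
  {"claw":0,"translation":[0,3,0],"twist":0},
  {"claw":0,"translation":[0,0,0],"twist":0},
])

```text
t: 45.85
tool_pos: [0.5919, -0.0147, 0.1184]
tcp_rot: [-1.229, 1.156, -1.236]
force: [-1.7, -0.6, 1.1]
width: 0.53
```

```bash
python3 - <<'E'
from h import *
tilt();gg(594.5,-18,40,91.1)
E
```

```text
t 45.85 pos [591.9 -14.7 118.4] rad tilt 0.0273 tan tilt -0.0395 q [-0.105  0.27   1.535 -0.039  1.307  1.455] qd [-0. -0.  0.  0. -0.  0.]
grasp [594.  -17.8  40.5]
t 45.85 pos [591.9 -14.7 118.4] yaw -88.86 down [ 0.026 -0.04  -0.999] q6 1.46 F [-1.7 -0.6  1.1] w 49.8
twist total 0.001 per 0.001 n 1
[0.1, 0.5, 0.5]
```

jog_arm([
  {"claw":0.7,"translation":[0,0,0],"twist":0},
  {"claw":0.7,"translation":[0,0,0],"twist":0},
  {"claw":0.7,"translation":[0,0,0],"twist":0},
  {"claw":0.7,"translation":[0,-6,0],"twist":0},
  {"claw":0.7,"translation":[0,-20,0],"twist":0},
])

```text
t: 46.35
tool_pos: [0.5896, -0.0137, 0.1416]
tcp_rot: [-1.234, 1.161, -1.232]
force: [-1.2, 0.7, -1.1]
width: 0.702
```

jog_arm([
  {"claw":0.8,"translation":[0,-25,0],"twist":0},
  {"claw":0.8,"translation":[0,-30,0],"twist":0},
  {"claw":0.8,"translation":[0,-30,0],"twist":0},
  {"claw":0.8,"translation":[0,-20,0],"twist":0},
  {"claw":0.8,"translation":[0,-8,0],"twist":0},
])

```text
t: 46.85
tool_pos: [0.5873, -0.0089, 0.2617]
tcp_rot: [-1.232, 1.159, -1.234]
force: [-0.2, 0.5, 0.8]
width: 0.801
```

```bash
python3 - <<'E'
from h import *
tilt();gg(577.3,-325,160,41)
p,d=env.camera('scene');W=cloud('scene',d);blob('scene',p,W,(.595,-.019),.05,.033,.055,lab='B');blob('scene',p,W,(.577,-.325),.07,.031,.045,lab='A');blob('scene',p,W,(.4295,-.0215),.05,.05,.07,lab='fin')
crop(np.clip(p.astype(float)*1.8,0,255).astype(np.uint8),220,190,90,65,8,'pics/q.png')
p,d=env.camera('top');W=cloud('top',d);blob('top',p,W,(.577,-.325),.07,.031,.045,lab='A');blob('top',p,W,(.4295,-.0215),.05,.05,.07,lab='fin')
E
```

```text
t 46.85 pos [587.3  -8.9 261.7] rad tilt 0.023 tan tilt -0.0396 q [-0.095  0.169  1.361 -0.038  1.585  1.454] qd [ 0.   -0.04 -0.12 -0.    0.16 -0.  ]
grasp [589.1 -12.  183.8]
t 46.85 pos [587.3  -8.9 261.7] yaw -88.86 down [ 0.022 -0.04  -0.999] q6 1.45 F [-0.2  0.5  0.8] w 75.3
twist total 0.875 per 0.125 n 7
[44.5, 5.1, -2.7]
[44.5, 5.1, 2.9]
[43.8, 5.1, 8.4]
[42.4, 5.1, 13.8]
[40.3, 5.1, 19.0]
[37.6, 5.1, 23.9]
[34.4, 5.1, 28.4]
B scene 210 mean [600.3 -17.6  41.4] rect [598.7 -19.9] [52.5 38.3] 89.4
A scene 146 mean [ 579.5 -323.1   35.6] rect [ 579.  -325.5] [54.8 37. ] 44.0
fin scene 73 mean [432.  -20.1  56.7] rect [430.2 -20.8] [12.6 50.5] 89.9
A top 223 mean [ 576.3 -324.7   36.4] rect [ 576.5 -325.3] [50.1 37. ] 41.0
fin top 58 mean [437.5 -21.2  58.1] rect [437.5 -21.2] [29.9 11.1] 1.6
```

```bash
python3 - <<'E'
from h import *
import numpy as np
s,R,p=st();d=R[:,1]*78;D=np.array([577.3,-325,150])-(p*1000+d);tw=.875;n=12
w=[.5]+[1]*10+[.7];w=np.array(w)/sum(w);c=0
for i in range(n):
    print((R_.from_rotvec([0,tw*c,0]).as_matrix().T@R.T@D*w[i]).round(1).tolist(),round(tw*w[i],3));c+=w[i]
E
```

```text
[13.9, 2.0, -0.8] 0.039
[27.8, 4.0, -0.6] 0.078
[27.8, 4.0, 1.6] 0.078
[27.6, 4.0, 3.7] 0.078
[27.2, 4.0, 5.9] 0.078
[26.7, 4.0, 8.0] 0.078
[26.0, 4.0, 10.0] 0.078
[25.1, 4.0, 12.0] 0.078
[24.1, 4.0, 14.0] 0.078
[22.9, 4.0, 15.8] 0.078
[21.6, 4.0, 17.5] 0.078
[14.1, 2.8, 13.4] 0.055
```

jog_arm([
  {"claw":0.8,"translation":[14,2,-1],"twist":0.04},
  {"claw":0.8,"translation":[28,4,-0.5],"twist":0.08},
  {"claw":0.8,"translation":[28,4,1.5],"twist":0.08},
  {"claw":0.8,"translation":[27.5,4,4],"twist":0.08},
  {"claw":0.8,"translation":[27,4,6],"twist":0.08},
])

```text
t: 47.45
tool_pos: [0.5786, -0.1385, 0.2382]
tcp_rot: [-1.035, 1.437, -1.501]
force: [0.5, -0.4, -0.6]
width: 0.8
```

jog_arm([
  {"claw":0.8,"translation":[26.5,2,8],"twist":0.08},
  {"claw":0.8,"translation":[26,2,10],"twist":0.08},
  {"claw":0.8,"translation":[25,2,12],"twist":0.08},
  {"claw":0.8,"translation":[24,2,14],"twist":0.08},
  {"claw":0.8,"translation":[22,2,15],"twist":0.08},
])

```text
t: 47.95
tool_pos: [0.5609, -0.2856, 0.2192]
tcp_rot: [-0.754, 1.743, -1.788]
force: [0.4, -0.1, -0.6]
width: 0.799
```

```bash
python3 - <<'E'
from h import *
tilt();gg(577.3,-325,120,41)
E
```

```text
t 47.95 pos [ 560.9 -285.6  219.2] rad tilt 0.0036 tan tilt -0.0322 q [-0.548  0.29   1.301 -0.032  1.545  1.807] qd [-0.42  0.22 -0.2  -0.    0.01  0.43]
grasp [ 560.  -288.   141.3]
t 47.95 pos [ 560.9 -285.6  219.2] yaw -134.92 down [-0.011 -0.03  -0.999] q6 1.81 F [ 0.4 -0.1 -0.6] w 75.1
twist total 0.071 per 0.071 n 1
[13.3, 22.2, 38.1]
```

jog_arm([
  {"claw":0.8,"translation":[7,4,18],"twist":0.04},
  {"claw":0.8,"translation":[4,6,12],"twist":0.03},
  {"claw":0.8,"translation":[1,4,4],"twist":0},
  {"claw":0.8,"translation":[0,0,0],"twist":0},
])

```text
t: 48.35
tool_pos: [0.5706, -0.3257, 0.1962]
tcp_rot: [-0.698, 1.811, -1.839]
force: [0.1, -0.5, -0.5]
width: 0.799
```

```bash
python3 - <<'E'
from h import *
tilt();gg(577.3,-325,70,41)
E
```

```text
t 48.35 pos [ 570.6 -325.7  196.2] rad tilt -0.0094 tan tilt -0.0332 q [-0.592  0.369  1.244 -0.034  1.535  1.849] qd [-0.01  0.01  0.01  0.    0.    0.01]
grasp [ 568.7 -327.6  118.2]
t 48.35 pos [ 570.6 -325.7  196.2] yaw -139.8 down [-0.025 -0.024 -0.999] q6 1.85 F [ 0.1 -0.5 -0.5] w 75.1
twist total -0.014 per -0.007 n 2
[-5.0, 24.0, 1.7]
[-5.0, 24.0, 1.8]
```

jog_arm([
  {"claw":0.8,"translation":[-4,12,1],"twist":-0.014},
  {"claw":0.8,"translation":[-4,20,2],"twist":0},
  {"claw":0.8,"translation":[-2,12,1],"twist":0},
  {"claw":0.8,"translation":[0,4,0],"twist":0},
  {"claw":0.8,"translation":[0,0,0],"twist":0},
])

```text
t: 48.85
tool_pos: [0.5804, -0.3188, 0.1439]
tcp_rot: [-0.716, 1.8, -1.822]
force: [0.5, -0.9, 0.1]
width: 0.803
```

```bash
python3 - <<'E'
from h import *
tilt();gg(577.3,-325,31,41)
p,d=env.camera('scene');W=cloud('scene',d);blob('scene',p,W,(.577,-.325),.05,.031,.045,lab='A')
crop(np.clip(p.astype(float)*1.8,0,255).astype(np.uint8),160,115,90,75,8,'pics/r.png')
E
```

```text
t 48.85 pos [ 580.4 -318.8  143.9] rad tilt -0.0125 tan tilt -0.0318 q [-0.575  0.415  1.289 -0.033  1.447  1.847] qd [ 0.01 -0.    0.    0.   -0.   -0.  ]
grasp [ 578.3 -320.5   65.9]
t 48.85 pos [ 580.4 -318.8  143.9] yaw -138.55 down [-0.026 -0.022 -0.999] q6 1.85 F [ 0.5 -0.9  0.1] w 75.5
twist total 0.008 per 0.008 n 1
[2.5, 35.0, 2.7]
A scene 85 mean [ 573.  -319.8   35.8] rect [ 575.  -319.8] [48.6 25. ] 46.2
```

jog_arm([
  {"claw":0.8,"translation":[1.5,12,1.5],"twist":0.008},
  {"claw":0.8,"translation":[1,14,1],"twist":0},
  {"claw":0.8,"translation":[0,7,0],"twist":0},
  {"claw":0.8,"translation":[0,2,0],"twist":0},
  {"claw":0.8,"translation":[0,0,0],"twist":0},
])

```text
t: 49.4
tool_pos: [0.5798, -0.3241, 0.1084]
tcp_rot: [-0.707, 1.802, -1.83]
force: [0.2, 0.9, -1.4]
width: 0.799
```

```bash
python3 - <<'E'
from h import *
tilt();gg(577.3,-325,31,41)
E
```

```text
t 49.4 pos [ 579.8 -324.1  108.4] rad tilt -0.0083 tan tilt -0.0322 q [-0.583  0.445  1.322 -0.033  1.381  1.851] qd [-0.  0.  0.  0. -0. -0.]
grasp [ 578.  -325.9   30.5]
t 49.4 pos [ 579.8 -324.1  108.4] yaw -139.05 down [-0.023 -0.024 -0.999] q6 1.85 F [ 0.2  0.9 -1.4] w 75.1
twist total -0.001 per -0.001 n 1
[-0.1, -0.6, -1.2]
```

jog_arm([
  {"claw":0,"translation":[0,0,-1],"twist":0},
  {"claw":0,"translation":[0,0,0],"twist":0},
  {"claw":0,"translation":[0,0,0],"twist":0},
  {"claw":0,"translation":[0,0,0],"twist":0},
  {"claw":0,"translation":[0,0,0],"twist":0},
])

```text
t: 49.9
tool_pos: [0.5795, -0.3236, 0.1096]
tcp_rot: [-0.705, 1.8, -1.831]
force: [-0.9, 0.5, -2.4]
width: 0.532
```

```bash
python3 - <<'E'
from h import *
tilt();gg(577.3,-325,31,41)
E
```

```text
t 49.9 pos [ 579.5 -323.6  109.6] rad tilt -0.0063 tan tilt -0.0323 q [-0.582  0.442  1.323 -0.033  1.38   1.851] qd [ 0. -0.  0. -0. -0. -0.]
grasp [ 577.8 -325.6   31.6]
t 49.9 pos [ 579.5 -323.6  109.6] yaw -139.07 down [-0.021 -0.025 -0.999] q6 1.85 F [-0.9  0.5 -2.4] w 50.0
twist total -0.001 per -0.001 n 1
[-0.0, 0.6, -0.8]
```

jog_arm([
  {"claw":0,"translation":[0,-10,0],"twist":0},
  {"claw":0,"translation":[0,-20,0],"twist":0},
  {"claw":0,"translation":[0,-25,0],"twist":0},
  {"claw":0,"translation":[0,-25,0],"twist":0},
  {"claw":0,"translation":[0,-15,0],"twist":-0.04},
])

```text
t: 50.4
tool_pos: [0.5801, -0.3201, 0.2053]
tcp_rot: [-0.743, 1.782, -1.798]
force: [-0.5, -0.0, -0.6]
width: 0.535
```

```bash
cat >>h.py <<'E'
def path(x,y,z,yaw,n,sym=True):
    s,R,p=st();d=R[:,1]*78;D=np.array([x,y,z])-(p*1000+d)
    cy=np.degrees(np.arctan2(R[1,0],R[0,0]));dy=yaw-cy;dy=(dy+90)%180-90 if sym else (dy+180)%360-180;tw=-np.radians(dy)
    w=np.array([.5]+[1]*(n-2)+[.6]);w=w/w.sum();c=0
    for i in range(n):
        print((R_.from_rotvec([0,tw*c,0]).as_matrix().T@R.T@D*w[i]).round(1).tolist(),round(tw*w[i],3));c+=w[i]
E
python3 - <<'E'
from h import *
tilt();gg(545,-20,110,91.1);path(545,-20,110,91.1,12)
E
```

```text
t 50.4 pos [ 580.1 -320.1  205.3] rad tilt -0.0153 tan tilt -0.0314 q [-0.577  0.38   1.212 -0.032  1.563  1.809] qd [ 0.01 -0.07 -0.2   0.    0.29 -0.42]
grasp [ 577.9 -321.6  127.3]
t 50.4 pos [ 580.1 -320.1  205.3] yaw -136.7 down [-0.029 -0.02  -0.999] q6 1.81 F [-0.5 -0.  -0.6] w 50.3
twist total -0.834 per -0.119 n 7
[-26.2, 1.7, -34.6]
[-30.1, 1.7, -31.2]
[-33.6, 1.7, -27.4]
[-36.6, 1.7, -23.2]
[-39.1, 1.7, -18.7]
[-41.1, 1.7, -13.9]
[-42.5, 1.7, -8.9]
[-8.3, 0.5, -10.9] -0.038
[-17.3, 1.1, -21.2] -0.075
[-18.9, 1.1, -19.8] -0.075
[-20.3, 1.1, -18.3] -0.075
[-21.6, 1.1, -16.8] -0.075
[-22.8, 1.1, -15.1] -0.075
[-23.9, 1.1, -13.3] -0.075
[-24.8, 1.1, -11.5] -0.075
[-25.6, 1.1, -9.6] -0.075
[-26.3, 1.1, -7.6] -0.075
[-26.8, 1.1, -5.7] -0.075
[-16.3, 0.7, -2.2] -0.045
```

jog_arm([
  {"claw":0,"translation":[-8,0,-11],"twist":-0.04},
  {"claw":0,"translation":[-17,0,-21],"twist":-0.075},
  {"claw":0,"translation":[-19,0,-20],"twist":-0.075},
  {"claw":0,"translation":[-20,0,-18],"twist":-0.075},
  {"claw":0,"translation":[-22,0,-17],"twist":-0.075},
])

```text
t: 50.9
tool_pos: [0.5648, -0.1946, 0.2053]
tcp_rot: [-0.988, 1.544, -1.556]
force: [0.9, -0.4, -0.5]
width: 0.529
```

jog_arm([
  {"claw":0,"translation":[-23,0,-15],"twist":-0.075},
  {"claw":0,"translation":[-24,0,-13],"twist":-0.075},
  {"claw":0,"translation":[-25,0,-11],"twist":-0.075},
  {"claw":0,"translation":[-26,0,-10],"twist":-0.075},
  {"claw":0,"translation":[-26,0,-8],"twist":-0.075},
])

```text
t: 51.4
tool_pos: [0.542, -0.0477, 0.1985]
tcp_rot: [-1.214, 1.271, -1.257]
force: [-0.4, 0.7, -1.9]
width: 0.534
```

```bash
python3 - <<'E'
from h import *
tilt();gg(545.3,-19,110,91.1)
E
```

```text
t 51.4 pos [542.  -47.7 198.5] rad tilt -0.0292 tan tilt -0.0202 q [-0.181  0.134  1.528 -0.023  1.507  1.457] qd [ 0.49 -0.16  0.21  0.02 -0.02 -0.3 ]
grasp [539.6 -49.  120.6]
t 51.4 pos [542.  -47.7 198.5] yaw -93.75 down [-0.031 -0.018 -0.999] q6 1.46 F [-0.4  0.7 -1.9] w 50.2
twist total -0.085 per -0.085 n 1
[-30.5, 9.8, 4.1]
```

jog_arm([
  {"claw":0,"translation":[-15,5,3],"twist":-0.05},
  {"claw":0,"translation":[-8,8,2],"twist":-0.035},
  {"claw":0,"translation":[-3,8,1],"twist":0},
  {"claw":0,"translation":[0,4,0],"twist":0},
  {"claw":0,"translation":[0,0,0],"twist":0},
])

```text
t: 51.9
tool_pos: [0.5442, -0.0158, 0.1683]
tcp_rot: [-1.262, 1.206, -1.18]
force: [1.0, -0.6, -1.2]
width: 0.533
```

```bash
python3 - <<'E'
from h import *
tilt();gg(545.3,-19,60,91.1)
E
```

```text
t 51.9 pos [544.2 -15.8 168.3] rad tilt -0.0364 tan tilt -0.0168 q [-0.124  0.16   1.561 -0.02   1.455  1.419] qd [-0.    0.    0.01 -0.   -0.    0.  ]
grasp [541.3 -17.   90.4]
t 51.9 pos [544.2 -15.8 168.3] yaw -88.2 down [-0.037 -0.016 -0.999] q6 1.42 F [ 1.  -0.6 -1.2] w 50.1
twist total 0.012 per 0.012 n 1
[1.6, 30.3, 5.1]
```

jog_arm([
  {"claw":0,"translation":[0.8,10,2],"twist":0.012},
  {"claw":0,"translation":[0.8,12,2],"twist":0},
  {"claw":0,"translation":[0,7,1],"twist":0},
  {"claw":0,"translation":[0,2,0],"twist":0},
  {"claw":0,"translation":[0,0,0],"twist":0},
])

```text
t: 52.4
tool_pos: [0.5483, -0.0207, 0.1336]
tcp_rot: [-1.255, 1.22, -1.193]
force: [-0.8, -0.1, -1.8]
width: 0.534
```

```bash
python3 - <<'E'
from h import *
tilt();gg(545.3,-19,45,91.1)
p,d=env.camera('scene');crop(np.clip(p.astype(float)*1.8,0,255).astype(np.uint8),230,185,80,68,10,'pics/s.png')
E
```

```text
t 52.4 pos [548.3 -20.7 133.6] rad tilt -0.0377 tan tilt -0.0176 q [-0.131  0.2    1.588 -0.021  1.39   1.43 ] qd [-0.    0.01  0.   -0.   -0.    0.  ]
grasp [545.3 -22.   55.6]
t 52.4 pos [548.3 -20.7 133.6] yaw -89.23 down [-0.038 -0.016 -0.999] q6 1.43 F [-0.8 -0.1 -1.8] w 50.2
twist total -0.006 per -0.006 n 1
[-3.2, 10.6, 0.4]
```

```bash
python3 -c "
from h import *
f=lambda u,v,z:(px2w('scene',230+(u+.5)/10-.5,185+(v+.5)/10-.5,z)*1000).round(1)
print('B',f(260,550,.006),f(120,407,.006));print('A',f(404,409,.024),f(265,272,.024))
"
```

```text
B [615.5  11.7   6. ] [616.2 -51.4   6. ]
A [562.3   9.3  24. ] [563.  -52.5  24. ]
```

jog_arm([
  {"claw":0,"translation":[-1.5,4,2],"twist":-0.006},
  {"claw":0,"translation":[-0.5,3,0.7],"twist":0},
  {"claw":0,"translation":[0,2,0],"twist":0},
  {"claw":0,"translation":[0,0,0],"twist":0},
])

```text
t: 52.85
tool_pos: [0.5516, -0.0186, 0.1251]
tcp_rot: [-1.257, 1.213, -1.189]
force: [0.2, -0.2, -1.5]
width: 0.536
```

```bash
python3 - <<'E'
from h import *
tilt();gg(547.5,-20,40,91.1)
p,d=env.camera('scene');crop(np.clip(p.astype(float)*1.8,0,255).astype(np.uint8),230,185,80,68,10,'pics/s2.png')
E
```

```text
t 52.85 pos [551.6 -18.6 125.1] rad tilt -0.035 tan tilt -0.0177 q [-0.127  0.213  1.591 -0.021  1.372  1.429] qd [ 0. -0. -0.  0. -0.  0.]
grasp [548.8 -19.9  47.1]
t 52.85 pos [551.6 -18.6 125.1] yaw -88.84 down [-0.036 -0.016 -0.999] q6 1.43 F [ 0.2 -0.2 -1.5] w 50.4
twist total 0.001 per 0.001 n 1
[-0.0, 7.2, -1.1]
```

```bash
python3 -c "
from h import *
f=lambda u,v,z:(px2w('scene',230+(u+.5)/10-.5,185+(v+.5)/10-.5,z)*1000).round(1)
print('A',f(402,434,.0155),f(250,300,.0155),f(262,285,.0215))
"
```

```text
A [564.3  10.9  15.5] [568.6 -52.5  15.5] [565.3 -51.   21.5]
```

jog_arm([
  {"claw":0,"translation":[0,3,0],"twist":0},
  {"claw":0,"translation":[0,3,0],"twist":0},
  {"claw":0,"translation":[0,2,0],"twist":0},
  {"claw":0,"translation":[0,0,0],"twist":0},
])

```text
t: 53.3
tool_pos: [0.5515, -0.0187, 0.117]
tcp_rot: [-1.256, 1.212, -1.19]
force: [0.4, 0.2, -1.5]
width: 0.533
```

```bash
python3 - <<'E'
from h import *
tilt();gg(547.5,-20,39,91.1)
E
```

```text
t 53.3 pos [551.5 -18.7 117. ] rad tilt -0.0339 tan tilt -0.0178 q [-0.127  0.22   1.599 -0.021  1.354  1.429] qd [ 0.  0. -0. -0. -0. -0.]
grasp [548.8 -20.   39.1]
t 53.3 pos [551.5 -18.7 117. ] yaw -88.83 down [-0.035 -0.017 -0.999] q6 1.43 F [ 0.4  0.2 -1.5] w 50.1
twist total 0.001 per 0.001 n 1
[-0.0, 0.1, -1.3]
```

Bottom at ~7.5 mm (floor 6): in the pocket. Release and rise.

jog_arm([
  {"claw":0.7,"translation":[0,0,0],"twist":0},
  {"claw":0.7,"translation":[0,0,0],"twist":0},
  {"claw":0.7,"translation":[0,0,0],"twist":0},
  {"claw":0.7,"translation":[0,-6,0],"twist":0},
  {"claw":0.7,"translation":[0,-20,0],"twist":0},
])

```text
t: 53.8
tool_pos: [0.5512, -0.0182, 0.1419]
tcp_rot: [-1.259, 1.216, -1.187]
force: [-0.1, -0.3, 0.3]
width: 0.697
```

jog_arm([
  {"claw":0.6,"translation":[0,-25,0],"twist":0},
  {"claw":0.6,"translation":[0,-25,-5],"twist":0},
  {"claw":0.6,"translation":[0,-20,-15],"twist":0},
  {"claw":0.6,"translation":[0,-8,-25],"twist":0},
  {"claw":0.6,"translation":[0,0,-25],"twist":0},
])

```text
t: 54.3
tool_pos: [0.4863, -0.0186, 0.2315]
tcp_rot: [-1.253, 1.207, -1.193]
force: [0.1, -0.5, 0.2]
width: 0.6
```

```bash
python3 - <<'E'
from h import *
tilt();gg(430,-21,90,91.1)
for n in('scene','top'):
    p,d=env.camera(n);W=cloud(n,d);blob(n,p,W,(.595,-.019),.035,.036,.055,lab='B');blob(n,p,W,(.546,-.020),.028,.036,.055,lab='A')
    if n=='scene': crop(np.clip(p.astype(float)*1.8,0,255).astype(np.uint8),225,180,90,70,8,'pics/u.png')
E
```

```text
t 54.3 pos [486.3 -18.6 231.5] rad tilt -0.0284 tan tilt -0.0185 q [-0.144 -0.013  1.616 -0.021  1.565  1.407] qd [-0.08 -0.58  0.54 -0.    0.01 -0.08]
grasp [484.  -20.  153.6]
t 54.3 pos [486.3 -18.6 231.5] yaw -88.82 down [-0.029 -0.017 -0.999] q6 1.41 F [ 0.1 -0.5  0.2] w 56.4
twist total 0.001 per 0.001 n 2
[-0.6, 32.6, -26.1]
[-0.6, 32.6, -26.1]
B scene 198 mean [600.3 -17.5  41.8] rect [599.4 -18.4] [36.3 53.6] 0.5
A scene 185 mean [549.5 -19.   42. ] rect [550.3 -19.9] [52.5 38.6] 89.8
B top 232 mean [596.8 -18.7  42.1] rect [597.  -18.9] [34.6 47.7] 1.5
A top none
```

jog_arm([
  {"claw":0.6,"translation":[0,8,-20],"twist":0},
  {"claw":0.6,"translation":[0,18,-15],"twist":0},
  {"claw":0.6,"translation":[0,18,-7],"twist":0},
  {"claw":0.6,"translation":[0,10,0],"twist":0},
  {"claw":0.6,"translation":[0,0,0],"twist":0},
])

```text
t: 54.9
tool_pos: [0.4435, -0.0205, 0.1789]
tcp_rot: [-1.248, 1.203, -1.197]
force: [-0.1, -0.3, 0.9]
width: 0.603
```

```bash
python3 - <<'E'
from h import *
tilt();gg(430,-21.2,42,91.1)
E
```

```text
t 54.9 pos [443.5 -20.5 178.9] rad tilt -0.0218 tan tilt -0.0189 q [-0.162 -0.079  1.787 -0.021  1.453  1.392] qd [ 0.   -0.   -0.02  0.    0.    0.  ]
grasp [441.7 -21.9 100.9]
t 54.9 pos [443.5 -20.5 178.9] yaw -88.86 down [-0.023 -0.018 -1.   ] q6 1.39 F [-0.1 -0.3  0.9] w 56.7
twist total 0.001 per 0.0 n 2
[-1.0, 29.6, -5.2]
[-1.0, 29.6, -5.2]
```

jog_arm([
  {"claw":0.6,"translation":[-0.5,10,-3],"twist":0},
  {"claw":0.6,"translation":[-0.5,20,-4],"twist":0},
  {"claw":0.6,"translation":[-0.5,16,-3],"twist":0},
  {"claw":0.6,"translation":[0,9,0],"twist":0},
  {"claw":0.6,"translation":[0,3,0],"twist":0},
])

```text
t: 55.4
tool_pos: [0.4363, -0.0206, 0.121]
tcp_rot: [-1.244, 1.197, -1.2]
force: [-0.0, 0.6, 0.6]
width: 0.601
```

```bash
python3 - <<'E'
from h import *
tilt();gg(430,-21.2,42,91.1)
E
```

```text
t 55.4 pos [436.3 -20.6 121. ] rad tilt -0.0149 tan tilt -0.0195 q [-0.165 -0.044  1.877 -0.022  1.321  1.392] qd [ 0.    0.04  0.02 -0.   -0.07  0.  ]
grasp [435.1 -22.1  43. ]
t 55.4 pos [436.3 -20.6 121. ] yaw -88.85 down [-0.016 -0.019 -1.   ] q6 1.39 F [-0.   0.6  0.6] w 56.5
twist total 0.001 per 0.001 n 1
[-1.0, 1.1, -5.1]
```

jog_arm([
  {"claw":0,"translation":[-1,0,-1],"twist":0},
  {"claw":0,"translation":[0,0,0],"twist":0},
  {"claw":0,"translation":[0,0,0],"twist":0},
  {"claw":0,"translation":[0,0,0],"twist":0},
  {"claw":0,"translation":[0,0,0],"twist":0},
], grip_force=55)

```text
t: 55.9
tool_pos: [0.4375, -0.0198, 0.1233]
tcp_rot: [-1.241, 1.194, -1.203]
force: [0.3, 0.4, 0.8]
width: 0.212
```

jog_arm([
  {"claw":0,"translation":[0,0,0],"twist":0},
  {"claw":0,"translation":[0,0,0],"twist":0},
  {"claw":0,"translation":[0,0,0],"twist":0},
])

```text
t: 56.2
tool_pos: [0.4377, -0.0194, 0.124]
tcp_rot: [-1.24, 1.193, -1.202]
force: [-0.4, -0.0, -0.2]
width: 0.123
```

```bash
python3 - <<'E'
from h import *
tilt();gg(472,39.5,44,87.75);path(472,39.5,44,87.75,10)
E
```

```text
t 56.2 pos [437.7 -19.4 124. ] rad tilt -0.0097 tan tilt -0.0186 q [-0.162 -0.047  1.874 -0.02   1.323  1.393] qd [-0. -0.  0.  0.  0. -0.]
grasp [436.8 -20.8  46. ]
t 56.2 pos [437.7 -19.4 124. ] yaw -88.83 down [-0.01  -0.018 -1.   ] q6 1.39 F [-0.4 -0.  -0.2] w 11.6
twist total 0.06 per 0.03 n 2
[-29.8, 0.3, 18.2]
[-30.3, 0.3, 17.3]
[-3.3, 0.0, 2.0] 0.003
[-6.6, 0.1, 4.0] 0.007
[-6.6, 0.1, 3.9] 0.007
[-6.6, 0.1, 3.9] 0.007
[-6.6, 0.1, 3.8] 0.007
[-6.7, 0.1, 3.8] 0.007
[-6.7, 0.1, 3.8] 0.007
[-6.7, 0.1, 3.7] 0.007
[-6.7, 0.1, 3.7] 0.007
[-4.1, 0.0, 2.2] 0.004
```

jog_arm([
  {"claw":0,"translation":[-3.3,0,2],"twist":0.003},
  {"claw":0,"translation":[-6.6,0,4],"twist":0.007},
  {"claw":0,"translation":[-6.6,0,4],"twist":0.007},
  {"claw":0,"translation":[-6.6,0,4],"twist":0.007},
  {"claw":0,"translation":[-6.6,0,4],"twist":0.007},
])

```text
t: 56.7
tool_pos: [0.4537, 0.0058, 0.1245]
tcp_rot: [-1.236, 1.221, -1.24]
force: [-3.5, -4.5, 3.5]
width: 0.126
```

```bash
python3 - <<'E'
from h import *
tilt();gg(473.5,39.5,46,87.75)
E
```

```text
t 56.7 pos [453.7   5.8 124.5] rad tilt -0.0174 tan tilt -0.0321 q [-0.093 -0.007  1.834 -0.035  1.329  1.506] qd [ 0.15  0.1  -0.1  -0.03  0.01  0.25]
grasp [452.4   3.3  46.6]
t 56.7 pos [453.7   5.8 124.5] yaw -91.12 down [-0.017 -0.032 -0.999] q6 1.51 F [-3.5 -4.5  3.5] w 11.8
twist total 0.02 per 0.02 n 1
[-36.6, -1.0, 20.4]
```

jog_arm([
  {"claw":0,"translation":[-6.6,0,4],"twist":0.004},
  {"claw":0,"translation":[-6.6,0,4],"twist":0.004},
  {"claw":0,"translation":[-6.6,0,4],"twist":0.004},
  {"claw":0,"translation":[-6.6,0,4],"twist":0.004},
  {"claw":0,"translation":[-6.6,0,3],"twist":0.004},
])

```text
t: 57.2
tool_pos: [0.4739, 0.0339, 0.1251]
tcp_rot: [-1.234, 1.236, -1.273]
force: [-3.3, -3.9, 2.9]
width: 0.125
```

```bash
cat > trayfit.py <<'E'
from h import *
def run(tag):
    tilt();gg(473.5,39.5,46,87.75)
    p,d=env.camera('scene');p=np.clip(p.astype(float)*1.8,0,255).astype(np.uint8);crop(p,150,150,160,130,5,f'pics/{tag}s.png')
    q,d2=env.camera('top');q=np.clip(q.astype(float)*1.6,0,255).astype(np.uint8);crop(q,235,130,85,120,6,f'pics/{tag}t.png')
    W=cloud('top',d2);blob('top',q,W,(.62,.03),.06,.037,.05,lab='mods')
    W=cloud('scene',d);blob('scene',q,W,(.62,.03),.06,.037,.05,lab='mods')
E
python3 -c "
import trayfit;trayfit.run('v')"
```

```text
t 57.2 pos [473.9  33.9 125.1] rad tilt -0.0224 tan tilt -0.0458 q [-0.022  0.043  1.782 -0.049  1.335  1.61 ] qd [ 0.13  0.09 -0.09 -0.03  0.02  0.2 ]
grasp [472.4  30.2  47.2]
t 57.2 pos [473.9  33.9 125.1] yaw -92.84 down [-0.019 -0.047 -0.999] q6 1.61 F [-3.3 -3.9  2.9] w 11.8
twist total -0.01 per -0.01 n 1
[-9.4, 0.7, 0.6]
mods top 228 mean [632.2  19.2  44. ] rect [632.5  19.2] [49.9 36.3] 85.7
mods scene 211 mean [635.   19.2  43.3] rect [634.4  18.7] [52.4 36.7] 84.4
```

jog_arm([
  {"claw":0,"translation":[-4,0.5,0],"twist":-0.01},
  {"claw":0,"translation":[-4,0,0],"twist":-0.01},
  {"claw":0,"translation":[-3,0,0],"twist":-0.01},
  {"claw":0,"translation":[0,0,0],"twist":0},
])

```text
t: 57.7
tool_pos: [0.4762, 0.0428, 0.1252]
tcp_rot: [-1.247, 1.209, -1.257]
force: [0.6, -1.5, 1.8]
width: 0.121
```

```bash
python3 -c "
import trayfit;trayfit.run('w')"
```

```text
t 57.7 pos [476.2  42.8 125.2] rad tilt -0.0179 tan tilt -0.0508 q [-1.000e-03  4.700e-02  1.778e+00 -5.400e-02  1.331e+00  1.604e+00] qd [-0. -0.  0.  0. -0.  0.]
grasp [475.2  38.7  47.3]
t 57.7 pos [476.2  42.8 125.2] yaw -91.19 down [-0.013 -0.052 -0.999] q6 1.6 F [ 0.6 -1.5  1.8] w 11.4
twist total 0.018 per 0.018 n 1
[-0.8, 1.3, -1.7]
mods top 227 mean [585.   32.4  44. ] rect [584.9  32.4] [49.9 36. ] 86.5
mods scene 222 mean [638.3  32.7  43.4] rect [637.3  31.9] [51.4 37.9] 88.0
```

```bash
python3 -c "
from h import *
f=lambda u,v,z:px2w('top',235+(u+.5)/6-.5,130+(v+.5)/6-.5,z)*1000
an=lambda a,b:round(np.degrees(np.arctan2((b-a)[1],(b-a)[0])),2)
A,B,C,D=[f(*q,.014) for q in[(189,238),(351,244),(331,578),(170,578)]]
print('front mid',((A+B)/2).round(1),an(D,A),an(C,B),an(B,A)-90)
E,F=f(147,150,.074),f(385,162,.074);print('roof front',((E+F)/2).round(1),an(F,E)-90)
G,H=f(147,213,.03),f(390,232,.03);print('guide tips',G,H)
"
```

```text
front mid [706.7  26.4  14. ] -1.33 -1.89 -0.6299999999999955
roof front [734.6  28.4  74. ] -1.4399999999999977
guide tips [715.56191256  84.90364449  30.        ] [709.4618189  -30.66781794  30.        ]
```

jog_arm([
  {"claw":0,"translation":[-3.5,0.5,0],"twist":0.006},
  {"claw":0,"translation":[-3.5,0.5,0],"twist":0.007},
  {"claw":0,"translation":[0,0,0],"twist":0},
])

```text
t: 58.1
tool_pos: [0.4765, 0.0478, 0.1255]
tcp_rot: [-1.244, 1.217, -1.273]
force: [1.8, -2.2, -1.4]
width: 0.126
```

```bash
python3 -c "
import trayfit;trayfit.run('x')"
```

```text
t 58.1 pos [476.5  47.8 125.5] rad tilt -0.0188 tan tilt -0.0564 q [ 0.012  0.049  1.775 -0.06   1.332  1.633] qd [-0.    0.    0.   -0.01  0.   -0.  ]
grasp [475.5  43.2  47.6]
t 58.1 pos [476.5  47.8 125.5] yaw -92.04 down [-0.013 -0.058 -0.998] q6 1.63 F [ 1.8 -2.2 -1.4] w 11.9
twist total 0.004 per 0.004 n 1
[3.7, 1.9, -1.9]
mods top 229 mean [585.1  35.5  44. ] rect [585.2  35.5] [50.  35.9] 86.3
mods scene 219 mean [638.1  34.9  43.5] rect [638.2  33.3] [54.  37.2] 84.9
```

jog_arm([
  {"claw":0,"translation":[0,0.6,6],"twist":0},
  {"claw":0,"translation":[0,0.6,12],"twist":0},
  {"claw":0,"translation":[0,0,12],"twist":0},
  {"claw":0,"translation":[0,0,12],"twist":0},
  {"claw":0,"translation":[0,0,12],"twist":0},
])

```text
t: 58.7
tool_pos: [0.5135, 0.0484, 0.1236]
tcp_rot: [-1.285, 1.255, -1.238]
force: [-24.1, -4.0, 19.7]
width: 0.124
```

```bash
python3 -c "
from h import *
s,R,p=st();g=p*1000+78*R[:,1];L=28.9+(734-g[0])*.0393;print('axis y at grasp',L.round(1),'home grasp',693.5+6.5)
tilt();gg(700,30.5,46,87.75)"
```

```text
axis y at grasp 37.8 home grasp 700.0
t 58.7 pos [513.5  48.4 123.6] rad tilt -0.0734 tan tilt -0.0462 q [ 0.01   0.16   1.658 -0.053  1.394  1.621] qd [-0.    0.24 -0.25  0.    0.22 -0.02]
grasp [508.1  44.3  45.9]
t 58.7 pos [513.5  48.4 123.6] yaw -91.58 down [-0.069 -0.053 -0.996] q6 1.62 F [-24.1  -4.   19.7] w 11.7
twist total 0.012 per 0.002 n 5
[1.7, -2.5, 38.4]
[1.6, -2.5, 38.4]
[1.5, -2.5, 38.4]
[1.4, -2.5, 38.4]
[1.3, -2.5, 38.4]
```

```bash
python3 -c "
import trayfit;trayfit.run('y')"
```

```text
t 58.7 pos [513.5  48.4 123.6] rad tilt -0.0734 tan tilt -0.0462 q [ 0.01   0.16   1.658 -0.053  1.394  1.621] qd [-0.    0.24 -0.25  0.    0.22 -0.02]
grasp [508.1  44.3  45.9]
t 58.7 pos [513.5  48.4 123.6] yaw -91.58 down [-0.069 -0.053 -0.996] q6 1.62 F [-24.1  -4.   19.7] w 11.7
twist total 0.012 per 0.012 n 1
[5.8, 2.5, -34.4]
mods top 207 mean [660.4  37.2  44.1] rect [661.8  38. ] [49.9 34.5] 87.3
mods scene 215 mean [615.9  40.1  43.2] rect [615.1  39.3] [51.3 36.5] 87.2
```

```bash
python3 -c "
from h import *
f=lambda u,v,z:px2w('top',235+(u+.5)/6-.5,130+(v+.5)/6-.5,z)*1000
an=lambda a,b:round(np.degrees(np.arctan2((b-a)[1],(b-a)[0])),2)
A,B,C,D=[f(*q,.014) for q in[(171,194),(336,200),(327,420),(161,420)]]
print('front',A.round(1),B.round(1),an(D,A),an(C,B))
for q in[(172,175),(150,205),(140,205),(362,180),(385,228)]:print('guide',q,f(*q,.02).round(1))
print('B lid old frames',px2w('top',235+(241+.5)/6-.5,130+(393)/6-.5,.042)*1000)
"
```

```text
front [728.4  74.6  14. ] [727.6  -4.8  14. ] -0.63 -0.79
guide (172, 175) [736.4  74.2  20. ]
guide (150, 205) [721.5  84.2  20. ]
guide (140, 205) [721.4  89.   20. ]
guide (362, 180) [736.4 -16.9  20. ]
guide (385, 228) [713.3 -28.5  20. ]
B lid old frames [629.14897972  37.37726485  42.        ]
```

jog_arm([
  {"claw":0,"translation":[0,-1,-6],"twist":0},
  {"claw":0,"translation":[0,0,-8],"twist":0.01},
  {"claw":0,"translation":[0,0,-4],"twist":0.015},
  {"claw":0,"translation":[0,0,0],"twist":0.015},
  {"claw":0,"translation":[0,0,0],"twist":0},
])

```text
t: 59.3
tool_pos: [0.4945, 0.0524, 0.1236]
tcp_rot: [-1.261, 1.286, -1.262]
force: [0.9, 0.3, -0.2]
width: 0.126
```

```bash
python3 -c "
import trayfit;trayfit.run('z')"
```

```text
t 59.3 pos [494.5  52.4 123.6] rad tilt -0.0728 tan tilt -0.0377 q [ 0.014  0.12   1.703 -0.045  1.388  1.663] qd [ 0.   -0.    0.    0.   -0.01 -0.  ]
grasp [489.2  48.9  45.9]
t 59.3 pos [494.5  52.4 123.6] yaw -93.8 down [-0.068 -0.045 -0.997] q6 1.66 F [ 0.9  0.3 -0.2] w 11.8
twist total -0.027 per -0.027 n 1
[10.4, 1.4, -15.0]
mods top 227 mean [642.2  37.2  43.8] rect [642.8  37.8] [49.8 36.2] 86.0
mods scene 223 mean [596.4  41.6  43.1] rect [595.1  40.4] [52.6 37.5] 86.4
```

jog_arm([
  {"claw":0,"translation":[3,0,0],"twist":-0.006},
  {"claw":0,"translation":[4,0,0],"twist":-0.007},
  {"claw":0,"translation":[3,0,0],"twist":-0.007},
  {"claw":0,"translation":[0,0,0],"twist":0},
])

```text
t: 59.8
tool_pos: [0.4941, 0.0425, 0.1235]
tcp_rot: [-1.271, 1.272, -1.242]
force: [-0.5, 2.2, -0.7]
width: 0.124
```

```bash
python3 -c "
import trayfit;trayfit.run('za')"
```

```text
t 59.8 pos [494.1  42.5 123.5] rad tilt -0.0726 tan tilt -0.0368 q [-0.006  0.117  1.706 -0.044  1.387  1.619] qd [-0.  0.  0. -0.  0. -0.]
grasp [488.7  39.1  45.8]
t 59.8 pos [494.1  42.5 123.5] yaw -92.49 down [-0.069 -0.043 -0.997] q6 1.62 F [-0.5  2.2 -0.7] w 11.6
twist total -0.004 per -0.004 n 1
[0.3, 0.8, -15.2]
mods top 222 mean [641.9  32.1  43.4] rect [642.3  32.6] [48.6 36.8] 89.2
mods scene 221 mean [645.6  33.3  43.2] rect [644.7  31.4] [53.1 36.2] 88.3
```

```bash
python3 -c "
from h import *
path(488.7+100,39.1-3.93,46.0,87.6,10)"
```

```text
[-0.0, -0.4, 5.5] -0.0
[-0.0, -0.8, 11.0] -0.0
[-0.0, -0.8, 11.0] -0.0
[-0.0, -0.8, 11.0] -0.0
[-0.0, -0.8, 11.0] -0.0
[-0.0, -0.8, 11.0] -0.0
[-0.0, -0.8, 11.0] -0.0
[-0.0, -0.8, 11.0] -0.0
[-0.0, -0.8, 11.0] -0.0
[-0.0, -0.5, 6.6] -0.0
```

jog_arm([
  {"claw":0,"translation":[0,-0.4,5],"twist":0.005},
  {"claw":0,"translation":[0,-0.7,10],"twist":0.005},
  {"claw":0,"translation":[0,-0.7,10],"twist":0},
])

```text
t: 60.2
tool_pos: [0.5152, 0.0412, 0.1234]
tcp_rot: [-1.277, 1.29, -1.245]
force: [-17.8, 1.8, 8.2]
width: 0.124
```

```bash
cat >>h.py <<'E'
def prog(n=5):
    s,R,p=st();g=p*1000+78*R[:,1];L=28.7+(734-g[0])*.0393;print('axis y',L.round(1),'grasp',g.round(1),'F',s['force'].round(1))
    tilt();X=min(700,g[0]+n*10);path(X,28.7+(734-X)*.0393,46.0,87.75,n)
E
python3 -c "
from h import *
prog()"
```

```text
axis y 37.6 grasp [508.7  37.8  45.7] F [-17.8   1.8   8.2]
t 60.2 pos [515.2  41.2 123.4] rad tilt -0.0863 tan tilt -0.0368 q [-0.008  0.169  1.648 -0.045  1.408  1.628] qd [-0.01  0.21 -0.21  0.01  0.22 -0.01]
[-0.1, -0.5, 6.1] -0.002
[-0.1, -1.1, 12.2] -0.004
[-0.1, -1.1, 12.2] -0.004
[-0.0, -1.1, 12.2] -0.004
[0.0, -0.6, 7.3] -0.002
```

```bash
python3 -c "
import trayfit;trayfit.run('zb')"
```

```text
t 60.2 pos [515.2  41.2 123.4] rad tilt -0.0863 tan tilt -0.0368 q [-0.008  0.169  1.648 -0.045  1.408  1.628] qd [-0.01  0.21 -0.21  0.01  0.22 -0.01]
grasp [508.7  37.8  45.7]
t 60.2 pos [515.2  41.2 123.4] yaw -93.12 down [-0.083 -0.044 -0.996] q6 1.63 F [-17.8   1.8   8.2] w 11.7
twist total -0.015 per -0.015 n 1
[0.2, 2.6, -35.2]
mods top 208 mean [660.8  28.2  43.9] rect [660.6  27.9] [34.6 47.9] 1.6
mods scene 208 mean [615.5  31.2  43.6] rect [614.6  28.9] [51.6 37.8] 85.6
```

jog_arm([
  {"claw":0,"translation":[0,0.3,-5],"twist":0},
  {"claw":0,"translation":[0,0.5,-6],"twist":-0.01},
  {"claw":0,"translation":[0,0,0],"twist":-0.01},
  {"claw":0,"translation":[0,0,0],"twist":0},
])

```text
t: 60.7
tool_pos: [0.5064, 0.0404, 0.1234]
tcp_rot: [-1.285, 1.273, -1.234]
force: [1.0, -0.2, -0.6]
width: 0.125
```

```bash
cat > tf2.py <<'E'
from h import *
def run(tag):
    s,R,p=st();g=p*1000+78*R[:,1]
    q,d2=env.camera('top');W=cloud('top',d2);qq=np.clip(q.astype(float)*1.6,0,255).astype(np.uint8);crop(qq,235,130,85,120,6,f'pics/{tag}t.png')
    m=(W[...,2]>.037)&(W[...,2]<.052)&(abs(W[...,0]-g[0]/1000-.155)<.05)&(abs(W[...,1]-.03)<.05)&(q.min(-1)>90)
    nn,l,st_,ce=cv2.connectedComponentsWithStats(m.astype(np.uint8))
    for k in range(1,nn):
        if st_[k,4]>100:
            c=W[l==k];r=cv2.minAreaRect((c[:,:2]*1000).astype(np.float32));print('lid',np.round(r[0],1),np.round(r[1],1),round(r[2],1),'z',c[:,2].mean().round(4))
            b=np.array(r[0]);print(' line angle from grasp',np.degrees(np.arctan2(b[1]-g[1],b[0]-g[0])).round(2),'axis y there',(28.9+(734-b[0])*.0393).round(1))
    print('grasp',g.round(1),'axis y',(28.9+(734-g[0])*.0393).round(1),'F',s['force'].round(1));tilt()
E
python3 -c "
import tf2;tf2.run('zc')"
```

```text
lid [655.1  28.3] [45.3 33.9] 84.5 z 0.0442
 line angle from grasp -3.18 axis y there 32.0
grasp [500.2  36.8  45.8] axis y 38.1 F [ 1.  -0.2 -0.6]
t 60.75 pos [506.4  40.5 123.4] rad tilt -0.083 tan tilt -0.0396 q [-0.008  0.149  1.671 -0.048  1.401  1.61 ] qd [ 0.  0. -0. -0.  0. -0.]
```

jog_arm([
  {"claw":0.5,"translation":[0,0,0],"twist":0},
  {"claw":0.5,"translation":[0,0,0],"twist":0},
  {"claw":0.5,"translation":[0,0,0],"twist":0},
  {"claw":0.5,"translation":[0,-10,0],"twist":0},
  {"claw":0.5,"translation":[0,-25,0],"twist":0},
])

```text
t: 61.25
tool_pos: [0.5069, 0.0418, 0.1561]
tcp_rot: [-1.293, 1.278, -1.231]
force: [0.3, 0.2, 0.2]
width: 0.49
```

jog_arm([
  {"claw":0.5,"translation":[0,-35,0],"twist":0},
  {"claw":0.5,"translation":[0,-35,0],"twist":0},
  {"claw":0.5,"translation":[0,-35,0],"twist":0},
  {"claw":0.5,"translation":[0,-15,0],"twist":0},
  {"claw":0.5,"translation":[0,0,0],"twist":0},
])

```text
t: 61.75
tool_pos: [0.5188, 0.048, 0.2877]
tcp_rot: [-1.286, 1.27, -1.235]
force: [-0.9, -0.5, -0.2]
width: 0.501
```

```bash
python3 -c "
import tf2;tf2.run('zd')
from h import *
p,d=env.camera('top');W=cloud('top',d);blob('top',p,W,(.495,.037),.06,.05,.066,lab='fin')
p,d=env.camera('scene');W=cloud('scene',d);blob('scene',p,W,(.495,.037),.06,.05,.066,lab='fin')
"
```

```text
grasp [512.7  44.2 210. ] axis y 37.6 F [-0.9 -0.5 -0.2]
t 61.8 pos [518.6  48.  286.7] rad tilt -0.0842 tan tilt -0.0405 q [ 0.007  0.074  1.419 -0.048  1.729  1.608] qd [-0.    0.02  0.05  0.   -0.01  0.  ]
fin top 62 mean [479.1  36.9  58. ] rect [480.7  37.3] [38.3 11.1] 1.2
fin scene 82 mean [487.8  37.8  57.2] rect [486.5  37.7] [14.8 50.2] 84.2
```

jog_arm([
  {"claw":0.5,"translation":[45,0,0],"twist":0},
  {"claw":0.5,"translation":[45,0,0],"twist":0},
  {"claw":0.5,"translation":[45,0,0],"twist":0},
  {"claw":0.5,"translation":[30,0,0],"twist":0},
  {"claw":0.5,"translation":[0,0,0],"twist":0},
])

```text
t: 62.4
tool_pos: [0.5087, -0.12, 0.2811]
tcp_rot: [-1.306, 1.286, -1.215]
force: [-0.4, 0.5, -0.5]
width: 0.5
```

```bash
python3 -c "
from h import *
tilt();gg(0,0,0);
for n in('top','scene'):
    p,d=env.camera(n);W=cloud(n,d);np.savez(f'pics/zf{n}.npz',p=p,d=d)
    blob(n,p,W,(.485,.037),.06,.05,.066,lab='fin');blob(n,p,W,(.655,.028),.027,.037,.05,lab='B');blob(n,p,W,(.605,.030),.024,.037,.05,lab='A')
    p=np.clip(p.astype(float)*1.7,0,255).astype(np.uint8)
    crop(p,235,130,85,120,6,'pics/zf.png') if n=='top' else crop(p,180,190,150,110,5,'pics/zfs.png')
"
```

```text
t 62.4 pos [ 508.7 -120.   281.1] rad tilt -0.0913 tan tilt -0.067 q [-0.304  0.084  1.42  -0.074  1.724  1.288] qd [0.02 0.01 0.04 0.04 0.01 0.01]
grasp [ 500.5 -123.4  203.6]
t 62.4 pos [ 508.7 -120.   281.1] yaw -91.59 down [-0.104 -0.044 -0.994] q6 1.29 F [-0.4  0.5 -0.5] w 47.0
twist total 0 per 0.0 n 12
[-9.9, 20.7, -40.1]
[-9.9, 20.7, -40.1]
[-9.9, 20.7, -40.1]
[-9.9, 20.7, -40.1]
[-9.9, 20.7, -40.1]
[-9.9, 20.7, -40.1]
[-9.9, 20.7, -40.1]
[-9.9, 20.7, -40.1]
[-9.9, 20.7, -40.1]
[-9.9, 20.7, -40.1]
[-9.9, 20.7, -40.1]
[-9.9, 20.7, -40.1]
fin top 80 mean [484.2  36.6  57.9] rect [484.8  36.6] [11.9 47.1] 87.5
B top 208 mean [653.3  28.1  42.4] rect [653.4  27.8] [49.3 35.5] 86.1
A top 190 mean [603.9  30.4  42.6] rect [604.   30.4] [34.7 45. ] 0.8
fin scene 83 mean [487.3  37.8  56.8] rect [487.7  36.3] [14.1 51.5] 84.9
B scene 203 mean [656.5  29.   42.2] rect [656.1  28. ] [51.9 36.1] 86.9
A scene 173 mean [606.6  30.8  42. ] rect [605.9  30.8] [45.6 36.8] 82.8
```

jog_arm([
  {"claw":0.5,"translation":[-45,0,0],"twist":0},
  {"claw":0.5,"translation":[-45,0,0],"twist":0},
  {"claw":0.5,"translation":[-45,0,0],"twist":0},
  {"claw":0.5,"translation":[-30,0,0],"twist":0},
  {"claw":0.5,"translation":[0,0,0],"twist":0},
])

```text
t: 63.0
tool_pos: [0.5105, 0.0586, 0.2685]
tcp_rot: [-1.311, 1.29, -1.201]
force: [-0.3, 0.1, -0.4]
width: 0.497
```

```bash
python3 -c "
from h import *
tilt();s,R,p=st();print(R[:,1].round(3))
f=lambda u,v,z:px2w('top',235+(u+.5)/6-.5,130+(v+.5)/6-.5,z)*1000
an=lambda a,b:round(np.degrees(np.arctan2((b-a)[1],(b-a)[0])),2)
A,B,C,D=[f(*q,.014) for q in[(194,198),(357,207),(331,628),(165,613)]]
print('corners',np.mean([A,B,C,D],0).round(1),an(D,A),an(C,B),'front',((A+B)/2).round(1))
"
```

```text
t 63.0 pos [510.5  58.6 268.5] rad tilt -0.116 tan tilt -0.0259 q [ 0.022  0.082  1.447 -0.037  1.725  1.612] qd [ 0.01 -0.    0.02 -0.03  0.   -0.  ]
[-0.112 -0.039 -0.993]
corners [624.9  27.9  14. ] -2.12 -2.01 front [725.6  24.3  14. ]
```

jog_arm([
  {"claw":0.5,"translation":[0,-50,0],"twist":0},
  {"claw":0.5,"translation":[0,-50,0],"twist":0},
  {"claw":0.5,"translation":[0,0,0],"twist":0},
  {"claw":0.5,"translation":[0,0,0],"twist":0},
  {"claw":0.5,"translation":[0,0,0],"twist":0},
])

```text
t: 63.5
tool_pos: [0.5164, 0.0671, 0.3594]
tcp_rot: [-1.335, 1.298, -1.182]
force: [0.2, 0.3, -0.6]
width: 0.499
```

```bash
python3 -c "
from h import *
tilt()"
```

```text
t 63.5 pos [516.4  67.1 359.4] rad tilt -0.1402 tan tilt -0.0234 q [ 0.038  0.098  1.253 -0.039  1.929  1.61 ] qd [ 0.    0.01  0.03 -0.   -0.01 -0.  ]
```

jog_arm([
  {"claw":0.5,"translation":[0,0,50],"twist":0},
  {"claw":0.5,"translation":[0,0,50],"twist":0},
  {"claw":0.5,"translation":[0,0,0],"twist":0},
  {"claw":0.5,"translation":[0,0,0],"twist":0},
  {"claw":0.5,"translation":[0,0,0],"twist":0},
])

```text
t: 64.0
tool_pos: [0.6147, 0.0647, 0.3315]
tcp_rot: [-1.353, 1.316, -1.171]
force: [0.6, 0.4, -0.1]
width: 0.501
```

```bash
python3 -c "
from h import *
tilt()"
```

```text
t 64.0 pos [614.7  64.7 331.5] rad tilt -0.1635 tan tilt -0.0251 q [ 0.029  0.334  1.028 -0.04   1.94   1.601] qd [-0.   -0.01  0.    0.    0.01  0.  ]
```

jog_arm([
  {"claw":0.5,"translation":[0,0,-50],"twist":0},
  {"claw":0.5,"translation":[0,0,-50],"twist":0},
  {"claw":0.5,"translation":[0,0,0],"twist":0},
  {"claw":0.5,"translation":[0,0,0],"twist":0},
  {"claw":0.5,"translation":[0,0,0],"twist":0},
])

```text
t: 64.5
tool_pos: [0.5091, 0.0661, 0.3429]
tcp_rot: [-1.36, 1.322, -1.166]
force: [-0.2, -0.7, -0.0]
width: 0.5
```

```bash
python3 -c "
from h import *
tilt()"
```

```text
t 64.5 pos [509.1  66.1 342.9] rad tilt -0.1732 tan tilt -0.0202 q [ 0.037  0.1    1.286 -0.039  1.927  1.61 ] qd [ 0.   -0.02  0.01 -0.   -0.01  0.  ]
```

```bash
cat h.py | head -120; python3 - <<'E'
from h import *
gg(492,36.5,100,-92.3)
path(492,36.5,100,-92.3,14)
tilt()
E
```

```text
import numpy as np,cv2
from workcell import env
def cal(n):
    c=env.get_calibration(n);return c["camera_matrix"],c["cam_to_world"]
def px2w(n,u,v,z):
    K,T=cal(n);r=T[:3,:3]@np.array([(u-K[0,2])/K[0,0],-(v-K[1,2])/K[1,1],-1]);o=T[:3,3]
    return o+r*(z-o[2])/r[2]
def w2px(n,p):
    K,T=cal(n);q=T[:3,:3].T@(np.asarray(p)-T[:3,3]);return K[0,0]*q[0]/-q[2]+K[0,2],K[1,1]*q[1]/q[2]+K[1,2]
def crop(p,x,y,w,h,s,out):
    c=cv2.resize(p[y:y+h,x:x+w,::-1],(w*s,h*s),interpolation=cv2.INTER_CUBIC)
    for i in range(0,w,10):
        cv2.putText(c,str(x+i),(i*s,8),0,.3,(255,0,255),1);cv2.line(c,(i*s,10),(i*s,14),(255,0,255),1)
    for j in range(0,h,10):
        cv2.putText(c,str(y+j),(0,j*s+3),0,.3,(255,0,255),1)
    cv2.imwrite(out,c)
def dep(n,d,u,v):
    K,T=cal(n);z=d[v,u];return T[:3,:3]@np.array([(u-K[0,2])/K[0,0]*z,-(v-K[1,2])/K[1,1]*z,-z])+T[:3,3]
def cloud(n,d):
    K,T=cal(n);v,u=np.mgrid[0:420,0:560].astype(float)
    c=np.stack([(u-K[0,2])/K[0,0]*d,-(v-K[1,2])/K[1,1]*d,-d],-1)
    return c@T[:3,:3].T+T[:3,3]
def blob(n,p,W,xy,r,zlo,zhi,col=None,lab=''):
    m=(np.hypot(W[...,0]
[... 2749 characters left out ...]
rasp [495.9  62.8 266.1]
t 64.5 pos [509.1  66.1 342.9] yaw -90.52 down [-0.169 -0.042 -0.985] q6 1.61 F [-0.2 -0.7 -0. ] w 47.0
twist total 0.031 per 0.008 n 4
[4.7, 41.3, 6.1]
[4.7, 41.3, 6.2]
[4.6, 41.3, 6.2]
[4.6, 41.3, 6.3]
[0.7, 6.3, 0.9] 0.001
[1.4, 12.6, 1.9] 0.002
[1.4, 12.6, 1.9] 0.002
[1.4, 12.6, 1.9] 0.002
[1.4, 12.6, 1.9] 0.002
[1.4, 12.6, 1.9] 0.002
[1.4, 12.6, 1.9] 0.002
[1.4, 12.6, 1.9] 0.002
[1.4, 12.6, 1.9] 0.002
[1.4, 12.6, 1.9] 0.002
[1.4, 12.6, 1.9] 0.002
[1.4, 12.6, 1.9] 0.002
[1.4, 12.6, 1.9] 0.002
[0.8, 7.6, 1.2] 0.001
t 64.5 pos [509.1  66.1 342.9] rad tilt -0.1732 tan tilt -0.0202 q [ 0.037  0.1    1.286 -0.039  1.927  1.61 ] qd [ 0.   -0.02  0.01 -0.   -0.01  0.  ]
```

jog_arm([
  {"claw":0.5,"translation":[4,40,6],"twist":0.008},
  {"claw":0.5,"translation":[6,50,8],"twist":0.01},
  {"claw":0.5,"translation":[5,45,7],"twist":0.008},
  {"claw":0.5,"translation":[3,22,3],"twist":0.005},
  {"claw":0.5,"translation":[0,6,0],"twist":0},
])

```text
t: 65.0
tool_pos: [0.5122, 0.0398, 0.1818]
tcp_rot: [-1.33, 1.33, -1.203]
force: [0.2, 0.0, -0.3]
width: 0.505
```

```bash
python3 - <<'E'
from h import *
gg(490,36.7,45,-92.3)
path(490,36.7,45,-92.3,6)
tilt()
E
```

```text
grasp [500.7  36.5 104.7]
t 65.0 pos [512.2  39.8 181.8] yaw -92.38 down [-0.148 -0.042 -0.988] q6 1.61 F [ 0.2  0.  -0.3] w 47.4
twist total -0.001 per -0.001 n 2
[-1.3, 30.3, -0.9]
[-1.3, 30.3, -0.9]
[-0.3, 5.9, -0.2] -0.0
[-0.5, 11.9, -0.4] -0.0
[-0.5, 11.9, -0.4] -0.0
[-0.5, 11.9, -0.4] -0.0
[-0.5, 11.9, -0.4] -0.0
[-0.3, 7.1, -0.2] -0.0
t 65.0 pos [512.2  39.8 181.8] rad tilt -0.1507 tan tilt -0.0302 q [-0.011  0.149  1.552 -0.043  1.589  1.607] qd [-0.    0.03  0.08  0.01 -0.12 -0.  ]
```

jog_arm([
  {"claw":0.5,"translation":[0,7,0],"twist":0},
  {"claw":0.5,"translation":[-1,15,-1],"twist":0},
  {"claw":0.5,"translation":[-1,18,-1],"twist":0},
  {"claw":0.5,"translation":[-0.5,14,-0.5],"twist":0},
  {"claw":0.4,"translation":[0,5,0],"twist":0},
], grip_force=20)

```text
t: 65.5
tool_pos: [0.5071, 0.0403, 0.1281]
tcp_rot: [-1.319, 1.319, -1.21]
force: [0.0, 0.7, 0.0]
width: 0.447
```

```bash
python3 - <<'E'
from h import *
gg(490,36.7,45,-92.3)
tilt()
p,d=env.camera('scene');u,v=w2px('scene',(.49,.037,.05));print(u,v)
x=int(max(0,min(560-130,u-65)));y=int(max(0,min(320,v-50)))
crop(p,x,y,130,100,6,'pics/r1.png')
E
```

```text
grasp [496.6  37.1  50.9]
t 65.5 pos [507.1  40.3 128.1] yaw -92.39 down [-0.134 -0.042 -0.99 ] q6 1.61 F [0.  0.7 0. ] w 42.1
twist total -0.002 per -0.002 n 1
[0.4, 6.7, -5.8]
t 65.5 pos [507.1  40.3 128.1] rad tilt -0.1366 tan tilt -0.0309 q [-0.011  0.176  1.633 -0.043  1.467  1.612] qd [-0.    0.02  0.03 -0.   -0.1  -0.  ]
296.54699103784196 213.04367255957808
```

View pics/r1.png

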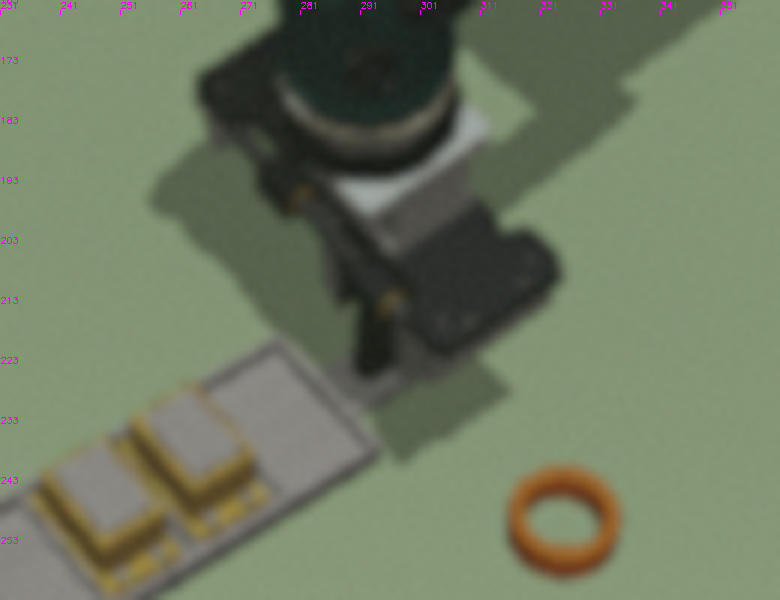

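The gripper straddles the fin at about (293,215). The modules sit in their pockets at about (250,243), and the rear pocket is empty. I'll lower a little and close.

jog_arm([
  {"claw":0.3,"translation":[0.4,6,-4],"twist":0},
  {"claw":0.1,"translation":[0,1,-2],"twist":0},
  {"claw":0,"translation":[0,0,0],"twist":0},
  {"claw":0,"translation":[0,0,0],"twist":0},
  {"claw":0,"translation":[0,0,0],"twist":0},
], grip_force=20)

```text
t: 66.05
tool_pos: [0.5013, 0.0407, 0.1247]
tcp_rot: [-1.314, 1.317, -1.21]
force: [-1.1, 1.6, 0.5]
width: 0.129
```

```bash
cat tf2.py; python3 - <<'E'
from h import *
gg(482,39,46,-92.25)
path(482,39,46,-92.25,4)
tilt()
import tf2
tf2.run('r2')
E
```

```text
from h import *
def run(tag):
    s,R,p=st();g=p*1000+78*R[:,1]
    q,d2=env.camera('top');W=cloud('top',d2);qq=np.clip(q.astype(float)*1.6,0,255).astype(np.uint8);crop(qq,235,130,85,120,6,f'pics/{tag}t.png')
    m=(W[...,2]>.037)&(W[...,2]<.052)&(abs(W[...,0]-g[0]/1000-.155)<.05)&(abs(W[...,1]-.03)<.05)&(q.min(-1)>90)
    nn,l,st_,ce=cv2.connectedComponentsWithStats(m.astype(np.uint8))
    for k in range(1,nn):
        if st_[k,4]>100:
            c=W[l==k];r=cv2.minAreaRect((c[:,:2]*1000).astype(np.float32));print('lid',np.round(r[0],1),np.round(r[1],1),round(r[2],1),'z',c[:,2].mean().round(4))
            b=np.array(r[0]);print(' line angle from grasp',np.degrees(np.arctan2(b[1]-g[1],b[0]-g[0])).round(2),'axis y there',(28.9+(734-b[0])*.0393).round(1))
    print('grasp',g.round(1),'axis y',(28.9+(734-g[0])*.0393).round(1),'F',s['force'].round(1));tilt()
grasp [491.2  37.6  47.4]
t 66.05 pos [501.3  40.7 124.7] yaw -92.4 down [-0.129 -0.039 -0.991] q6 1.61 F [-1.1  1.6  0.5] w 12.2
twist total -0.003 per -0.003 n 1
[-1.1, 2.5, -9.0]
[-0.2, 0.4, -1.5] -0.0
[-0.3, 0.8, -2.9] -0.001
[-0.3, 0.8, -2.9] -0.001
[-0.2, 0.5, -1.7] -0.001
t 66.05 pos [501.3  40.7 124.7] rad tilt -0.1317 tan tilt -0.0288 q [-0.011  0.164  1.654 -0.041  1.453  1.612] qd [ 0.   -0.   -0.    0.01  0.   -0.  ]
lid [654.8  29. ] [48.1 32.8] 87.0 z 0.0435
 line angle from grasp -3.02 axis y there 32.0
grasp [491.2  37.6  47.4] axis y 38.4 F [-1.1  1.6  0.5]
t 66.1 pos [501.3  40.7 124.7] rad tilt -0.1316 tan tilt -0.029 q [-0.011  0.164  1.654 -0.041  1.453  1.612] qd [-0.    0.    0.   -0.01 -0.    0.  ]
```

jog_arm([
  {"claw":0,"translation":[0,0,-2],"twist":0},
  {"claw":0,"translation":[0,0.5,-4],"twist":0},
  {"claw":0,"translation":[-1,0.5,-4],"twist":-0.006},
  {"claw":0,"translation":[-1,0,-1],"twist":-0.008},
  {"claw":0,"translation":[-0.5,0,0],"twist":0},
])

```text
t: 66.6
tool_pos: [0.4918, 0.0425, 0.1254]
tcp_rot: [-1.317, 1.301, -1.205]
force: [1.5, -1.6, -1.0]
width: 0.124
```

```bash
python3 - <<'E'
from h import *
import tf2
tf2.run('r3');gg(482,39,46,-92.25)
E
```

```text
lid [645.5  31.6] [48. 34.] 86.8 z 0.0444
 line angle from grasp -2.66 axis y there 32.4
grasp [482.2  39.2  48.1] axis y 38.8 F [ 1.5 -1.6 -1. ]
t 66.65 pos [491.8  42.5 125.4] rad tilt -0.1253 tan tilt -0.0318 q [-0.006  0.14   1.679 -0.044  1.445  1.604] qd [-0.    0.   -0.    0.    0.01 -0.  ]
grasp [482.3  39.2  48.1]
t 66.65 pos [491.8  42.5 125.4] yaw -91.64 down [-0.122 -0.043 -0.992] q6 1.6 F [ 2.3 -1.3 -0.7] w 11.7
twist total 0.011 per 0.011 n 1
[0.1, 2.1, -0.0]
```

```bash
python3 - <<'E'
from h import *
path(512,38.2,47.6,-91.7,5)
E
```

```text
[0.0, -0.4, 3.6] 0.0
[0.0, -0.8, 7.2] 0.0
[0.0, -0.8, 7.2] 0.0
[0.0, -0.8, 7.2] 0.0
[0.0, -0.5, 4.3] 0.0
```

jog_arm([
  {"claw":0,"translation":[0,-0.4,3.6],"twist":0},
  {"claw":0,"translation":[0,-0.8,7],"twist":0},
  {"claw":0,"translation":[0,-0.8,7],"twist":0},
  {"claw":0,"translation":[0,-0.8,7],"twist":0},
  {"claw":0,"translation":[0,-0.8,7],"twist":0},
])

```text
t: 67.15
tool_pos: [0.5157, 0.0423, 0.1247]
tcp_rot: [-1.339, 1.32, -1.188]
force: [-6.3, -1.2, 4.9]
width: 0.126
```

```bash
python3 - <<'E'
from h import *
import tf2
tf2.run('r4')
prog(5)
E
```

```text
lid [667.7  35. ] [32.9 44.9] 1.8 z 0.0439
 line angle from grasp -1.44 axis y there 31.5
grasp [503.9  39.1  47.6] axis y 37.9 F [-6.3 -1.2  4.9]
t 67.2 pos [516.6  42.3 124.7] rad tilt -0.1521 tan tilt -0.0287 q [-0.007  0.208  1.604 -0.042  1.48   1.599] qd [ 0.   -0.01  0.02  0.   -0.02  0.  ]
axis y 37.7 grasp [505.   39.1  47.6] F [-4.8 -0.6  3.3]
t 67.2 pos [516.6  42.3 124.7] rad tilt -0.1521 tan tilt -0.0287 q [-0.007  0.208  1.604 -0.042  1.48   1.599] qd [ 0.   -0.01  0.02  0.   -0.02  0.  ]
[0.3, -0.7, 6.1] 0.002
[0.5, -1.4, 12.1] 0.003
[0.4, -1.4, 12.1] 0.003
[0.4, -1.4, 12.1] 0.003
[0.2, -0.8, 7.3] 0.002
```

View pics/r4t.png

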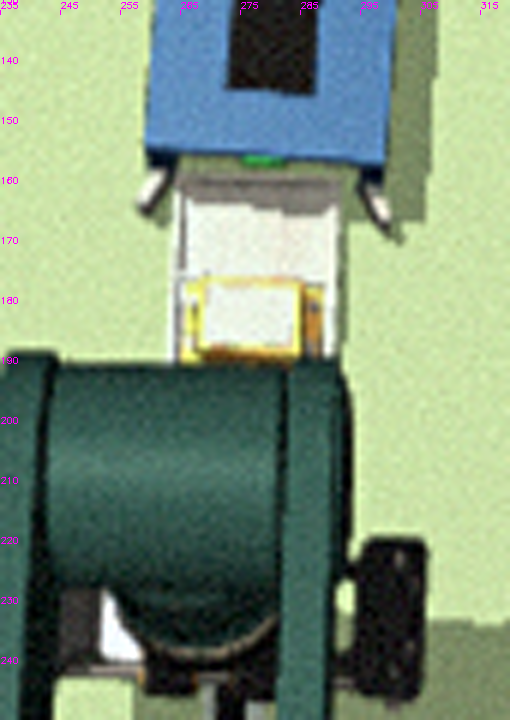

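View pics/r3t.png

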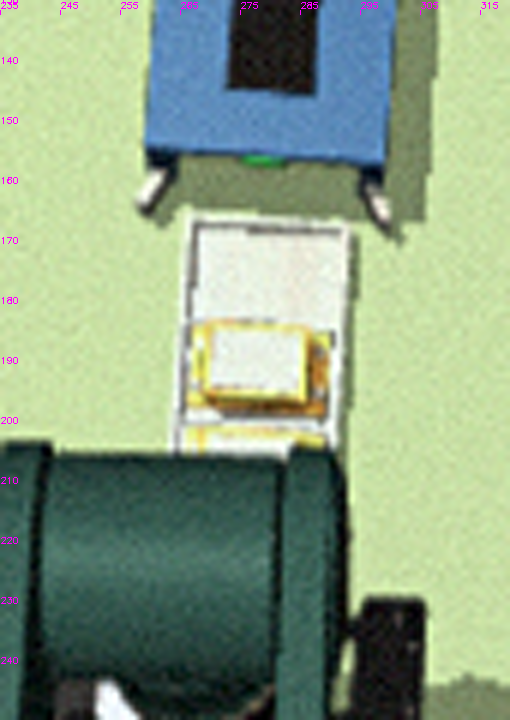

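jog_arm([
  {"claw":0,"translation":[0.4,-0.7,4],"twist":0.012},
  {"claw":0,"translation":[0.4,-1.2,8],"twist":0.012},
  {"claw":0,"translation":[0.4,-1.2,8],"twist":0.006},
], grip_force=30)

```text
t: 67.5
tool_pos: [0.5328, 0.0424, 0.1245]
tcp_rot: [-1.334, 1.351, -1.2]
force: [-5.5, 0.5, 3.5]
width: 0.125
```

```bash
python3 - <<'E'
from h import *
import tf2
tf2.run('r5')
prog(5)
E
```

```text
lid [686.   31.3] [30.6 48. ] 2.0 z 0.0438
 line angle from grasp -2.84 axis y there 30.8
grasp [520.   39.5  47.6] axis y 37.3 F [-5.5  0.5  3.5]
t 67.55 pos [533.9  42.4 124.5] rad tilt -0.1639 tan tilt -0.0238 q [-0.009  0.25   1.553 -0.038  1.5    1.624] qd [ 0.   -0.01  0.02 -0.   -0.03 -0.01]
axis y 37.1 grasp [521.3  39.5  47.6] F [-3.4  1.2  2.5]
t 67.55 pos [533.9  42.4 124.5] rad tilt -0.1639 tan tilt -0.0238 q [-0.009  0.25   1.553 -0.038  1.5    1.624] qd [ 0.   -0.01  0.02 -0.   -0.03 -0.01]
[0.2, -0.8, 6.1] -0.002
[0.4, -1.6, 12.1] -0.003
[0.5, -1.6, 12.1] -0.003
[0.5, -1.6, 12.1] -0.003
[0.3, -0.9, 7.3] -0.002
```

View pics/r5t.png

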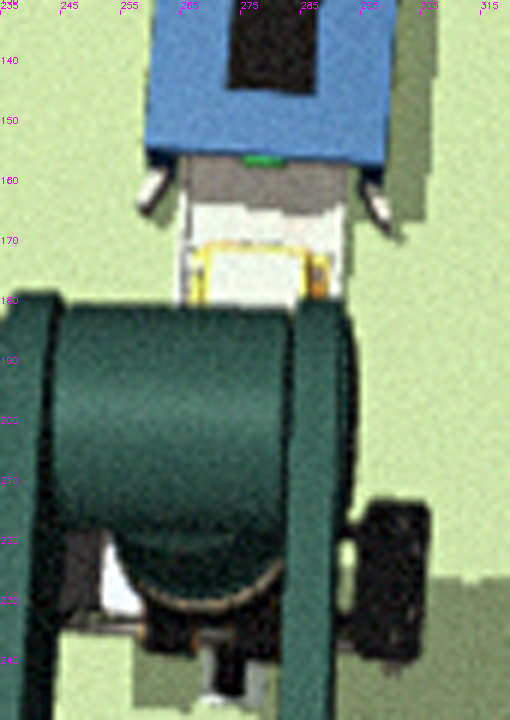

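The front is now about 25 mm past the mouth (row 155) with both sides clear, so I'll continue.

jog_arm([
  {"claw":0,"translation":[0.6,-1,6],"twist":0},
  {"claw":0,"translation":[0.8,-1.6,11],"twist":-0.004},
  {"claw":0,"translation":[0.8,-1.6,12],"twist":-0.004},
  {"claw":0,"translation":[0.7,-1.7,12],"twist":0},
  {"claw":0,"translation":[0.6,-1.7,12],"twist":0},
])

```text
t: 68.05
tool_pos: [0.5811, 0.0391, 0.1239]
tcp_rot: [-1.351, 1.358, -1.175]
force: [-5.3, 0.7, 4.4]
width: 0.126
```

```bash
python3 - <<'E'
from h import *
prog(5)
E
```

```text
axis y 35.3 grasp [566.9  36.5  47.3] F [-5.3  0.7  4.4]
t 68.05 pos [581.1  39.1 123.9] rad tilt -0.1846 tan tilt -0.0198 q [-0.015  0.359  1.416 -0.035  1.55   1.601] qd [-0.01  0.25 -0.32  0.01  0.12 -0.03]
[0.2, -1.0, 6.0] 0.0
[0.3, -1.9, 12.1] 0.0
[0.3, -1.9, 12.1] 0.0
[0.3, -1.9, 12.1] 0.0
[0.2, -1.1, 7.2] 0.0
```

jog_arm([
  {"claw":0,"translation":[0.5,-2,12],"twist":0},
  {"claw":0,"translation":[0.5,-2,12],"twist":0},
  {"claw":0,"translation":[0.4,-2.1,12],"twist":0},
  {"claw":0,"translation":[0.4,-2.1,12],"twist":0},
  {"claw":0,"translation":[0.3,-2.1,12],"twist":0},
])

```text
t: 68.55
tool_pos: [0.6378, 0.037, 0.1234]
tcp_rot: [-1.365, 1.369, -1.157]
force: [-4.7, -0.2, 4.4]
width: 0.128
```

```bash
python3 - <<'E'
from h import *
prog(5)
p,d=env.camera('scene');u,v=w2px('scene',(.68,.03,.05))
x=int(max(0,min(560-130,u-65)));y=int(max(0,min(320,v-50)))
crop(p,x,y,130,100,6,'pics/r6.png')
E
```

```text
axis y 33.1 grasp [622.1  34.8  47.1] F [-4.7 -0.2  4.4]
t 68.55 pos [637.8  37.  123.4] rad tilt -0.203 tan tilt -0.0164 q [-0.018  0.487  1.241 -0.032  1.616  1.59 ] qd [-0.    0.26 -0.37  0.01  0.15 -0.02]
[0.2, -1.1, 6.0] 0.001
[0.5, -2.2, 12.0] 0.002
[0.5, -2.2, 12.0] 0.002
[0.4, -2.2, 12.0] 0.002
[0.3, -1.3, 7.2] 0.001
```

View pics/r6.png

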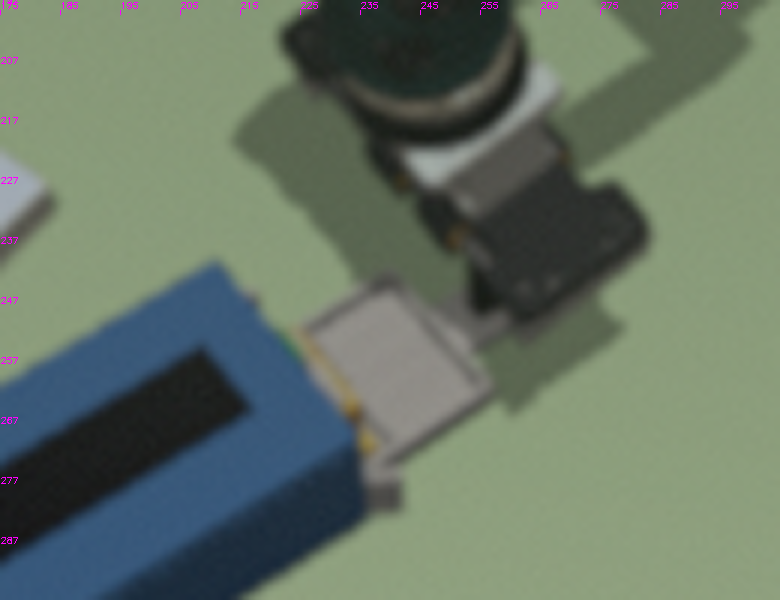

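The tray is more than half in and straight: its rear end is at about (240,262), with module A just going under the roof at (232,258).

jog_arm([
  {"claw":0,"translation":[0.7,-2.2,12],"twist":0.002},
  {"claw":0,"translation":[0.7,-2.2,12],"twist":0.002},
  {"claw":0,"translation":[0.5,-2.2,12],"twist":0.002},
  {"claw":0,"translation":[0.5,-2.2,12],"twist":0},
])

```text
t: 69.0
tool_pos: [0.6843, 0.0347, 0.1231]
tcp_rot: [-1.37, 1.381, -1.15]
force: [-5.5, -0.6, 3.7]
width: 0.128
```

```bash
python3 - <<'E'
from h import *
prog(5)
E
```

```text
axis y 31.3 grasp [667.7  32.8  46.9] F [-5.5 -0.6  3.7]
t 69.0 pos [684.3  34.7 123.1] rad tilt -0.2138 tan tilt -0.014 q [-0.021  0.594  1.085 -0.029  1.677  1.588] qd [-0.    0.27 -0.4   0.    0.17 -0.02]
[0.2, -0.7, 3.9] 0.001
[0.4, -1.4, 7.8] 0.001
[0.4, -1.4, 7.8] 0.001
[0.4, -1.4, 7.8] 0.001
[0.2, -0.9, 4.7] 0.001
```

jog_arm([
  {"claw":0,"translation":[0.4,-1.7,9],"twist":0},
  {"claw":0,"translation":[0.4,-1.4,8],"twist":0},
  {"claw":0,"translation":[0.3,-1.3,7],"twist":0},
])

```text
t: 69.3
tool_pos: [0.7066, 0.0339, 0.1229]
tcp_rot: [-1.376, 1.386, -1.142]
force: [-5.1, 0.6, 3.0]
width: 0.125
```

```bash
python3 - <<'E'
from h import *
prog(5)
E
```

```text
axis y 30.5 grasp [689.3  32.1  46.9] F [-5.1  0.6  3. ]
t 69.3 pos [706.6  33.9 122.9] rad tilt -0.2225 tan tilt -0.0123 q [-0.022  0.649  1.001 -0.028  1.714  1.583] qd [-0.    0.16 -0.25  0.    0.12 -0.01]
[0.2, -0.2, 1.3] 0.001
[0.4, -0.4, 2.6] 0.002
[0.4, -0.4, 2.6] 0.002
[0.4, -0.4, 2.6] 0.002
[0.2, -0.2, 1.6] 0.001
```

jog_arm([
  {"claw":0,"translation":[0.2,-0.8,4],"twist":0},
  {"claw":0,"translation":[0.2,-0.8,4],"twist":0},
  {"claw":0,"translation":[0.2,-0.8,4],"twist":0},
])

```text
t: 69.6
tool_pos: [0.7167, 0.0337, 0.1228]
tcp_rot: [-1.381, 1.391, -1.135]
force: [-4.9, 0.5, 1.9]
width: 0.123
```

```bash
python3 - <<'E'
from h import *
prog(5)
E
```

```text
axis y 30.1 grasp [698.9  32.   46.9] F [-4.9  0.5  1.9]
t 69.6 pos [716.7  33.7 122.8] rad tilt -0.2298 tan tilt -0.0111 q [-0.022  0.678  0.958 -0.027  1.736  1.581] qd [ 0.    0.09 -0.14  0.    0.08 -0.01]
[0.2, 0.1, 0.2] 0.001
[0.5, 0.2, 0.3] 0.002
[0.5, 0.2, 0.3] 0.002
[0.5, 0.2, 0.3] 0.002
[0.3, 0.1, 0.2] 0.001
```

jog_arm([
  {"claw":0,"translation":[0.2,-0.7,4],"twist":0},
  {"claw":0,"translation":[0.2,-0.7,4],"twist":0},
])

```text
t: 69.8
tool_pos: [0.7214, 0.0335, 0.1224]
tcp_rot: [-1.39, 1.399, -1.128]
force: [-13.5, -0.5, 5.4]
width: 0.127
```

```bash
python3 - <<'E'
from h import *
prog(5)
E
```

```text
axis y 29.9 grasp [702.6  31.8  46.7] F [-13.5  -0.5   5.4]
t 69.8 pos [721.4  33.5 122.4] rad tilt -0.2414 tan tilt -0.01 q [-0.023  0.696  0.931 -0.027  1.757  1.579] qd [-0.    0.09 -0.13  0.    0.13 -0.01]
[0.2, 0.2, -0.3] 0.001
[0.5, 0.3, -0.6] 0.002
[0.5, 0.3, -0.6] 0.002
[0.5, 0.3, -0.6] 0.002
[0.3, 0.2, -0.3] 0.001
```

Stop reached: −13.5 N at the expected place. I'll release and lift.

jog_arm([
  {"claw":0.2,"translation":[0,0,-0.5],"twist":0},
  {"claw":0.35,"translation":[0,0,0],"twist":0},
  {"claw":0.45,"translation":[0,0,0],"twist":0},
  {"claw":0.5,"translation":[0,0,0],"twist":0},
])

```text
t: 70.2
tool_pos: [0.7217, 0.0335, 0.1208]
tcp_rot: [-1.388, 1.396, -1.13]
force: [0.1, -0.3, 0.6]
width: 0.421
```

```bash
python3 - <<'E'
from h import *
gg(690,33,160,-92)
path(690,33,160,-92,5)
p,d=env.camera('scene');u,v=w2px('scene',(.72,.03,.05))
x=int(max(0,min(560-130,u-65)));y=int(max(0,min(320,v-50)))
crop(p,x,y,130,100,6,'pics/r7.png')
E
```

```text
grasp [703.2  31.8  45. ]
t 70.2 pos [721.7  33.5 120.8] yaw -91.68 down [-0.237 -0.022 -0.971] q6 1.58 F [ 0.1 -0.3  0.6] w 39.6
twist total 0.006 per 0.002 n 3
[0.9, -36.2, -13.3]
[0.9, -36.2, -13.3]
[0.9, -36.2, -13.3]
[0.3, -13.2, -4.9] 0.001
[0.6, -26.5, -9.8] 0.001
[0.6, -26.5, -9.8] 0.001
[0.7, -26.5, -9.8] 0.001
[0.4, -15.9, -5.9] 0.001
```

View pics/r7.png

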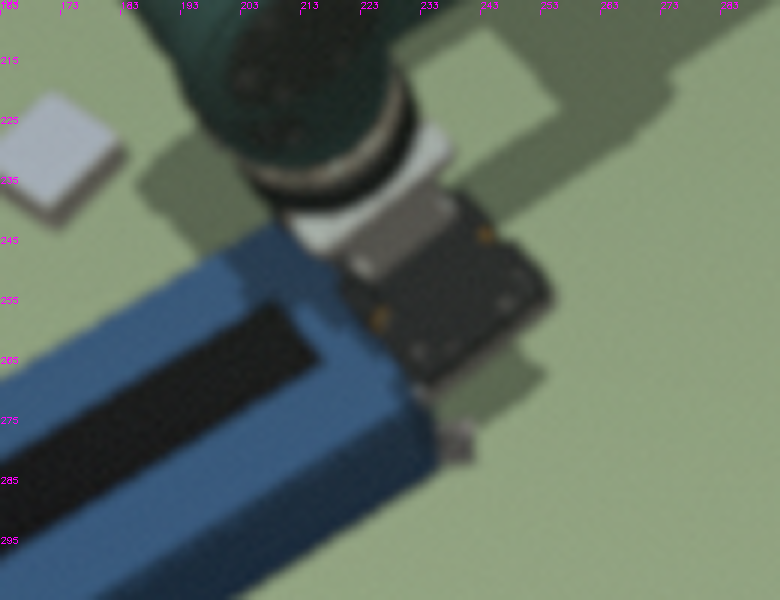

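The gripper hides the tray end at about (225,265), so I'll lift clear and check.

jog_arm([
  {"claw":0.5,"translation":[0,-13,-4],"twist":0},
  {"claw":0.5,"translation":[0,-25,-8],"twist":0},
  {"claw":0.5,"translation":[0,-25,-10],"twist":0},
  {"claw":0.5,"translation":[0,-25,-20],"twist":0},
  {"claw":0.5,"translation":[0,-20,-30],"twist":0},
])

```text
t: 70.75
tool_pos: [0.6768, 0.0382, 0.2431]
tcp_rot: [-1.393, 1.402, -1.127]
force: [0.2, -0.3, 0.2]
width: 0.5
```

jog_arm([
  {"claw":0.5,"translation":[0,-10,-30],"twist":0},
  {"claw":0.5,"translation":[0,-10,-35],"twist":0},
  {"claw":0.5,"translation":[0,-10,-40],"twist":0},
  {"claw":0.5,"translation":[0,-10,-40],"twist":0},
  {"claw":0.5,"translation":[0,-5,-30],"twist":0},
])

```text
t: 71.25
tool_pos: [0.5129, 0.0458, 0.3415]
tcp_rot: [-1.381, 1.39, -1.136]
force: [-0.4, 0.7, 0.9]
width: 0.505
```

jog_arm([
  {"claw":0.5,"translation":[0,-10,-35],"twist":0},
  {"claw":0.5,"translation":[0,-10,-35],"twist":0},
  {"claw":0.5,"translation":[0,-5,-20],"twist":0},
  {"claw":0.5,"translation":[0,0,-6],"twist":0},
  {"claw":0.5,"translation":[0,0,0],"twist":0},
])

```text
t: 71.75
tool_pos: [0.4174, 0.0503, 0.3997]
tcp_rot: [-1.366, 1.375, -1.147]
force: [0.1, -0.2, 0.9]
width: 0.499
```

```bash
cat chk.py; python3 - <<'E'
from h import *
import chk
tilt()
chk.run('fin')
for n,w in (('scene',(.72,.03,.05)),('top',(.72,.03,.05))):
    p,d=env.camera(n);u,v=w2px(n,w);x=int(max(0,min(430,u-65)));y=int(max(0,min(320,v-50)));print(n,x,y)
    crop(np.clip(p*1.3,0,255).astype(np.uint8),x,y,130,100,6,f'pics/r8{n}.png')
    W=cloud(n,d)
    blob(n,p,W,(.70,.03),.06,.048,.064,lab='fin')
    for X in (.745,.735,.728): print(X,np.round(w2px(n,(X,.03,.014)),1))
E
ls -t pics|head -5
```

```text
from h import *
def run(tag):
    tilt()
    for n in('top','scene'):
        p,d=env.camera(n);np.savez(f'pics/{tag}{n}.npz',p=p,d=d);W=cloud(n,d)
        blob(n,p,W,(.5605,.366),.06,.09,.11,lab='bar');
        for c,l in(((.577,-.325),'A'),((.520,-.169),'B')): blob(n,p,W,c,.07,.031,.045,lab=l)
        blob(n,p,W,(.4295,-.0215),.05,.05,.07,lab='fin')
        m=(np.hypot(W[...,0]-.5605,W[...,1]-.366)<.06)&(W[...,2]>.055)&(W[...,2]<.07);q=W[m]
        if len(q)>30: print('plate plane',len(q),np.linalg.lstsq(np.c_[q[:,:2]-[.5605,.366],np.ones(len(q))],q[:,2],rcond=None)[0].round(4))
        cv2.imwrite(f'pics/{tag}{n}.png',cv2.resize(np.clip(p[:,:,::-1].astype(float)*1.6,0,255).astype(np.uint8),(800,600),interpolation=cv2.INTER_CUBIC))
t 71.75 pos [417.4  50.3 399.7] rad tilt -0.2096 tan tilt 0.0026 q [-1.000e-03 -8.400e-02  1.362e+00 -2.600e-02  2.073e+00  1.593e+00] qd [ 0.   -0.02 -0.01 -0.   -0.   -0.  ]
t 71.75 pos [417.4  50.3 399.7] rad tilt -0.2096 tan tilt 0.0026 q [-1.000e-03 -8.400e-02  1.362e+00 -2.600e-02  2.073e+00  1.593e+00] qd [ 0.   -0.02 -0.01 -0.   -0.   -0.  ]
bar top 235 mean [560.3 365.5 104.6] rect [561.2 366.2] [22.9 69.3] 46.7
A top none
B top none
fin top none
plate plane 1108 [ 0.0001 -0.0022  0.0627]
bar scene 325 mean [564.8 368.9 103.6] rect [562.9 367.3] [23.8 70.4] 47.3
A scene none
B scene none
fin scene none
plate plane 1296 [ 0.0031 -0.0018  0.0624]
scene 163 205
fin scene 103 mean [696.7  32.8  56.4] rect [696.1  31.6] [13.1 50. ] 88.4
0.745 [221.2 267.8]
0.735 [224.3 265.7]
0.728 [226.4 264.3]
top 213 112
fin top 76 mean [693.2  30.9  58.1] rect [693.6  31.1] [11.8 49.1] 87.9
0.745 [278.7 156.7]
0.735 [278.6 160.1]
0.728 [278.5 162.5]
r8top.png
r8scene.png
finscene.png
finscene.npz
fintop.png
```

View pics/r8scene.png

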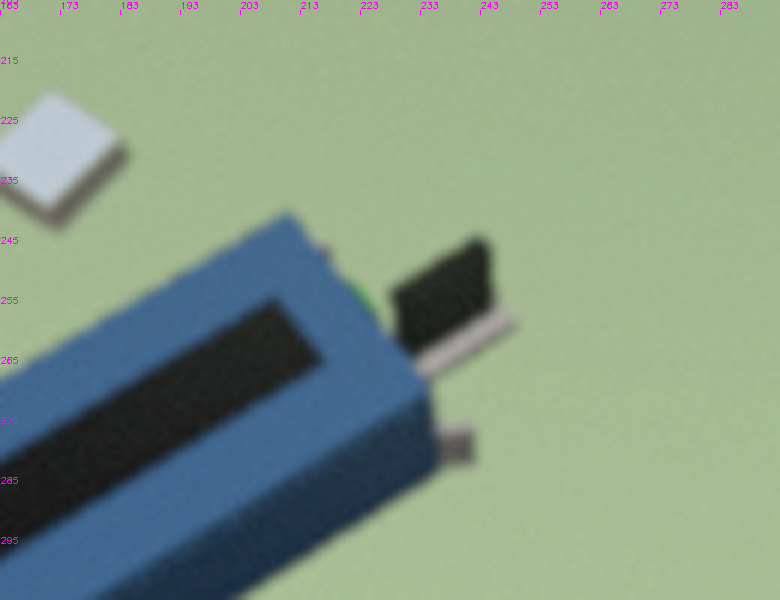

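View pics/r8top.png

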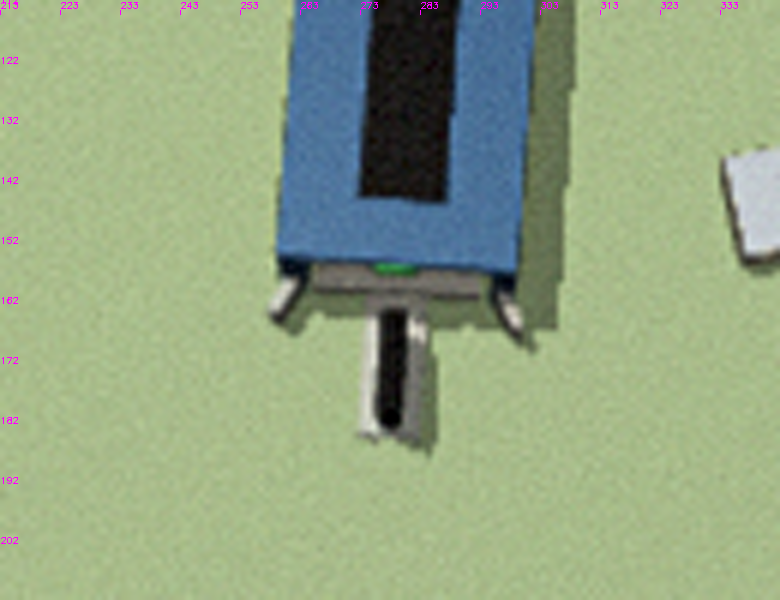

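View pics/fintop.png

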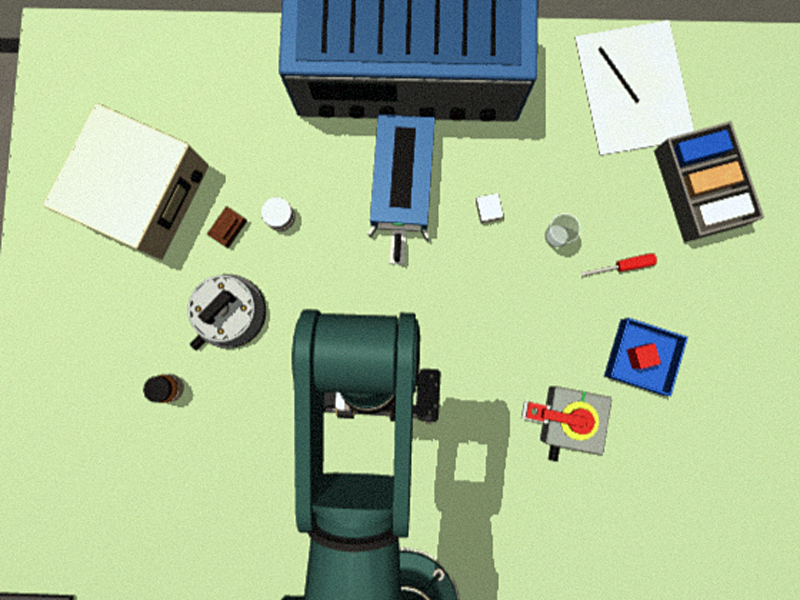

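View pics/finscene.png

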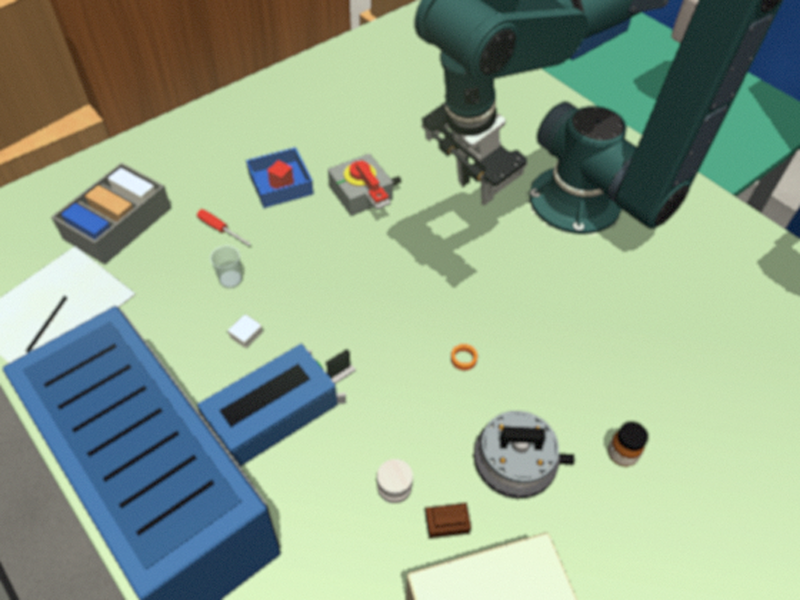

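The overhead picture shows the tray's rear edge level with the bay mouth at about (279,160). The fin centre is at x≈694, against 693.5 expected when home, and its top is at 58, so the tray is level. The handle, cap and plate are still in place and the arm is clear, so I'm handing in.

```bash
python3 - <<'E'
from h import *
print(env.sign_off())
E
```

```text
the job is handed in; nothing more can be done
None
```

The job is done and handed in at about 72 s of the 208 s; sign-off gives no verdict.

- **Handle:** I swung it to off. When measured, its padlock hole was about 1 mm from the hasp hole, and it had not moved in the last pictures.
- **Cap and plate:** The cap is in the blue bin. The index plate sits flat on the hub, with its top at 62.5 mm (62 is ideal) and no measurable slope.
- **Modules:** Only two were present in this run. Both stood flat in the two middle pockets before the tray went in. The bay roof now hides them, so I could not check them again inside.
- **Tray:** Two earlier pushes jammed on the bay guides. The third, realigned, went in until the force rose to 13.5 N at the expected stop. Afterwards the fin was at x ≈ 693.5 mm from the top camera and 696 mm from the scene camera, against 693.5 expected when home. The cameras therefore differ by about 2.5 mm, and both values are within tolerance. The fin top reads 56–58 mm (nominal 58), so the tray looks level.
- **Bystanders:** None look disturbed in the last pictures; I did not measure their positions. The gripper was open and well clear of everything when I handed in.

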